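Ready the wood-burning bench: nest the cups, load the marking jig

ROBOT

A 6-joint arm with a two-finger parallel gripper is mounted at the origin on the work surface. World frame = base frame: x ahead of the robot, y to its left, z up, the work surface at z = 0. Lengths are in m, angles in rad, forces in N, time in s.
With the tool pointing down it reaches from about 0.275 to 0.825 m from the base axis. Payload 4.9 kg.
Tool frame: the origin (TCP) lies at the very end of the fingers, on their centre line; the grasp point (between the pads) lies 19 mm behind it (grasp_offset is the distance from the TCP to the grasp point, in m); z points along the fingers, x is the direction in which the jaws open and shut, and the axes are right-handed (so a half turn about z gives the same grasp; the last joint's range is limited). The gripper opens to 85 mm and grips with 20 to 120 N. Pads are 22 mm wide; open, the fingers measure 114 mm over their backs; the gripper's body (76 mm by 85 mm) begins 54 mm behind the grasp point. The pads swing forward as they close: fully open they stand 13 mm farther back than shut.
Start: joints at [-1.43, 0.326, -0.193, 1.052, 0, 1.437], TCP at [0.149, -0.529, 0.231] pointing down, gripper open.
Joint ranges: [-2.65, 2.65], [-0.97, 1.79], [-1.3, 1.35], [-1.93, 2.1], [-1.47, 1.37], [-3.14, 3.14]. Speed limits (rad/s): [2.57, 2.57, 3.14, 3.14, 3.14, 3.14].

INTERFACE

Orientations are given as a 3x3 rotation matrix whose columns are the frame's x, y, z axes.
In Python, from rig import observe, read_camera, close_job, grasp_offset gives the robot as it stands.
- The arm moves only by the tool carry_out, never from a script. Its argument "series" is a list of rows, each an object of numbers: "jaw": the opening, from -1 (shut) to 1 (fully open); "tx", "ty", "tz": the shift along the world's x, y, z in mm; "wx", "wy", "wz": the turn, a rotation vector about the world's x, y, z in rad. A call has exactly 8 rows; each row shifts and turns the commanded pose from where the row before left it; what a row does not reach is not made up. A row lasts 1/10 s, in which the tool goes at most 50 mm and 8.59 degrees, less where a joint would pass 70% of its speed; a pose out of reach is approached as far as the arm can. A call is refused whole if a number of a shift passes 50 or a number of a turn 0.15, either way. A call with a gripper value outside its range is refused whole. The fingers move at their own pace and stop on an object; "newtons" is the grip in N (left out, the last holds). Time passes only in rows, so rows that do not move let the fingers close, or fill a call up. It gives the time, the measured TCP pose, the force and the opening at its end, in the units of the state.
- observe(): the state, without advancing time (a new reading comes with each control period).
- read_camera(name): name is "scene" or "top" or "wrist"; returns a dict with "image" (384x512x3 uint8, red, green, blue), "mtx" (3x3 intrinsics, pixels), "k1" (the pictures are not rectified: a ray, as slopes to the right and down, at radius r is drawn at 1 + k1 r^2 times it, then the intrinsics apply), "world_from_camera" (4x4, takes a point from camera to world coordinates); the wrist camera has in their place "hand_eye" (4x4, takes a point from camera to tool coordinates, whose origin is the TCP and whose axes are the tool frame's). Camera axes: x right, y up, looking along -z (the intrinsics and any distortion apply to the point x, -y, -z); pixel columns grow to the right and rows downward; lengths in m; the calibration is good to about 2 mm. A picture is of the moment at which its call begins: read the wrist's pose just before it. There is no depth.
- close_job(): hands the job in, once; it reports no verdict.
The state is a dict: "time": time; "qpos": joint angles; "dq": joint speeds; "tau": joint torques, N m; "tcp_pos": TCP position; "eef_rot": TCP orientation; "ft_force": force on the tool from outside, world axes, zero at the start; "wrist_torque": the same for the moment, N m; "width": opening from 0.0 (shut) to 1.0 (fully open).
Only numpy, scipy, OpenCV 4.12 (cv2) and the standard library are available. Lean on these libraries where they do the work, as an engineer would, in place of code of your own. Each camera call takes 0.05 s, during which the arm holds its last target.

TASK

Get the bench ready for the next burning session: nest all the loose turned cups in size order, each inside the next larger one present, upright in the largest cup, which stays standing on the bench. Load the three eight-sided rods into the V-grooves of the marking jig, one in each groove, each slid gently along its groove until its end is fully home against the stop under the clear guard. The order of the work is free; leave the other things on the bench where they are.

Things in the scene. Friction and masses are not known exactly. Their poses are not given: they have to be found in the camera images.
- cup0: brown turned wooden cup, largest of a graded set of up to five, always present; the others nest in it (3.5 mm or more of play all round between sizes): straight tube 84 mm outside, 50 mm high, wall 4 mm, floor 16 mm thick. Origin: centre of underside; z up out of its mouth. Starts upright on the bench.
- cup1: brown turned wooden cup, second largest: straight tube 68 mm outside, 50 mm high, wall 3.5 mm, floor 16 mm thick. Origin: centre of underside; z up out of its mouth. Starts upright on the bench. Nested, it stands on the inner floor of the next larger cup, its rim 16 mm above that cup's rim. May be absent (None).
- cup2: brown turned wooden cup, middle size: straight tube 54 mm outside, 50 mm high, wall 3.5 mm, floor 16 mm thick. Origin: centre of underside; z up out of its mouth. Starts upright on the bench. Nested, it stands on the inner floor of the next larger cup, its rim 16 mm above that cup's rim. May be absent (None).
- cup3: brown turned wooden cup, second smallest: straight tube 40 mm outside, 50 mm high, wall 3.5 mm, floor 16 mm thick. Origin: centre of underside; z up out of its mouth. Starts upright on the bench. Nested, it stands on the inner floor of the next larger cup, its rim 16 mm above that cup's rim. May be absent (None).
- cup4: brown turned wooden cup, smallest: straight tube 26 mm outside, 50 mm high, wall 3.5 mm, floor 16 mm thick. Origin: centre of underside; z up out of its mouth. Starts upright on the bench. Nested, it stands on the inner floor of the next larger cup, its rim 16 mm above that cup's rim. May be absent (None).
- rod1: pale wooden rod with eight flat sides, 20 mm across flats and 130 mm long, about 60 g, no difference between its ends nor from the other rods. Origin at the middle of its axis, x along the rod; starts lying on the bench on one of its flats (axis 10 mm up).
- rod2: pale wooden rod with eight flat sides, 20 mm across flats and 130 mm long, about 60 g, no difference between its ends nor from the other rods. Origin at the middle of its axis, x along the rod; starts lying on the bench on one of its flats (axis 10 mm up).
- rod3: pale wooden rod with eight flat sides, 20 mm across flats and 130 mm long, about 60 g, no difference between its ends nor from the other rods. Origin at the middle of its axis, x along the rod; starts lying on the bench on one of its flats (axis 10 mm up).
- jig: fixed plywood jig, 180 (x) by 200 mm (y), top 20.6 mm high; origin under its centre. Three 90-degree V-grooves along y at x = -60, 0, +60 mm, open at the -y end; dark stop wall 40 mm high, face at y = +88 mm. A clear guard roofs the grooves from y = +43 to the stop, underside 40 mm up: lay a rod in the open part, then slide it under (about 0.5 N). In a groove its axis is 24.1 mm above the bench.
- home_a (a point): where the middle of a rod's axis is when it lies fully home in the groove at jig x = -60 mm, its end against the stop (24.1 mm above the bench, jig y = +23 mm). Axes as the jig's.
- home_b (a point): where the middle of a rod's axis is when it lies fully home in the groove at jig x = 0 mm, its end against the stop (24.1 mm above the bench, jig y = +23 mm). Axes as the jig's.
- home_c (a point): where the middle of a rod's axis is when it lies fully home in the groove at jig x = +60 mm, its end against the stop (24.1 mm above the bench, jig y = +23 mm). Axes as the jig's.
- eraser: small dark rubber eraser, 34 x 20 x 13 mm, among the cups; a bystander to leave alone. Origin at the centre of its underside.
- sanding_block: cork sanding block, 75 x 45 x 25 mm; a bystander to leave alone. Origin at the centre of its underside.
- pencil: yellow pencil, 150 mm long, 7.5 mm thick; a bystander to leave alone. Origin at the centre of its underside.
- offcut: dark wooden offcut, 36 x 22 x 18 mm, beside a rod; a bystander to leave alone. Origin at the centre of its underside.
- oil: amber glass oil bottle, 48 mm diameter, 110 mm high; a bystander to leave alone. Origin at the centre of its underside.
- wax: low round metal wax tin, 68 mm diameter, 35 mm high; a bystander to leave alone. Origin at the centre of its underside.
- brush: wooden-handled brush lying on the bench near the robot's left; a bystander to leave alone. Origin at the centre of its underside.
Not all that is in view belongs to the job. Leave any green or purple look-alike of the rod1 alone. What is shaped like the cup2 but green is not meant.

How it is judged:
By the outcome, as a careful person would: the job done as asked, in the order asked, and still so for the second after the job is handed in, with the robot touching nothing.
Of cup1, cup2, cup3, cup4 only 2 to 4 are there at a start; the rules pass over those that are not, and their reading is None.
At some moment in a run one of cup0, cup1, cup2, rod1, rod2, rod3 may be knocked a few centimetres aside while the robot is not near it.
It also fails if it takes over 210 s, if anything falls off the work surface, if the arm or the gripper's body presses on something with over 40 N, if the wrist force passes 120 N, or if a joint passes its speed limit or range.

## Working session

There is one attempt and no reset: what is moved stays moved. The work goes in short steps, Python scripts to look and compute and a tool call to move; the robot and the scene stay as the last step left them, time stands still between calls to the robot, and variables do not carry over. Pictures are saved under pics/ and viewed, and the job is handed in when it is done.

Besides the shell and the picture viewer there is one more tool, called after "Request:" as a command line: name --argument value ..., lists and objects as JSON in quotes. carry_out: Moves the arm, as the interface text tells. Its arguments: {"type":"object","properties":{"series":{"type":"array"},"newtons":{"type":"number"}},"required":["series"]}

```bash
ls; mkdir -p pics; cat > h.py <<'E'
import numpy as np, cv2
from rig import observe, read_camera, close_job, grasp_offset
def snap(name,fn,scale=1):
    s=observe(); c=read_camera(name); im=c['image'][:,:,::-1].copy()
    cv2.imwrite('pics/'+fn,cv2.resize(im,None,fx=scale,fy=scale)) ; c['state']=s
    T=c.get('world_from_camera')
    if T is None:
        W=np.eye(4);W[:3,:3]=s['eef_rot'];W[:3,3]=s['tcp_pos'];T=W@c['hand_eye']
    c['T']=np.array(T); c['bgr']=im
    return c
def ray(c,u,v):
    K=np.array(c['mtx'],float)
    p=cv2.undistortPoints(np.array([[[u,v]]],float),K,np.array([c['k1'],0,0,0,0.]))[0,0]
    d=c['T'][:3,:3]@np.array([p[0],-p[1],-1]); return c['T'][:3,3],d
def onplane(c,u,v,z):
    o,d=ray(c,u,v); t=(z-o[2])/d[2]; return o+t*d
def proj(c,P):
    Ti=np.linalg.inv(c['T']); q=Ti[:3,:3]@np.array(P,float)+Ti[:3,3]
    x,y=q[0]/-q[2],-q[1]/-q[2]; f=1+c['k1']*(x*x+y*y); K=np.array(c['mtx'])
    return K[0,0]*x*f+K[0,2],K[1,1]*y*f+K[1,2]
E
python3 - <<'E'
from h import *
for n in ['scene','top','wrist']:
    c=snap(n,n+'0.png',1.5); print(n,np.array(c['mtx']).round(1).tolist(),c['k1'],c['T'].round(3).tolist())
print(observe(),grasp_offset)
E
```

```text
pics
scene [[371.6, 0.0, 257.9], [0.0, 371.6, 196.5], [0.0, 0.0, 1.0]] -0.06993042994028972 [[0.182, -0.732, 0.657, 1.219], [0.983, 0.126, -0.132, -0.146], [0.014, 0.67, 0.742, 0.837], [0.0, 0.0, 0.0, 1.0]]
top [[364.4, 0.0, 254.6], [0.0, 364.4, 191.3], [0.0, 0.0, 1.0]] -0.06744018500326768 [[0.016, 0.99, -0.139, 0.369], [-1.0, 0.017, 0.004, -0.003], [0.006, 0.139, 0.99, 1.061], [0.0, 0.0, 0.0, 1.0]]
wrist [[294.4, 0.0, 258.6], [0.0, 294.4, 195.7], [0.0, 0.0, 1.0]] -0.027523613790396542 [[0.272, 0.92, 0.282, 0.221], [-0.962, 0.26, 0.079, -0.509], [-0.001, -0.292, 0.956, 0.374], [0.0, 0.0, 0.0, 1.0]]
{'time': 0.15, 'qpos': array([-1.43018214e+00,  3.26779713e-01, -1.93354564e-01,  1.05202111e+00,
        3.38154005e-06,  1.43661911e+00]), 'dq': array([ 0.00036959, -0.00236356,  0.0020229 ,  0.00075077, -0.00137153,
       -0.00078574]), 'tau': array([ 5.26033455e-04, -4.43704641e+01,  2.62663919e+01,  1.04940039e-02,
       -1.13902001e-04, -1.10105450e-06]), 'tcp_pos': array([ 0.14920064, -0.52890725,  0.23067827]), 'eef_rot': array([[ 2.71346036e-01, -9.62481841e-01, -1.87126302e-04],
       [-9.62480917e-01, -2.71346037e-01,  1.34612363e-03],
       [-1.34639553e-03, -1.85159816e-04, -9.99999076e-01]]), 'ft_force': array([0.36600293, 0.52828472, 0.17231884]), 'wrist_torque': array([-0.03075099,  0.00780362,  0.03663685]), 'width': 0.9994065441602636} 0.0187
```

View pics/scene0.png

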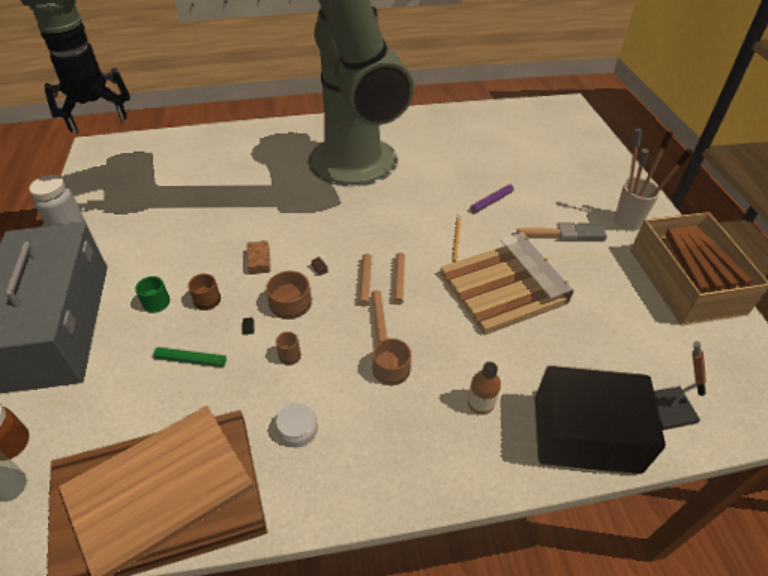

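View pics/top0.png

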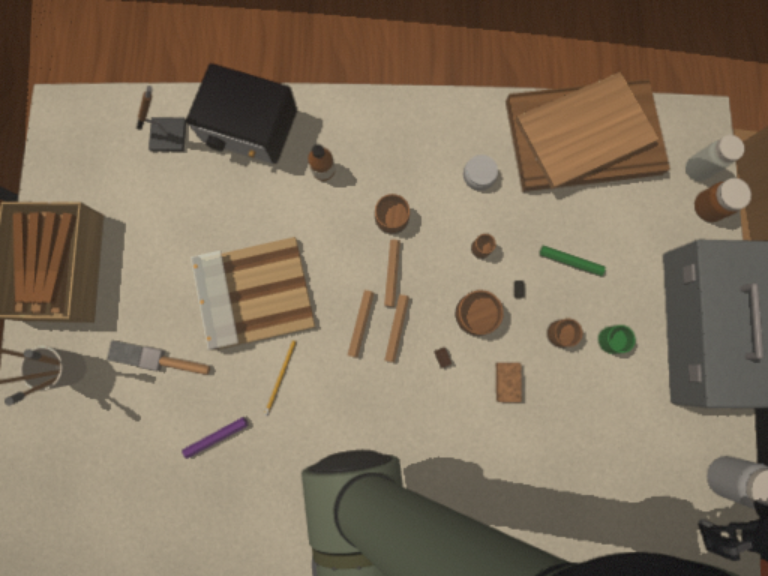

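View pics/wrist0.png

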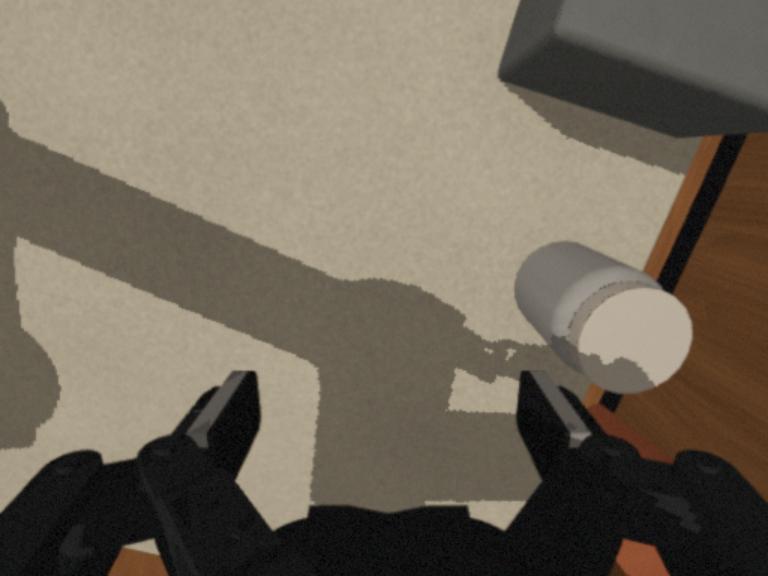

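The top view shows, in enlarged pixels: large cup (480,313), cups at (392,213), (565,333) and (484,245), a green decoy (618,339), three pale rods at (393,273), (362,323) and (397,328), and the jig at (255,293) with its guard on the left (+y). I'll measure next, with an enlarged crop.

```bash
python3 - <<'E'
from h import *
c=snap('top','top1.png'); im=c['bgr']
cv2.imwrite('pics/crop1.png',cv2.resize(im[120:280,220:430],None,fx=3.7,fy=3.7,interpolation=cv2.INTER_CUBIC))
cv2.imwrite('pics/crop2.png',cv2.resize(im[145:245,120:220],None,fx=6,fy=6,interpolation=cv2.INTER_CUBIC))
hsv=cv2.cvtColor(im,cv2.COLOR_BGR2HSV)
m=((hsv[...,0]<20)&(hsv[...,1]>110)&(hsv[...,2]>40)).astype(np.uint8)*255
cv2.imwrite('pics/m1.png',cv2.resize(m,None,fx=1.5,fy=1.5))
n,l,st,ce=cv2.connectedComponentsWithStats(m)
for i in range(1,n):
    if st[i,4]>150: 
        ct=max(cv2.findContours((l==i).astype(np.uint8),0,1)[0],key=cv2.contourArea)
        print(ce[i].round(1),st[i,4],cv2.minAreaRect(ct),onplane(c,*ce[i],0.03).round(4))
E
```

```text
[285.3  42.9] 37831 ((255.50003051757812, 79.49998474121094), (158.99996948242188, 510.99993896484375), 90.0) [ 0.9761 -0.0946  0.03  ]
[473.3 136.4] 325 ((474.5948486328125, 135.38792419433594), (22.190792083740234, 23.109935760498047), 66.80140686035156) [ 0.6927 -0.6641  0.03  ]
[263.  143.3] 259 ((262.2017822265625, 143.13648986816406), (17.43151092529297, 23.314645767211914), 60.642250061035156) [ 0.6561 -0.0299  0.03  ]
[ 26.2 172. ] 2350 ((26.231178283691406, 174.76528930664062), (43.97223663330078, 69.45692443847656), 5.90614128112793) [0.5604 0.6674 0.03  ]
[260.8 182.2] 206 ((261.0450744628906, 181.50408935546875), (5.070001602172852, 43.366615295410156), 5.194429397583008) [ 0.541  -0.0249  0.03  ]
[176.8 172.2] 395 ((176.45945739746094, 172.25677490234375), (14.138312339782715, 45.20972442626953), 80.53767395019531) [0.5661 0.2178 0.03  ]
[183.1 201.3] 964 ((181.5826873779297, 200.3215789794922), (36.166290283203125, 47.67752456665039), 75.57923126220703) [0.482  0.1957 0.03  ]
[240.  214.5] 203 ((240.2058868408203, 215.17649841308594), (5.3357834815979, 43.89894104003906), 14.03624439239502) [0.4473 0.0327 0.03  ]
[320.5 208.9] 593 ((319.0, 208.0), (28.0, 30.0), 90.0) [ 0.4669 -0.196   0.03  ]
[264.  217.5] 214 ((263.9045104980469, 218.2471923828125), (5.621487617492676, 44.14741897583008), 12.994616508483887) [ 0.44   -0.0355  0.03  ]
[376.7 222.2] 254 ((376.5, 221.5), (17.0, 21.0), 90.0) [ 0.4311 -0.3573  0.03  ]
[122.3 243.2] 161 ((122.07693481445312, 243.1154022216797), (32.75139617919922, 4.9029035568237305), 11.309932708740234) [0.3601 0.3637 0.03  ]
[338.8 254.4] 397 ((338.5, 254.5), (25.0, 15.0), 90.0) [ 0.3394 -0.2469  0.03  ]
```

View pics/crop1.png

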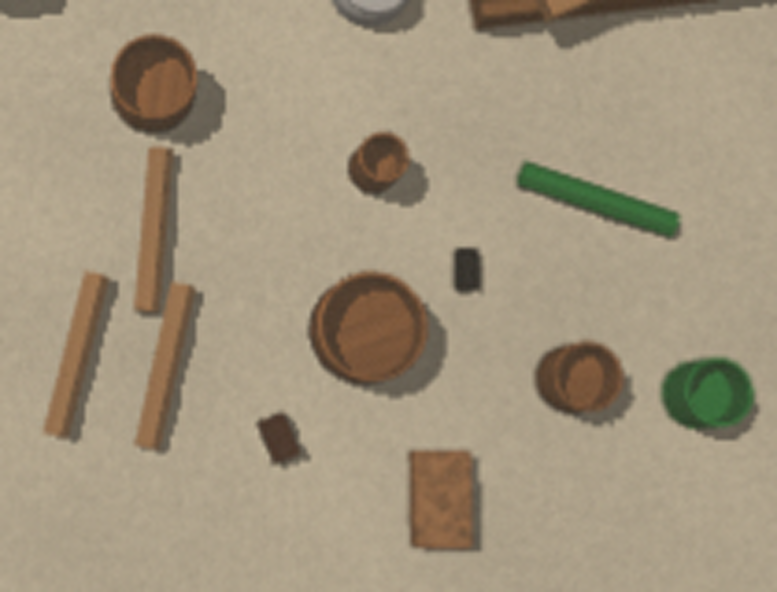

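View pics/crop2.png

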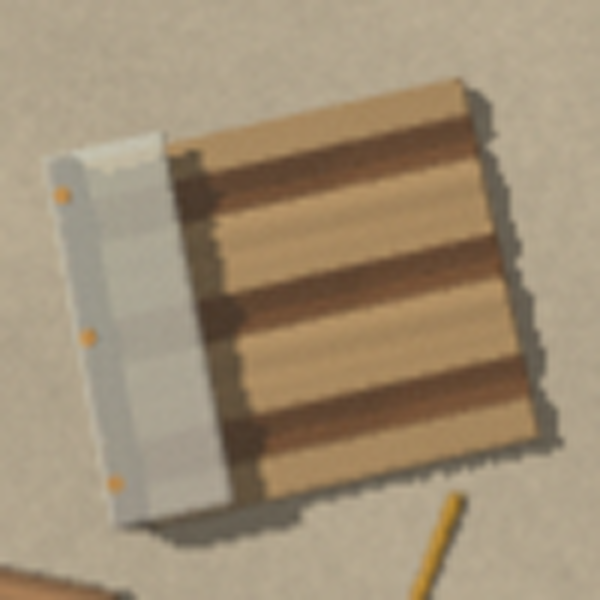

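View pics/m1.png

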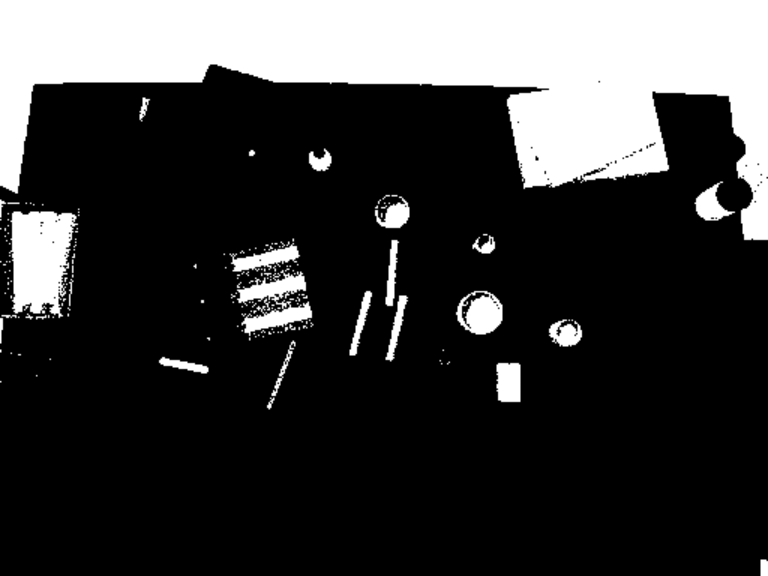

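Candidates: the brown cups' rims measure about 86, 66, 55 and 38 mm, so they are cup0, cup1 (392,213), cup2 (565,333) and cup3 (484,245); cup4 is absent. The green cup, the green and purple rods, and the sticks in the box are not meant. I'll move over the cups for a wrist view.

Request:
carry_out --series '[{"tx": 20,"ty": 22,"tz": 8,"wz": 0.147,"jaw": 1},{"tx": 20,"ty": 22,"tz": 8,"wz": 0.147,"jaw": 1},{"tx": 20,"ty": 22,"tz": 8,"wz": 0.147,"jaw": 1},{"tx": 20,"ty": 22,"tz": 8,"wz": 0.147,"jaw": 1},{"tx": 20,"ty": 22,"tz": 8,"wz": 0.147,"jaw": 1},{"tx": 20,"ty": 22,"tz": 8,"wz": 0.147,"jaw": 1},{"tx": 20,"ty": 22,"tz": 8,"wz": 0.147,"jaw": 1},{"tx": 20,"ty": 22,"tz": 8,"wz": 0.147,"jaw": 1}]' --newtons 30

```text
invalid input at $.series[0]: expected keys jaw, tx, ty, tz, wx, wy, wz
```

Request:
carry_out --series '[{"tx": 18,"ty": 20,"wz": 0.147,"jaw": 1},{"tx": 18,"ty": 20,"wz": 0.147,"jaw": 1},{"tx": 18,"ty": 20,"wz": 0.147,"jaw": 1},{"tx": 18,"ty": 20,"wz": 0.147,"jaw": 1},{"tx": 18,"ty": 20,"wz": 0.147,"jaw": 1},{"tx": 18,"ty": 20,"wz": 0.147,"jaw": 1},{"tx": 18,"ty": 20,"wz": 0.147,"jaw": 1},{"tx": 18,"ty": 20,"wz": 0.147,"jaw": 1}]'

```text
invalid input at $.series[0]: expected keys jaw, tx, ty, tz, wx, wy, wz
```

```bash
python3 - <<'E'
from h import *
c=snap('wrist','w1.png',1.5); s=c['state']
print(s['time'],s['tcp_pos'],np.degrees(s['qpos']).round(1),np.degrees(np.arctan2(s['eef_rot'][1,0],s['eef_rot'][0,0])))
E
```

```text
0.2 [ 0.1492123  -0.52904182  0.23080935] [-81.9  18.7 -11.1  60.3  -0.   82.3] -74.25399815418092
```

View pics/w1.png

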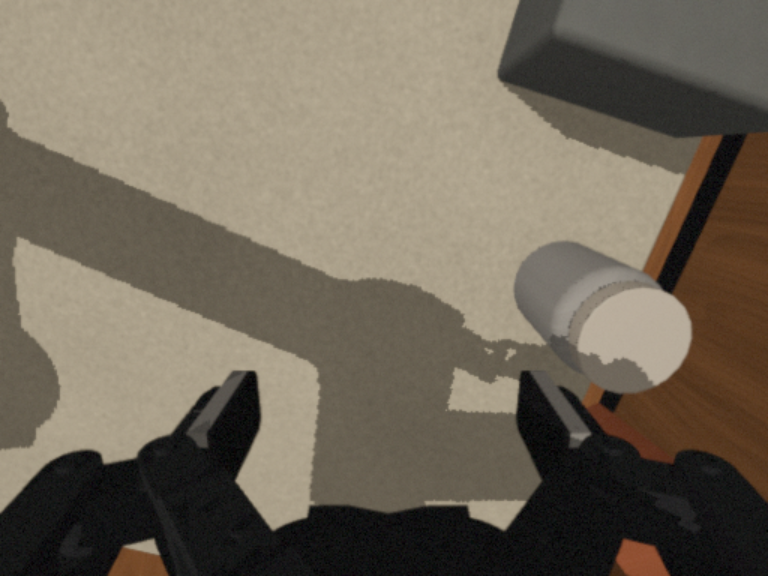

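Both calls were refused because every row needs all seven keys; the view hasn't changed. I'll resend them.

Request:
carry_out --series '[{"tx": 20,"ty": 22,"tz": 8,"wx": 0,"wy": 0,"wz": 0.147,"jaw": 1},{"tx": 20,"ty": 22,"tz": 8,"wx": 0,"wy": 0,"wz": 0.147,"jaw": 1},{"tx": 20,"ty": 22,"tz": 8,"wx": 0,"wy": 0,"wz": 0.147,"jaw": 1},{"tx": 20,"ty": 22,"tz": 8,"wx": 0,"wy": 0,"wz": 0.147,"jaw": 1},{"tx": 20,"ty": 22,"tz": 8,"wx": 0,"wy": 0,"wz": 0.147,"jaw": 1},{"tx": 20,"ty": 22,"tz": 8,"wx": 0,"wy": 0,"wz": 0.147,"jaw": 1},{"tx": 20,"ty": 22,"tz": 8,"wx": 0,"wy": 0,"wz": 0.147,"jaw": 1},{"tx": 20,"ty": 22,"tz": 8,"wx": 0,"wy": 0,"wz": 0.147,"jaw": 1}]' --newtons 30

```text
time: 1.05
tcp_pos: [0.3099, -0.3523, 0.2956]
eef_rot: [[0.993, -0.114, 0.0], [-0.114, -0.993, -0.0], [0.0, 0.0, -1.0]]
ft_force: [1.0, -1.3, -0.6]
width: 0.999
```

Request:
carry_out --series '[{"tx": 18,"ty": 20,"tz": 0,"wx": 0,"wy": 0,"wz": 0.147,"jaw": 1},{"tx": 18,"ty": 20,"tz": 0,"wx": 0,"wy": 0,"wz": 0.147,"jaw": 1},{"tx": 18,"ty": 20,"tz": 0,"wx": 0,"wy": 0,"wz": 0.147,"jaw": 1},{"tx": 18,"ty": 20,"tz": 0,"wx": 0,"wy": 0,"wz": 0.147,"jaw": 1},{"tx": 18,"ty": 20,"tz": 0,"wx": 0,"wy": 0,"wz": 0.147,"jaw": 1},{"tx": 18,"ty": 20,"tz": 0,"wx": 0,"wy": 0,"wz": 0.147,"jaw": 1},{"tx": 18,"ty": 20,"tz": 0,"wx": 0,"wy": 0,"wz": 0.147,"jaw": 1},{"tx": 18,"ty": 20,"tz": 0,"wx": 0,"wy": 0,"wz": 0.147,"jaw": 1}]'

```text
time: 1.85
tcp_pos: [0.4539, -0.1924, 0.2953]
eef_rot: [[0.487, 0.873, -0.0], [0.873, -0.487, -0.0], [-0.0, -0.0, -1.0]]
ft_force: [0.4, 0.0, -0.2]
width: 0.997
```

```bash
python3 - <<'E'
from h import *
c=snap('wrist','w2.png',1.5); s=c['state']
print(s['time'],s['tcp_pos'],np.degrees(s['qpos']).round(1),np.degrees(np.arctan2(s['eef_rot'][1,0],s['eef_rot'][0,0])))
E
```

```text
1.85 [ 0.45385083 -0.19243348  0.29525766] [-31.6  10.5 -12.5  67.   -0.   -2.4] 60.85373050444708
```

View pics/w2.png

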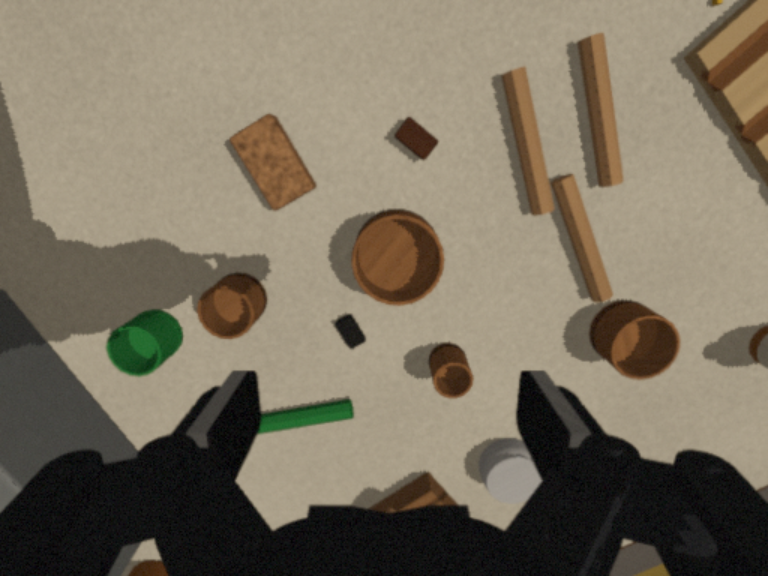

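The wrist view shows the whole group clearly: cup0 (398,257), cup1 (635,340), cup2 (232,305), cup3 (452,370), and the rods at (527,140), (600,110) and (582,240). I'll fit circles to the outward silhouette of each cup, cast onto z = 50 mm, and lines to the rods.

```bash
cat >> h.py <<'E'
def brown(im):
    hsv=cv2.cvtColor(im,cv2.COLOR_BGR2HSV)
    m=((hsv[...,0]<22)&(hsv[...,1]>105)&(hsv[...,2]>25)).astype(np.uint8)*255
    return cv2.morphologyEx(m,cv2.MORPH_CLOSE,np.ones((3,3),np.uint8))
def cast(c,pts,z):
    K=np.array(c['mtx'],float)
    p=cv2.undistortPoints(np.array(pts,float).reshape(-1,1,2),K,np.array([c['k1'],0,0,0,0.]))[:,0]
    d=np.c_[p[:,0],-p[:,1],-np.ones(len(p))]@c['T'][:3,:3].T; o=c['T'][:3,3]
    return o+d*((z-o[2])/d[:,2])[:,None]
def circ(P):
    for _ in range(3):
        A=np.c_[2*P,np.ones(len(P))]; s=np.linalg.lstsq(A,(P**2).sum(1),rcond=None)[0]
        r=np.sqrt(s[2]+s[0]**2+s[1]**2); e=np.hypot(*(P-s[:2]).T)-r
        k=abs(e)<max(2*e.std(),5e-4); P=P[k]
    return s[:2],r,e.std()
def blobs(c,mask=None,amin=150,zs=.05):
    m=brown(c['bgr']) if mask is None else mask
    out=[]
    for ct in cv2.findContours(m,0,1)[0]:
        if cv2.contourArea(ct)<amin: continue
        p=ct[:,0]
        if p[:,0].min()<2 or p[:,1].min()<2 or p[:,0].max()>509 or p[:,1].max()>381: continue
        out.append(ct)
    return out
def cup(c,ct,z=.05):
    P=cast(c,cv2.convexHull(ct)[:,0] if 0 else ct[:,0],z)[:,:2]; ctr=P.mean(0); o=c['T'][:2,3]
    u=(ctr-o)/np.linalg.norm(ctr-o)
    # farthest extent -> rim centre
    q=P[((P-ctr)@u)>0.0*1]; s,r,e=circ(q)
    q=P[((P-s)@u)>0]; return circ(q)
def rod(c,ct,z=.02):
    (a,b),(w,h),t=cv2.minAreaRect(ct); 
    P=cast(c,cv2.boxPoints(((a,b),(w,h),t)),z)[:,:2]
    e1,e2=P[1]-P[0],P[2]-P[1]
    L,W=(e1,e2) if np.linalg.norm(e1)>np.linalg.norm(e2) else (e2,e1)
    return P.mean(0),np.linalg.norm(L),np.linalg.norm(W),np.degrees(np.arctan2(L[1],L[0]))
def report(c):
    for ct in blobs(c):
        (a,b),(w,h),t=cv2.minAreaRect(ct)
        print('px',np.round((a,b)),'size',round(w),round(h),end=' ')
        if max(w,h)/min(w,h)>2.5: 
            r=rod(c,ct); print('ROD',r[0].round(4),'L%.4f W%.4f ang %.1f'%r[1:])
        else:
            s,r,e=cup(c,ct); print('CUP',s.round(4),'D%.4f e%.5f'%(2*r,e))
E
python3 - <<'E'
from h import *
c=snap('wrist','w3.png'); cv2.imwrite('pics/w3m.png',brown(c['bgr'])); report(c)
c=snap('top','t3.png');print('top'); report(c)
E
```

```text
px [270. 329.] size 24 57 CUP [ 0.7107 -0.3039] D0.0651 e0.00919
px [296. 246.] size 36 26 CUP [ 0.6002 -0.2017] D0.0371 e0.00035
px [419. 226.] size 59 46 CUP [ 0.6603 -0.0241] D0.0645 e0.00046
px [152. 203.] size 38 47 CUP [ 0.4338 -0.3565] D0.0511 e0.00036
px [262. 171.] size 62 61 CUP [ 0.4692 -0.1919] D0.0818 e0.00035
px [274.  91.] size 26 16 CUP [ 0.3865 -0.1311] D0.0320 e0.00193
px [178. 106.] size 58 34 CUP [ 0.339  -0.2392] D0.0629 e0.00404
px [364. 125.] size 164 34 ROD [ 0.4918 -0.0377] L0.2327 W0.0429 ang -4.4
px [398.  73.] size 101 17 ROD [0.4453 0.0286] L0.1292 W0.0221 ang -13.1
top
px [338. 252.] size 21 14 CUP [ 0.3629 -0.2487] D0.0229 e0.00385
px [319. 208.] size 28 30 CUP [ 0.4687 -0.1928] D0.0778 e0.00119
px [240. 215.] size 6 44 ROD [0.4466 0.0325] L0.1257 W0.0168 ang -13.3
px [264. 200.] size 80 14 ROD [ 0.4927 -0.035 ] L0.2319 W0.0409 ang -179.4
px [178. 193.] size 61 51 CUP [0.5321 0.2193] D0.1324 e0.00940
px [261. 140.] size 21 22 CUP [ 0.6593 -0.0236] D0.0630 e0.00068
```

View pics/w3m.png

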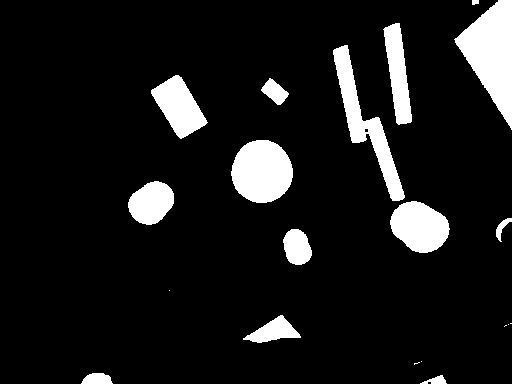

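Diameters 82, 64.5, 51 and 37 mm confirm cup0 to cup3 (the mask edge reads about 2–3 mm small), and the wrist and top cameras agree to about 1–2 mm. Cup1 first.

Request:
carry_out --series '[{"tx": 26,"ty": 21,"tz": -17,"wx": 0,"wy": 0,"wz": 0,"jaw": 1},{"tx": 26,"ty": 21,"tz": -17,"wx": 0,"wy": 0,"wz": 0,"jaw": 1},{"tx": 26,"ty": 21,"tz": -17,"wx": 0,"wy": 0,"wz": 0,"jaw": 1},{"tx": 26,"ty": 21,"tz": -17,"wx": 0,"wy": 0,"wz": 0,"jaw": 1},{"tx": 26,"ty": 21,"tz": -17,"wx": 0,"wy": 0,"wz": 0,"jaw": 1},{"tx": 26,"ty": 21,"tz": -17,"wx": 0,"wy": 0,"wz": 0,"jaw": 1},{"tx": 26,"ty": 21,"tz": -17,"wx": 0,"wy": 0,"wz": 0,"jaw": 1},{"tx": 24,"ty": 21,"tz": -17,"wx": 0,"wy": 0,"wz": 0,"jaw": 1}]'

```text
time: 2.8
tcp_pos: [0.66, -0.0257, 0.1584]
eef_rot: [[0.495, 0.869, -0.0], [0.869, -0.495, -0.0], [-0.001, 0.0, -1.0]]
ft_force: [0.7, -0.5, 0.1]
width: 0.998
```

```bash
python3 - <<'E'
from h import *
c=snap('wrist','w4.png',1.5); s=c['state']
print(s['time'],s['tcp_pos'],s['width']); report(c)
E
```

```text
2.8 [ 0.66000288 -0.0257313   0.1584003 ] 0.9978788162771841
px [ 77. 222.] size 41 67 CUP [ 0.6004 -0.2021] D0.0371 e0.00026
px [453. 212.] size 57 57 CUP [0.7705 0.1243] D0.0471 e0.00213
px [261. 188.] size 78 74 CUP [ 0.6605 -0.0237] D0.0660 e0.00027
px [195.  74.] size 155 23 ROD [ 0.5469 -0.0253] L0.1286 W0.0195 ang -3.7
```

View pics/w4.png

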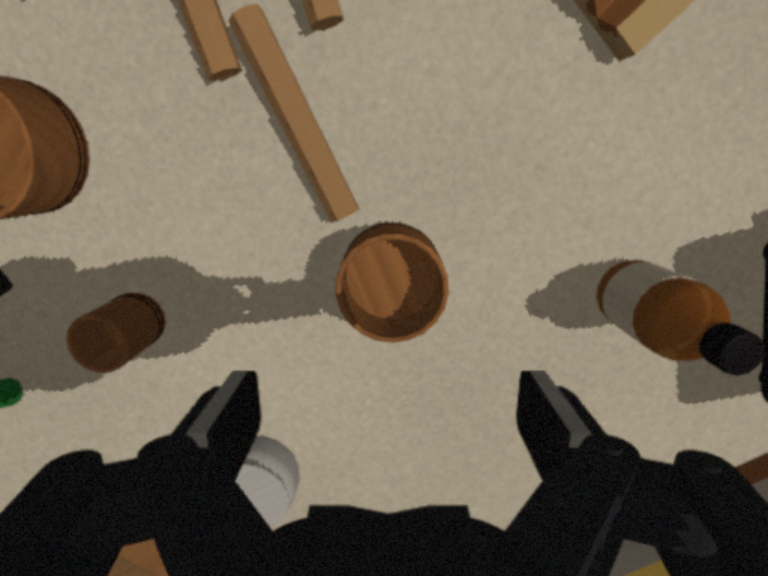

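Cup1's rim is at (0.6605, -0.0237), matching the earlier fix. I'll centre on it and descend, then grip.

Request:
carry_out --series '[{"tx": 0.5,"ty": 2,"tz": -20,"wx": 0,"wy": 0,"wz": 0,"jaw": 1},{"tx": 0,"ty": 0,"tz": -20,"wx": 0,"wy": 0,"wz": 0,"jaw": 1},{"tx": 0,"ty": 0,"tz": -20,"wx": 0,"wy": 0,"wz": 0,"jaw": 1},{"tx": 0,"ty": 0,"tz": -20,"wx": 0,"wy": 0,"wz": 0,"jaw": 1},{"tx": 0,"ty": 0,"tz": -20,"wx": 0,"wy": 0,"wz": 0,"jaw": 1},{"tx": 0,"ty": 0,"tz": -20,"wx": 0,"wy": 0,"wz": 0,"jaw": 1},{"tx": 0,"ty": 0,"tz": -11,"wx": 0,"wy": 0,"wz": 0,"jaw": 1},{"tx": 0,"ty": 0,"tz": 0,"wx": 0,"wy": 0,"wz": 0,"jaw": 1}]'

```text
time: 3.65
tcp_pos: [0.658, -0.0241, 0.0265]
eef_rot: [[0.494, 0.87, -0.004], [0.87, -0.494, 0.0], [-0.002, -0.003, -1.0]]
ft_force: [-0.9, 0.3, 0.4]
width: 1.004
```

```bash
python3 - <<'E'
from h import *
c=snap('wrist','w5.png',1); s=c['state']
print(s['time'],s['tcp_pos'],s['width'],s['ft_force'])
c=snap('scene','s5.png'); u,v=map(int,proj(c,[.66,-.024,.05])); cv2.imwrite('pics/s5c.png',cv2.resize(c['bgr'][max(0,v-60):v+60,u-75:u+75],None,fx=5,fy=5))
E
```

```text
3.65 [ 0.65802153 -0.02405855  0.02649483] 1.0038558443912646 [-0.86931067  0.3114297   0.43980278]
```

View pics/s5c.png

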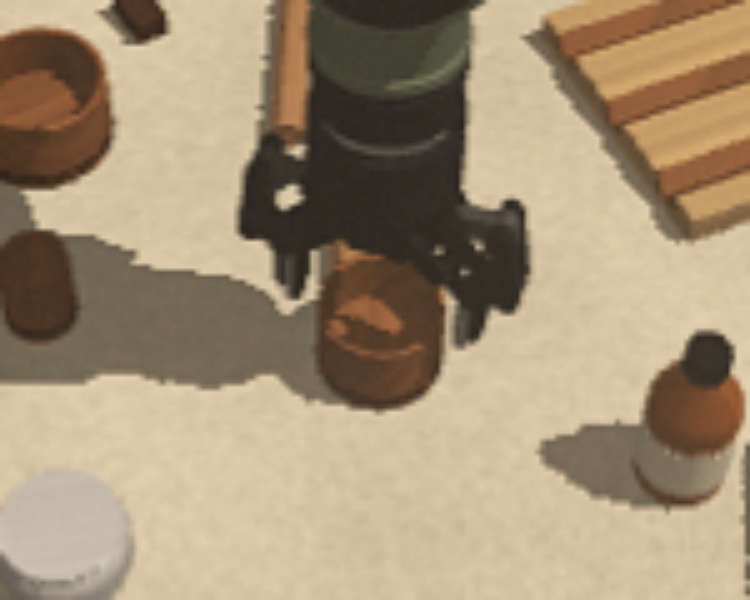

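View pics/w5.png

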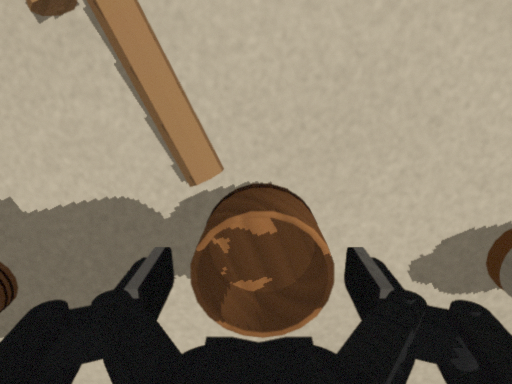

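Both views show the pads straddling the cup rim evenly (cup centre px 262, finger mid 258), tips below the rim. Closing now.

Request:
carry_out --series '[{"tx": 0,"ty": 0,"tz": 0,"wx": 0,"wy": 0,"wz": 0,"jaw": 0.3},{"tx": 0,"ty": 0,"tz": 0,"wx": 0,"wy": 0,"wz": 0,"jaw": 0.3},{"tx": 0,"ty": 0,"tz": 0,"wx": 0,"wy": 0,"wz": 0,"jaw": 0.3},{"tx": 0,"ty": 0,"tz": 0,"wx": 0,"wy": 0,"wz": 0,"jaw": 0.3},{"tx": 0,"ty": 0,"tz": 0,"wx": 0,"wy": 0,"wz": 0,"jaw": 0.3},{"tx": 0,"ty": 0,"tz": 0,"wx": 0,"wy": 0,"wz": 0,"jaw": 0.3},{"tx": 0,"ty": 0,"tz": 0,"wx": 0,"wy": 0,"wz": 0,"jaw": 0.3},{"tx": 0,"ty": 0,"tz": 0,"wx": 0,"wy": 0,"wz": 0,"jaw": 0.3}]' --newtons 30

```text
time: 4.55
tcp_pos: [0.6608, -0.0238, 0.0302]
eef_rot: [[0.493, 0.87, 0.002], [0.87, -0.493, -0.001], [0.0, 0.003, -1.0]]
ft_force: [-1.7, -0.8, 5.5]
width: 0.792
```

Request:
carry_out --series '[{"tx": 0,"ty": 0,"tz": 12,"wx": 0,"wy": 0,"wz": 0,"jaw": 0.3},{"tx": 0,"ty": 0,"tz": 12,"wx": 0,"wy": 0,"wz": 0,"jaw": 0.3},{"tx": 0,"ty": 0,"tz": 12,"wx": 0,"wy": 0,"wz": 0,"jaw": 0.3},{"tx": 0,"ty": 0,"tz": 12,"wx": 0,"wy": 0,"wz": 0,"jaw": 0.3},{"tx": 0,"ty": 0,"tz": 12,"wx": 0,"wy": 0,"wz": 0,"jaw": 0.3},{"tx": 0,"ty": 0,"tz": 12,"wx": 0,"wy": 0,"wz": 0,"jaw": 0.3},{"tx": 0,"ty": 0,"tz": 12,"wx": 0,"wy": 0,"wz": 0,"jaw": 0.3},{"tx": 0,"ty": 0,"tz": 12,"wx": 0,"wy": 0,"wz": 0,"jaw": 0.3}]'

```text
time: 5.35
tcp_pos: [0.6597, -0.0234, 0.1253]
eef_rot: [[0.492, 0.87, 0.0], [0.87, -0.492, -0.0], [0.0, 0.0, -1.0]]
ft_force: [0.4, 0.0, -0.8]
width: 0.794
```

```bash
python3 - <<'E'
from h import *
c=snap('wrist','w6.png',1); s=c['state']
print(s['time'],s['tcp_pos'],s['width'],s['ft_force'])
c=snap('scene','s6.png'); u,v=map(int,proj(c,[.66,-.024,.12])); cv2.imwrite('pics/s6c.png',cv2.resize(c['bgr'][max(0,v-60):v+60,u-75:u+75],None,fx=5,fy=5))
E
```

```text
5.35 [ 0.65973107 -0.02337752  0.12534045] 0.7941447532860464 [ 0.43885645  0.04374425 -0.81482393]
```

View pics/s6c.png

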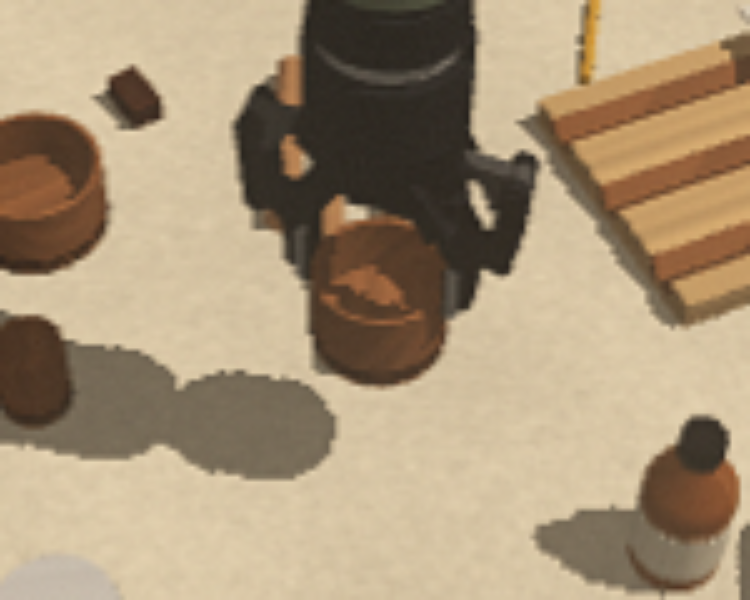

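View pics/w6.png

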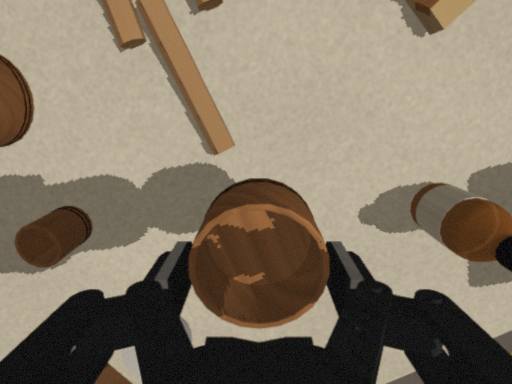

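Cup1 is held level between the pads. I'll measure its offset in the hand, then travel to cup0.

```bash
cat >> h.py <<'E'
def held(c,h):
    """centre of held cup's rim; h: rim height above TCP"""
    z=c['state']['tcp_pos'][2]+h
    cts=[ct for ct in blobs(c) if cv2.pointPolygonTest(ct,(258.,258.),False)>0]
    s,r,e=cup(c,cts[0],z); d=s-c['state']['tcp_pos'][:2]
    print('held',s.round(4),'D%.4f e%.5f'%(2*r,e),'off world mm',(d*1000).round(1),'off tool',(np.array(c['state']['eef_rot'])[:2,:2].T@d*1000).round(1)); return s
E
python3 - <<'E'
from h import *
c=snap('wrist','w7.png',1); held(c,.0198)
c=snap('top','t7.png');report(c)
E
```

```text
held [ 0.661  -0.0234] D0.0666 e0.00024 off world mm [-0.2  0.2] off tool [ 0.1 -0.2]
px [338. 254.] size 25 15 CUP [ 0.3396 -0.233 ] D0.0713 e0.00388
px [376. 222.] size 17 21 CUP [ 0.4321 -0.3562] D0.0483 e0.00058
px [319. 208.] size 28 30 CUP [ 0.4683 -0.1918] D0.0786 e0.00056
px [178. 193.] size 61 50 CUP [0.5381 0.2314] D0.1105 e0.00849
px [474. 135.] size 22 23 CUP [ 0.7294 -0.6786] D0.0114 e0.00000
```

Request:
carry_out --series '[{"tx": -24,"ty": -21,"tz": 2,"wx": 0,"wy": 0,"wz": 0,"jaw": 0.3},{"tx": -24,"ty": -21,"tz": 2,"wx": 0,"wy": 0,"wz": 0,"jaw": 0.3},{"tx": -24,"ty": -21,"tz": 2,"wx": 0,"wy": 0,"wz": 0,"jaw": 0.3},{"tx": -24,"ty": -21,"tz": 2,"wx": 0,"wy": 0,"wz": 0,"jaw": 0.3},{"tx": -24,"ty": -21,"tz": 2,"wx": 0,"wy": 0,"wz": 0,"jaw": 0.3},{"tx": -24,"ty": -21,"tz": 2,"wx": 0,"wy": 0,"wz": 0,"jaw": 0.3},{"tx": -24,"ty": -21,"tz": 2,"wx": 0,"wy": 0,"wz": 0,"jaw": 0.3},{"tx": -24,"ty": -21,"tz": 2,"wx": 0,"wy": 0,"wz": 0,"jaw": 0.3}]'

```text
time: 6.35
tcp_pos: [0.4662, -0.1918, 0.1396]
eef_rot: [[0.492, 0.87, -0.001], [0.87, -0.492, 0.001], [-0.0, -0.001, -1.0]]
ft_force: [0.6, -0.9, -1.7]
width: 0.788
```

```bash
python3 - <<'E'
from h import *
c=snap('wrist','w8.png',1.5); s=c['state']
print(s['time'],s['tcp_pos'],s['width']);report(c); held(c,.0198)
E
```

```text
6.35 [ 0.46619325 -0.19178233  0.13964878] 0.7878445914825122
px [ 93. 246.] size 59 82 CUP [ 0.4338 -0.3559] D0.0518 e0.00024
px [256. 247.] size 198 143 CUP [ 0.5484 -0.2208] D0.1150 e0.01157
px [280.  70.] size 43 27 CUP [ 0.3884 -0.1321] D0.0312 e0.00179
px [128.  96.] size 97 56 CUP [ 0.3408 -0.2363] D0.0579 e0.00352
held [ 0.4794 -0.1899] D0.0609 e0.00613 off world mm [13.2  1.9] off tool [ 8.1 10.5]
```

View pics/w8.png

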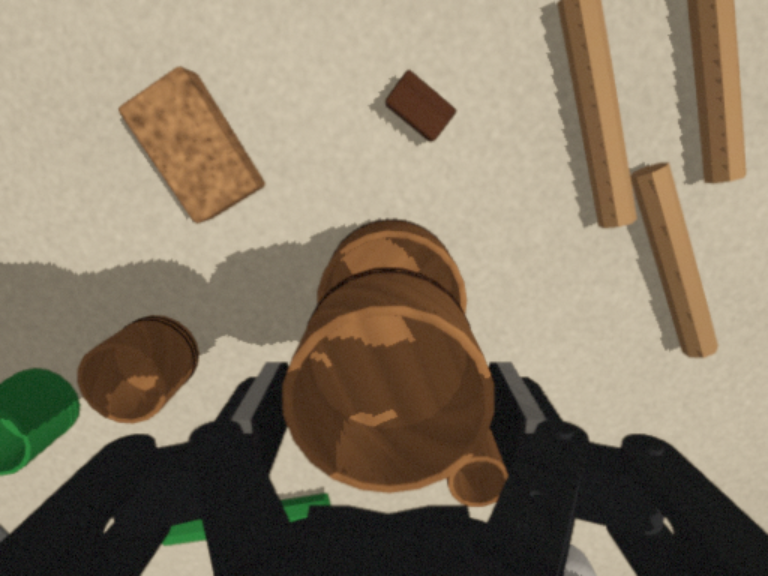

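Cup0 is still in place; its rim spans columns 318–465 about the held cup's midline of 388. I'll lower to just above its rim and check the pose.

Request:
carry_out --series '[{"tx": 1.5,"ty": 0,"tz": -12,"wx": 0,"wy": 0,"wz": 0,"jaw": 0.3},{"tx": 0,"ty": 0,"tz": -12,"wx": 0,"wy": 0,"wz": 0,"jaw": 0.3},{"tx": 0,"ty": 0,"tz": -12,"wx": 0,"wy": 0,"wz": 0,"jaw": 0.3},{"tx": 0,"ty": 0,"tz": -12,"wx": 0,"wy": 0,"wz": 0,"jaw": 0.3},{"tx": 0,"ty": 0,"tz": 0,"wx": 0,"wy": 0,"wz": 0,"jaw": 0.3},{"tx": 0,"ty": 0,"tz": 0,"wx": 0,"wy": 0,"wz": 0,"jaw": 0.3},{"tx": 0,"ty": 0,"tz": 0,"wx": 0,"wy": 0,"wz": 0,"jaw": 0.3},{"tx": 0,"ty": 0,"tz": 0,"wx": 0,"wy": 0,"wz": 0,"jaw": 0.3}]'

```text
time: 7.2
tcp_pos: [0.4698, -0.1916, 0.0928]
eef_rot: [[0.492, 0.87, 0.001], [0.87, -0.492, -0.001], [-0.0, 0.001, -1.0]]
ft_force: [-0.3, -0.3, -0.1]
width: 0.789
```

```bash
python3 - <<'E'
from h import *
s=observe();print(s['tcp_pos'],s['ft_force'])
E
```

```text
[ 0.46977406 -0.19155486  0.09279563] [-0.32136079 -0.28253226 -0.10166904]
```

Request:
carry_out --series '[{"tx": -0.5,"ty": 0,"tz": -8,"wx": 0,"wy": 0,"wz": 0,"jaw": 0.3},{"tx": 0,"ty": 0,"tz": -8,"wx": 0,"wy": 0,"wz": 0,"jaw": 0.3},{"tx": 0,"ty": 0,"tz": -8,"wx": 0,"wy": 0,"wz": 0,"jaw": 0.3},{"tx": 0,"ty": 0,"tz": -8,"wx": 0,"wy": 0,"wz": 0,"jaw": 0.3},{"tx": 0,"ty": 0,"tz": -6,"wx": 0,"wy": 0,"wz": 0,"jaw": 0.3},{"tx": 0,"ty": 0,"tz": -5,"wx": 0,"wy": 0,"wz": 0,"jaw": 0.3},{"tx": 0,"ty": 0,"tz": 0,"wx": 0,"wy": 0,"wz": 0,"jaw": 0.3},{"tx": 0,"ty": 0,"tz": 0,"wx": 0,"wy": 0,"wz": 0,"jaw": 0.3}]'

```text
time: 8.0
tcp_pos: [0.4688, -0.1914, 0.0492]
eef_rot: [[0.492, 0.87, -0.0], [0.87, -0.492, 0.0], [0.0, -0.0, -1.0]]
ft_force: [0.3, 0.2, -1.3]
width: 0.789
```

```bash
python3 - <<'E'
from h import *
c=snap('wrist','w9.png',1.5)
s=observe();print(s['tcp_pos'],s['ft_force'])
c=snap('scene','s9.png'); u,v=map(int,proj(c,[.469,-.19,.05])); cv2.imwrite('pics/s9c.png',cv2.resize(c['bgr'][max(0,v-60):v+60,u-75:u+75],None,fx=5,fy=5))
E
```

```text
[ 0.46895725 -0.19149436  0.04943261] [-0.33179399  0.46052884 -1.56453474]
```

View pics/s9c.png

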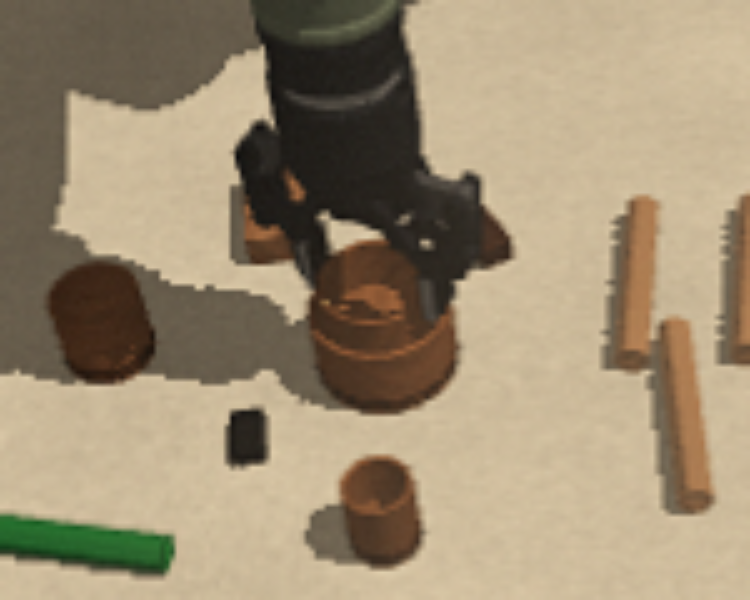

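Cup1 is well inside cup0 with no contact force. Release, rise, then go to cup2.

Request:
carry_out --series '[{"tx": 0,"ty": 0,"tz": 0,"wx": 0,"wy": 0,"wz": 0,"jaw": 1},{"tx": 0,"ty": 0,"tz": 0,"wx": 0,"wy": 0,"wz": 0,"jaw": 1},{"tx": 0,"ty": 0,"tz": 2,"wx": 0,"wy": 0,"wz": 0,"jaw": 1},{"tx": 0,"ty": 0,"tz": 10,"wx": 0,"wy": 0,"wz": 0,"jaw": 1},{"tx": 0,"ty": 0,"tz": 20,"wx": 0,"wy": 0,"wz": 0,"jaw": 1},{"tx": 0,"ty": 0,"tz": 30,"wx": 0,"wy": 0,"wz": 0,"jaw": 1},{"tx": 0,"ty": 0,"tz": 30,"wx": 0,"wy": 0,"wz": 0,"jaw": 1},{"tx": -5,"ty": -15,"tz": 20,"wx": 0,"wy": 0,"wz": 0,"jaw": 1}]'

```text
time: 8.9
tcp_pos: [0.4647, -0.2058, 0.1643]
eef_rot: [[0.49, 0.872, 0.003], [0.872, -0.49, -0.001], [0.0, 0.003, -1.0]]
ft_force: [-0.3, 0.3, -0.0]
width: 0.998
```

Request:
carry_out --series '[{"tx": -5,"ty": -25,"tz": 0,"wx": 0,"wy": 0,"wz": 0,"jaw": 0.7},{"tx": -5,"ty": -25,"tz": 0,"wx": 0,"wy": 0,"wz": 0,"jaw": 0.7},{"tx": -5,"ty": -25,"tz": 0,"wx": 0,"wy": 0,"wz": 0,"jaw": 0.7},{"tx": -5,"ty": -25,"tz": 0,"wx": 0,"wy": 0,"wz": 0,"jaw": 0.7},{"tx": -5,"ty": -25,"tz": 0,"wx": 0,"wy": 0,"wz": 0,"jaw": 0.7},{"tx": -5,"ty": -25,"tz": 0,"wx": 0,"wy": 0,"wz": 0,"jaw": 0.7},{"tx": 0,"ty": 0,"tz": 0,"wx": 0,"wy": 0,"wz": 0,"jaw": 0.7},{"tx": 0,"ty": 0,"tz": 0,"wx": 0,"wy": 0,"wz": 0,"jaw": 0.7}]'

```text
time: 9.7
tcp_pos: [0.4336, -0.3566, 0.1618]
eef_rot: [[0.493, 0.87, 0.0], [0.87, -0.493, 0.0], [0.0, 0.0, -1.0]]
ft_force: [0.1, 0.1, -0.7]
width: 0.85
```

```bash
python3 - <<'E'
from h import *
c=snap('wrist','w10.png',1.5); s=c['state']
print(s['time'],s['tcp_pos'],s['width']);report(c)
E
```

```text
9.7 [ 0.4335588  -0.35657959  0.16176376] 0.849956025610164
px [464. 250.] size 68 39 CUP [ 0.6001 -0.2017] D0.0370 e0.00028
px [260. 188.] size 59 63 CUP [ 0.4336 -0.3561] D0.0519 e0.00026
px [437. 135.] size 95 121 CUP [ 0.4731 -0.1868] D0.0774 e0.00072
```

View pics/w10.png

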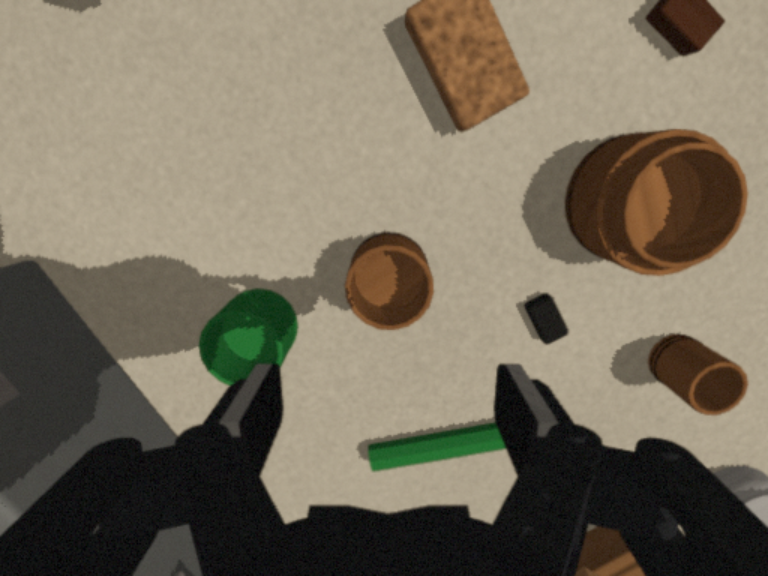

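Cup2 is centred at (0.4336, -0.3561), 51.9 mm across; the green look-alike is at (248,335), clear of the fingers. Descend and grip.

Request:
carry_out --series '[{"tx": 0,"ty": 0.5,"tz": -20,"wx": 0,"wy": 0,"wz": 0,"jaw": 0.7},{"tx": 0,"ty": 0,"tz": -20,"wx": 0,"wy": 0,"wz": 0,"jaw": 0.7},{"tx": 0,"ty": 0,"tz": -20,"wx": 0,"wy": 0,"wz": 0,"jaw": 0.7},{"tx": 0,"ty": 0,"tz": -20,"wx": 0,"wy": 0,"wz": 0,"jaw": 0.7},{"tx": 0,"ty": 0,"tz": -20,"wx": 0,"wy": 0,"wz": 0,"jaw": 0.7},{"tx": 0,"ty": 0,"tz": -20,"wx": 0,"wy": 0,"wz": 0,"jaw": 0.7},{"tx": 0,"ty": 0,"tz": -11,"wx": 0,"wy": 0,"wz": 0,"jaw": 0.7},{"tx": 0,"ty": 0,"tz": 0,"wx": 0,"wy": 0,"wz": 0,"jaw": 0.7}]'

```text
time: 10.55
tcp_pos: [0.4331, -0.3541, 0.0291]
eef_rot: [[0.491, 0.871, -0.002], [0.871, -0.491, 0.002], [0.001, -0.003, -1.0]]
ft_force: [-0.7, -0.1, -0.9]
width: 0.851
```

Request:
carry_out --series '[{"tx": 0,"ty": 0,"tz": 0,"wx": 0,"wy": 0,"wz": 0,"jaw": 0},{"tx": 0,"ty": 0,"tz": 0,"wx": 0,"wy": 0,"wz": 0,"jaw": 0},{"tx": 0,"ty": 0,"tz": 0,"wx": 0,"wy": 0,"wz": 0,"jaw": 0},{"tx": 0,"ty": 0,"tz": 0,"wx": 0,"wy": 0,"wz": 0,"jaw": 0},{"tx": 0,"ty": 0,"tz": 0,"wx": 0,"wy": 0,"wz": 0,"jaw": 0},{"tx": 0,"ty": 0,"tz": 0,"wx": 0,"wy": 0,"wz": 0,"jaw": 0},{"tx": 0,"ty": 0,"tz": 0,"wx": 0,"wy": 0,"wz": 0,"jaw": 0},{"tx": 0,"ty": 0,"tz": 0,"wx": 0,"wy": 0,"wz": 0,"jaw": 0}]'

```text
time: 11.35
tcp_pos: [0.4345, -0.3565, 0.0314]
eef_rot: [[0.492, 0.87, 0.002], [0.87, -0.492, -0.001], [-0.0, 0.002, -1.0]]
ft_force: [0.2, 0.8, 6.4]
width: 0.608
```

Request:
carry_out --series '[{"tx": 0,"ty": 0,"tz": 15,"wx": 0,"wy": 0,"wz": 0,"jaw": 0},{"tx": 0,"ty": 0,"tz": 15,"wx": 0,"wy": 0,"wz": 0,"jaw": 0},{"tx": 0,"ty": 0,"tz": 15,"wx": 0,"wy": 0,"wz": 0,"jaw": 0},{"tx": 0,"ty": 0,"tz": 15,"wx": 0,"wy": 0,"wz": 0,"jaw": 0},{"tx": 0,"ty": 0,"tz": 15,"wx": 0,"wy": 0,"wz": 0,"jaw": 0},{"tx": 0,"ty": 0,"tz": 15,"wx": 0,"wy": 0,"wz": 0,"jaw": 0},{"tx": 0,"ty": 0,"tz": 15,"wx": 0,"wy": 0,"wz": 0,"jaw": 0},{"tx": 0,"ty": 0,"tz": 0,"wx": 0,"wy": 0,"wz": 0,"jaw": 0}]'

```text
time: 12.15
tcp_pos: [0.4346, -0.3569, 0.1372]
eef_rot: [[0.492, 0.87, 0.002], [0.87, -0.492, -0.003], [-0.001, 0.003, -1.0]]
ft_force: [0.0, -0.0, -0.8]
width: 0.608
```

```bash
python3 - <<'E'
from h import *
c=snap('wrist','w11.png',1.5); s=c['state']
print(s['time'],s['tcp_pos'],s['width']);report(c);held(c,.019)
E
```

```text
12.15 [ 0.43464426 -0.35694698  0.13719321] 0.6075561230475154
px [263. 253.] size 110 124 CUP [ 0.4895 -0.388 ] D0.0964 e0.00038
held [ 0.4341 -0.3565] D0.0519 e0.00021 off world mm [-0.5  0.5] off tool [ 0.2 -0.7]
```

View pics/w11.png

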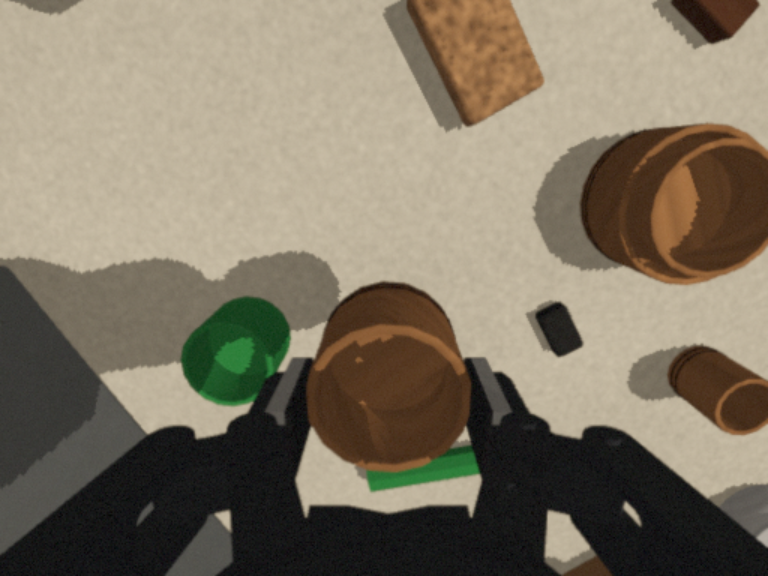

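Cup2 is held, 0.7 mm off along the pads. I'll stop part way to see the cup1 rim inside cup0.

Request:
carry_out --series '[{"tx": 2,"ty": 10,"tz": 2,"wx": 0,"wy": 0,"wz": 0,"jaw": 0},{"tx": 2,"ty": 10,"tz": 2,"wx": 0,"wy": 0,"wz": 0,"jaw": 0},{"tx": 2,"ty": 10,"tz": 2,"wx": 0,"wy": 0,"wz": 0,"jaw": 0},{"tx": 2,"ty": 10,"tz": 2,"wx": 0,"wy": 0,"wz": 0,"jaw": 0},{"tx": 2,"ty": 10,"tz": 2,"wx": 0,"wy": 0,"wz": 0,"jaw": 0},{"tx": 2,"ty": 10,"tz": 2,"wx": 0,"wy": 0,"wz": 0,"jaw": 0},{"tx": 0,"ty": 0,"tz": 0,"wx": 0,"wy": 0,"wz": 0,"jaw": 0},{"tx": 0,"ty": 0,"tz": 0,"wx": 0,"wy": 0,"wz": 0,"jaw": 0}]'

```text
time: 13.0
tcp_pos: [0.446, -0.2958, 0.1475]
eef_rot: [[0.492, 0.871, 0.0], [0.871, -0.492, -0.001], [-0.0, 0.001, -1.0]]
ft_force: [0.1, 0.5, -0.2]
width: 0.61
```

```bash
cat >> h.py <<'E'
def rimcone(c,ct,z,half=50):
    """outward-cone rim points only"""
    P=cast(c,ct[:,0],z)[:,:2]; o=c['T'][:2,3]; ctr=P.mean(0)
    for _ in range(4):
        u=(ctr-o)/np.linalg.norm(ctr-o); d=P-ctr
        k=(d@u)/np.linalg.norm(d,axis=1)>np.cos(np.radians(half)); ctr,r,e=circ(P[k])
    return ctr,2*r,e,k.sum()
E
python3 - <<'E'
from h import *
c=snap('wrist','w12.png',1.5); s=c['state']
print(s['time'],s['tcp_pos'],s['width'])
for ct in blobs(c):
    if cv2.contourArea(ct)>3000: print(cv2.minAreaRect(ct)[0],[rimcone(c,ct,.066,h) for h in (40,60,80)])
held(c,.019)
E
```

```text
13.0 [ 0.44600756 -0.29576583  0.14746733] 0.6099988021033568
(259.0, 250.5) [(array([ 0.49850334, -0.32565614]), np.float64(0.09197268126106918), np.float64(0.0003164976053015392), np.int64(65)), (array([ 0.49859364, -0.32546662]), np.float64(0.09200703153311794), np.float64(0.00034808223158639014), np.int64(93)), (array([ 0.49777985, -0.32485532]), np.float64(0.09383128509103227), np.float64(0.0003927125876486305), np.int64(124))]
(376.5, 159.0) [(array([ 0.46869168, -0.1920291 ]), np.float64(0.06621678330796106), np.float64(0.00022545176197794487), np.int64(53)), (array([ 0.46777085, -0.19291606]), np.float64(0.068550161669876), np.float64(0.0002702932630676642), np.int64(85)), (array([ 0.46556921, -0.19487256]), np.float64(0.07374593992440523), np.float64(0.00043143909287472217), np.int64(119))]
held [ 0.4454 -0.2953] D0.0522 e0.00023 off world mm [-0.6  0.5] off tool [ 0.1 -0.8]
```

View pics/w12.png

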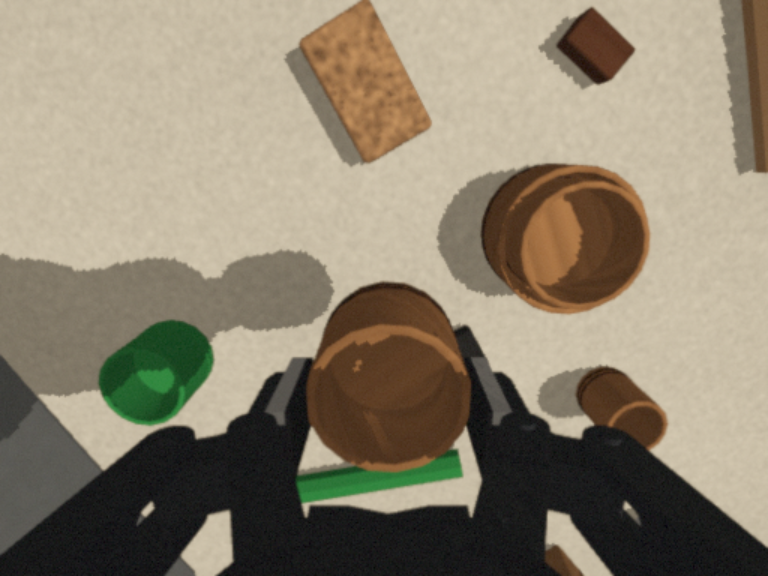

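Cup1's rim is at (0.4687, -0.1920) and sits level in cup0. Move above it.

Request:
carry_out --series '[{"tx": 4,"ty": 17.5,"tz": 0,"wx": 0,"wy": 0,"wz": 0,"jaw": 0},{"tx": 4,"ty": 17.5,"tz": 0,"wx": 0,"wy": 0,"wz": 0,"jaw": 0},{"tx": 4,"ty": 17.5,"tz": 0,"wx": 0,"wy": 0,"wz": 0,"jaw": 0},{"tx": 4,"ty": 17.5,"tz": 0,"wx": 0,"wy": 0,"wz": 0,"jaw": 0},{"tx": 4,"ty": 17.5,"tz": 0,"wx": 0,"wy": 0,"wz": 0,"jaw": 0},{"tx": 3,"ty": 16,"tz": -15,"wx": 0,"wy": 0,"wz": 0,"jaw": 0},{"tx": 0,"ty": 0,"tz": -22,"wx": 0,"wy": 0,"wz": 0,"jaw": 0},{"tx": 0,"ty": 0,"tz": 0,"wx": 0,"wy": 0,"wz": 0,"jaw": 0}]'

```text
time: 13.85
tcp_pos: [0.467, -0.1914, 0.1081]
eef_rot: [[0.492, 0.87, -0.004], [0.87, -0.492, 0.002], [-0.0, -0.004, -1.0]]
ft_force: [0.3, -0.6, -0.3]
width: 0.6
```

```bash
python3 - <<'E'
from h import *
c=snap('wrist','w13.png',1.5);s=observe();print(s['tcp_pos'],s['ft_force'])
E
```

```text
[ 0.46773163 -0.19206421  0.10937471] [-0.47075489  0.06183882 -0.8403164 ]
```

View pics/w13.png

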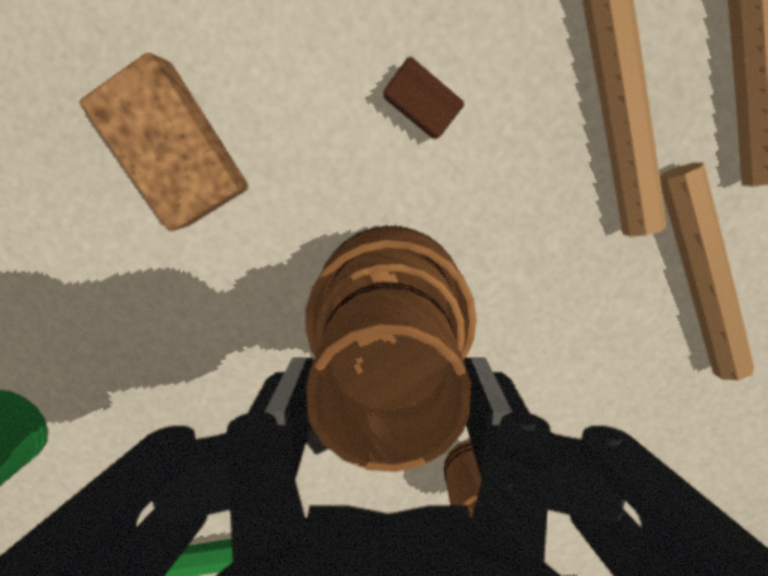

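Cup2 hangs centred over the cup1 mouth (midlines about 390 and 388). Settle briefly, then lower.

Request:
carry_out --series '[{"tx": 0.3,"ty": 0,"tz": 0,"wx": 0,"wy": 0,"wz": 0,"jaw": 0},{"tx": 0,"ty": 0,"tz": 0,"wx": 0,"wy": 0,"wz": 0,"jaw": 0},{"tx": 0,"ty": 0,"tz": -7,"wx": 0,"wy": 0,"wz": 0,"jaw": 0},{"tx": 0,"ty": 0,"tz": -7,"wx": 0,"wy": 0,"wz": 0,"jaw": 0},{"tx": 0,"ty": 0,"tz": -7,"wx": 0,"wy": 0,"wz": 0,"jaw": 0},{"tx": 0,"ty": 0,"tz": -7,"wx": 0,"wy": 0,"wz": 0,"jaw": 0},{"tx": 0,"ty": 0,"tz": 0,"wx": 0,"wy": 0,"wz": 0,"jaw": 0},{"tx": 0,"ty": 0,"tz": 0,"wx": 0,"wy": 0,"wz": 0,"jaw": 0}]'

```text
time: 14.7
tcp_pos: [0.4688, -0.1922, 0.0819]
eef_rot: [[0.492, 0.87, -0.001], [0.87, -0.492, 0.0], [0.0, -0.001, -1.0]]
ft_force: [-0.3, 0.5, -0.1]
width: 0.607
```

Request:
carry_out --series '[{"tx": 0,"ty": 0,"tz": -6,"wx": 0,"wy": 0,"wz": 0,"jaw": 0},{"tx": 0,"ty": 0,"tz": -6,"wx": 0,"wy": 0,"wz": 0,"jaw": 0},{"tx": 0,"ty": 0,"tz": -3,"wx": 0,"wy": 0,"wz": 0,"jaw": 0},{"tx": 0,"ty": 0,"tz": 0,"wx": 0,"wy": 0,"wz": 0,"jaw": 0},{"tx": 0,"ty": 0,"tz": 0,"wx": 0,"wy": 0,"wz": 0,"jaw": 0},{"tx": 0,"ty": 0,"tz": 0,"wx": 0,"wy": 0,"wz": 0,"jaw": 0.4},{"tx": 0,"ty": 0,"tz": 0,"wx": 0,"wy": 0,"wz": 0,"jaw": 0.4},{"tx": 0,"ty": 0,"tz": 0,"wx": 0,"wy": 0,"wz": 0,"jaw": 0.4}]'

```text
time: 15.5
tcp_pos: [0.4693, -0.1925, 0.0675]
eef_rot: [[0.492, 0.87, 0.001], [0.87, -0.492, -0.0], [0.0, 0.001, -1.0]]
ft_force: [-0.1, 0.8, -1.0]
width: 0.699
```

Request:
carry_out --series '[{"tx": 0,"ty": 0,"tz": 5,"wx": 0,"wy": 0,"wz": 0,"jaw": 0.4},{"tx": 0,"ty": 0,"tz": 15,"wx": 0,"wy": 0,"wz": 0,"jaw": 0.4},{"tx": 0,"ty": 0,"tz": 25,"wx": 0,"wy": 0,"wz": 0,"jaw": 0.4},{"tx": 0,"ty": 0,"tz": 30,"wx": 0,"wy": 0,"wz": 0,"jaw": 0.4},{"tx": 20,"ty": -2,"tz": 20,"wx": 0,"wy": 0,"wz": 0,"jaw": 0.4},{"tx": 30,"ty": -2,"tz": 0,"wx": 0,"wy": 0,"wz": 0,"jaw": 0.4},{"tx": 40,"ty": -2,"tz": 0,"wx": 0,"wy": 0,"wz": 0,"jaw": 0.4},{"tx": 40,"ty": -3,"tz": 0,"wx": 0,"wy": 0,"wz": 0,"jaw": 0.4}]'

```text
time: 16.3
tcp_pos: [0.6004, -0.2015, 0.1634]
eef_rot: [[0.493, 0.87, 0.001], [0.87, -0.493, -0.001], [0.0, 0.001, -1.0]]
ft_force: [0.4, -0.7, 0.5]
width: 0.698
```

```bash
python3 - <<'E'
from h import *
c=snap('wrist','w14.png',1.5); s=c['state']
print(s['time'],s['tcp_pos'],s['width']);report(c)
E
```

```text
16.3 [ 0.60044991 -0.20149649  0.16344035] 0.6975852738171028
px [237. 321.] size 46 89 CUP [ 0.7253 -0.3022] D0.0663 e0.01256
px [258. 186.] size 49 42 CUP [ 0.6001 -0.2016] D0.0382 e0.00025
```

View pics/w14.png

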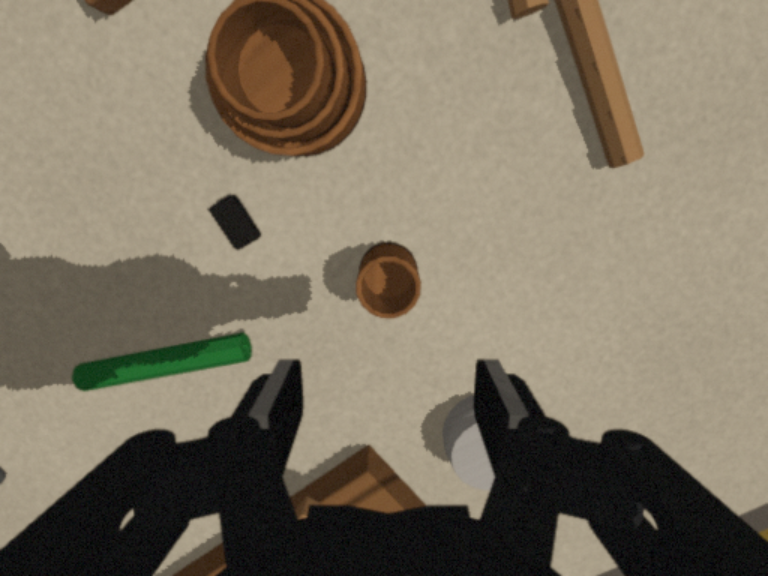

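Three cups are nested at (285,75). Cup3 is centred under the tool at (388,285); next I descend and grip.

Request:
carry_out --series '[{"tx": 0,"ty": 0,"tz": -20,"wx": 0,"wy": 0,"wz": 0,"jaw": 0.4},{"tx": 0,"ty": 0,"tz": -20,"wx": 0,"wy": 0,"wz": 0,"jaw": 0.4},{"tx": 0,"ty": 0,"tz": -20,"wx": 0,"wy": 0,"wz": 0,"jaw": 0.4},{"tx": 0,"ty": 0,"tz": -20,"wx": 0,"wy": 0,"wz": 0,"jaw": 0.4},{"tx": 0,"ty": 0,"tz": -20,"wx": 0,"wy": 0,"wz": 0,"jaw": 0.4},{"tx": 0,"ty": 0,"tz": -20,"wx": 0,"wy": 0,"wz": 0,"jaw": 0.4},{"tx": 0,"ty": 0,"tz": -11,"wx": 0,"wy": 0,"wz": 0,"jaw": 0.4},{"tx": 0,"ty": 0,"tz": 0,"wx": 0,"wy": 0,"wz": 0,"jaw": 0.4}]'

```text
time: 17.15
tcp_pos: [0.5977, -0.2008, 0.0298]
eef_rot: [[0.492, 0.87, -0.003], [0.87, -0.492, 0.001], [-0.0, -0.003, -1.0]]
ft_force: [-0.6, 1.1, 0.5]
width: 0.699
```

Request:
carry_out --series '[{"tx": 0,"ty": 0,"tz": 0,"wx": 0,"wy": 0,"wz": 0,"jaw": -0.3},{"tx": 0,"ty": 0,"tz": 0,"wx": 0,"wy": 0,"wz": 0,"jaw": -0.3},{"tx": 0,"ty": 0,"tz": 0,"wx": 0,"wy": 0,"wz": 0,"jaw": -0.3},{"tx": 0,"ty": 0,"tz": 0,"wx": 0,"wy": 0,"wz": 0,"jaw": -0.3},{"tx": 0,"ty": 0,"tz": 0,"wx": 0,"wy": 0,"wz": 0,"jaw": -0.3},{"tx": 0,"ty": 0,"tz": 0,"wx": 0,"wy": 0,"wz": 0,"jaw": -0.3},{"tx": 0,"ty": 0,"tz": 0,"wx": 0,"wy": 0,"wz": 0,"jaw": -0.3},{"tx": 0,"ty": 0,"tz": 0,"wx": 0,"wy": 0,"wz": 0,"jaw": -0.3}]'

```text
time: 17.95
tcp_pos: [0.6, -0.2018, 0.0324]
eef_rot: [[0.492, 0.87, 0.002], [0.87, -0.492, -0.001], [0.0, 0.002, -1.0]]
ft_force: [-0.3, 0.6, 6.1]
width: 0.455
```

Request:
carry_out --series '[{"tx": 0,"ty": 0,"tz": 20,"wx": 0,"wy": 0,"wz": 0,"jaw": -0.3},{"tx": 0,"ty": 0,"tz": 20,"wx": 0,"wy": 0,"wz": 0,"jaw": -0.3},{"tx": 0,"ty": 0,"tz": 20,"wx": 0,"wy": 0,"wz": 0,"jaw": -0.3},{"tx": 0,"ty": 0,"tz": 20,"wx": 0,"wy": 0,"wz": 0,"jaw": -0.3},{"tx": 0,"ty": 0,"tz": 20,"wx": 0,"wy": 0,"wz": 0,"jaw": -0.3},{"tx": 0,"ty": 0,"tz": 20,"wx": 0,"wy": 0,"wz": 0,"jaw": -0.3},{"tx": -26,"ty": 0,"tz": 0,"wx": 0,"wy": 0,"wz": 0,"jaw": -0.3},{"tx": 0,"ty": 0,"tz": 0,"wx": 0,"wy": 0,"wz": 0,"jaw": -0.3}]'

```text
time: 18.75
tcp_pos: [0.5706, -0.2009, 0.1515]
eef_rot: [[0.493, 0.87, -0.002], [0.87, -0.493, 0.001], [-0.001, -0.002, -1.0]]
ft_force: [0.3, -0.3, -1.1]
width: 0.458
```

```bash
python3 - <<'E'
from h import *
c=snap('wrist','w15.png',1.5); s=c['state']
print(s['time'],s['tcp_pos'],s['width']);report(c);held(c,.019)
E
```

```text
18.75 [ 0.57055799 -0.20091232  0.15145841] 0.4583230455772122
px [255. 332.] size 38 18 CUP [ 0.6971 -0.2776] D0.0264 e0.00302
px [258. 252.] size 101 81 CUP [ 0.6314 -0.2355] D0.0763 e0.00050
px [206.  80.] size 111 105 CUP [ 0.4699 -0.1917] D0.0822 e0.00022
held [ 0.5697 -0.2004] D0.0388 e0.00026 off world mm [-0.8  0.5] off tool [ 0.1 -1. ]
```

View pics/w15.png

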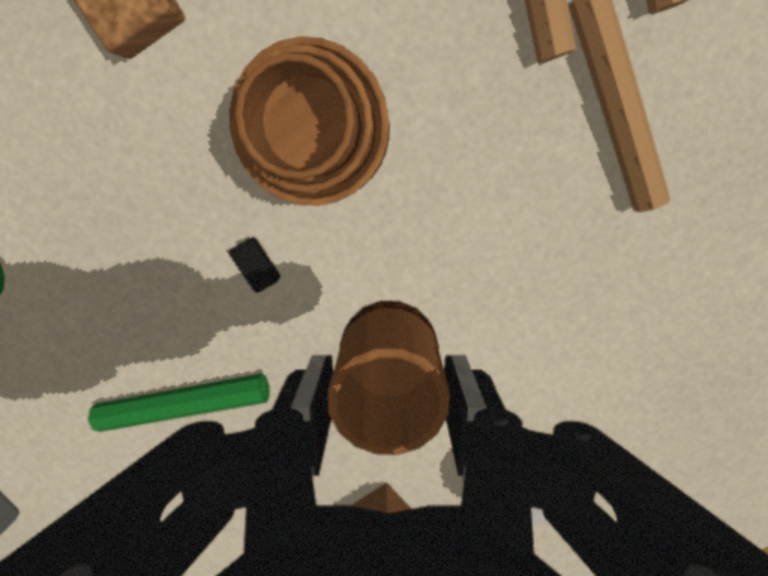

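```bash
python3 - <<'E'
from h import *
c=snap('wrist','w16.png',1)
cv2.imwrite('pics/w16c.png',cv2.resize(c['bgr'][20:140,145:265],None,fx=5,fy=5,interpolation=cv2.INTER_CUBIC))
u,v=proj(c,[.4687,-.192,.082]); print(u,v,((u-145)*5,(v-20)*5), onplane(c,198,74.9,.082), c['state']['tcp_pos'])
E
```

```text
195.11807333627098 75.99470093132916 (np.float64(250.5903666813549), np.float64(279.9735046566458)) [ 0.46908432 -0.18993404  0.082     ] [ 0.57175414 -0.20106824  0.1512564 ]
```

View pics/w16c.png

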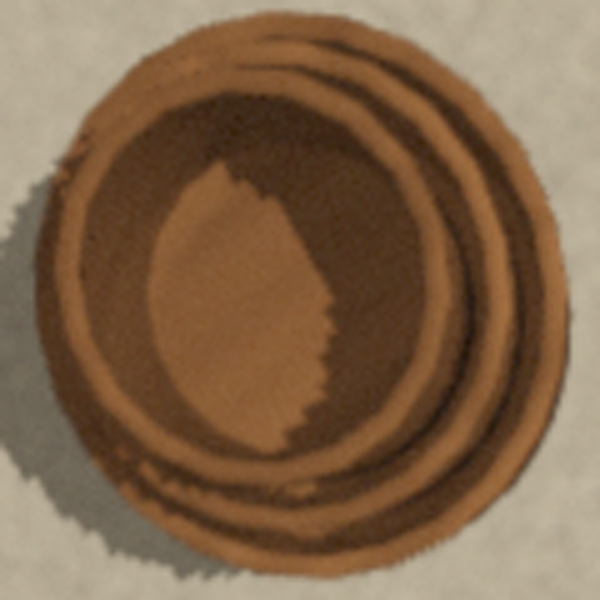

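The crop shows the cup2 inner rim spanning 80–428 by 92–460, centre (254,276), within 1 px of the predicted (0.4687, -0.192). Move above it.

Request:
carry_out --series '[{"tx": -20,"ty": 1.8,"tz": 0,"wx": 0,"wy": 0,"wz": 0,"jaw": -0.3},{"tx": -20,"ty": 1.8,"tz": 0,"wx": 0,"wy": 0,"wz": 0,"jaw": -0.3},{"tx": -20,"ty": 1.8,"tz": 0,"wx": 0,"wy": 0,"wz": 0,"jaw": -0.3},{"tx": -20,"ty": 1.8,"tz": 0,"wx": 0,"wy": 0,"wz": 0,"jaw": -0.3},{"tx": -15,"ty": 1.8,"tz": -8,"wx": 0,"wy": 0,"wz": 0,"jaw": -0.3},{"tx": -8,"ty": 0,"tz": -14,"wx": 0,"wy": 0,"wz": 0,"jaw": -0.3},{"tx": 0,"ty": 0,"tz": 0,"wx": 0,"wy": 0,"wz": 0,"jaw": -0.3},{"tx": 0,"ty": 0,"tz": 0,"wx": 0,"wy": 0,"wz": 0,"jaw": -0.3}]'

```text
time: 19.65
tcp_pos: [0.4706, -0.1925, 0.1293]
eef_rot: [[0.492, 0.87, -0.0], [0.87, -0.492, 0.0], [0.0, -0.0, -1.0]]
ft_force: [-0.2, 0.0, -0.7]
width: 0.458
```

```bash
python3 - <<'E'
from h import *
c=snap('wrist','w17.png',1.5);s=observe();print(s['tcp_pos'],s['ft_force'])
E
```

```text
[ 0.4710952  -0.19268378  0.12957956] [-0.1641087  -0.50688942 -0.93540426]
```

View pics/w17.png

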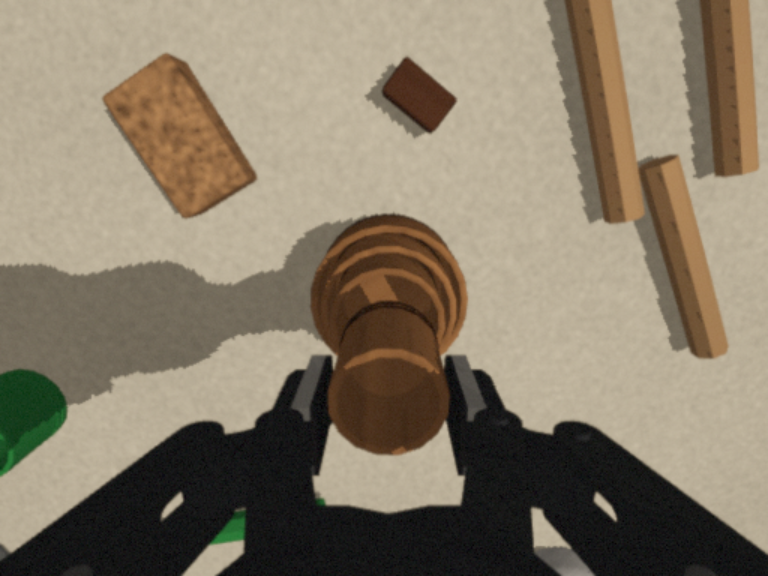

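Aligned across the jaws (stack midline 389, cup3 388). A 1.5 mm correction in x, then lower.

Request:
carry_out --series '[{"tx": -1.5,"ty": 0.4,"tz": -4,"wx": 0,"wy": 0,"wz": 0,"jaw": -0.3},{"tx": 0,"ty": 0,"tz": 0,"wx": 0,"wy": 0,"wz": 0,"jaw": -0.3},{"tx": 0,"ty": 0,"tz": -7,"wx": 0,"wy": 0,"wz": 0,"jaw": -0.3},{"tx": 0,"ty": 0,"tz": -7,"wx": 0,"wy": 0,"wz": 0,"jaw": -0.3},{"tx": 0,"ty": 0,"tz": -7,"wx": 0,"wy": 0,"wz": 0,"jaw": -0.3},{"tx": 0,"ty": 0,"tz": -7,"wx": 0,"wy": 0,"wz": 0,"jaw": -0.3},{"tx": 0,"ty": 0,"tz": 0,"wx": 0,"wy": 0,"wz": 0,"jaw": -0.3},{"tx": 0,"ty": 0,"tz": 0,"wx": 0,"wy": 0,"wz": 0,"jaw": -0.3}]'

```text
time: 20.5
tcp_pos: [0.4683, -0.1919, 0.097]
eef_rot: [[0.492, 0.87, -0.001], [0.87, -0.492, 0.0], [0.0, -0.001, -1.0]]
ft_force: [0.0, 0.0, -1.0]
width: 0.456
```

Request:
carry_out --series '[{"tx": 0,"ty": 0,"tz": -6,"wx": 0,"wy": 0,"wz": 0,"jaw": -0.3},{"tx": 0,"ty": 0,"tz": -6,"wx": 0,"wy": 0,"wz": 0,"jaw": -0.3},{"tx": 0,"ty": 0,"tz": -2,"wx": 0,"wy": 0,"wz": 0,"jaw": -0.3},{"tx": 0,"ty": 0,"tz": 0,"wx": 0,"wy": 0,"wz": 0,"jaw": -0.3},{"tx": 0,"ty": 0,"tz": 0,"wx": 0,"wy": 0,"wz": 0,"jaw": -0.3},{"tx": 0,"ty": 0,"tz": 0,"wx": 0,"wy": 0,"wz": 0,"jaw": 0.1},{"tx": 0,"ty": 0,"tz": 0,"wx": 0,"wy": 0,"wz": 0,"jaw": 0.1},{"tx": 0,"ty": 0,"tz": 0,"wx": 0,"wy": 0,"wz": 0,"jaw": 0.1}]'

```text
time: 21.3
tcp_pos: [0.4687, -0.1921, 0.0835]
eef_rot: [[0.492, 0.87, 0.0], [0.87, -0.492, -0.0], [-0.0, 0.0, -1.0]]
ft_force: [-0.3, -0.3, -0.5]
width: 0.551
```

Request:
carry_out --series '[{"tx": 0,"ty": 0,"tz": 5,"wx": 0,"wy": 0,"wz": 0,"jaw": 0.1},{"tx": 0,"ty": 0,"tz": 20,"wx": 0,"wy": 0,"wz": 0,"jaw": 0.1},{"tx": 0,"ty": 0,"tz": 30,"wx": 0,"wy": 0,"wz": 0,"jaw": 0.1},{"tx": 0,"ty": 0,"tz": 30,"wx": 0,"wy": 0,"wz": 0,"jaw": 0.1},{"tx": 0,"ty": 40,"tz": 30,"wx": 0,"wy": 0,"wz": 0.07,"jaw": 0},{"tx": 0,"ty": 45,"tz": 15,"wx": 0,"wy": 0,"wz": 0.07,"jaw": 0},{"tx": 0,"ty": 50,"tz": 10,"wx": 0,"wy": 0,"wz": 0.07,"jaw": 0},{"tx": 0,"ty": 50,"tz": 0,"wx": 0,"wy": 0,"wz": 0.07,"jaw": 0}]'

```text
time: 22.1
tcp_pos: [0.4695, -0.0067, 0.2254]
eef_rot: [[0.231, 0.973, 0.004], [0.973, -0.231, -0.001], [0.0, 0.004, -1.0]]
ft_force: [1.9, 0.2, -0.3]
width: 0.499
```

```bash
python3 - <<'E'
from h import *
c=snap('wrist','w18.png',1.5); s=c['state']
print(s['time'],s['tcp_pos'],s['width'], np.degrees(np.arctan2(s['eef_rot'][1,0],s['eef_rot'][0,0])));report(c)
c=snap('scene','s18.png'); u,v=map(int,proj(c,[.469,-.19,.05])); cv2.imwrite('pics/s18c.png',cv2.resize(c['bgr'][max(0,v-40):v+40,u-55:u+55],None,fx=6,fy=6))
E
```

```text
22.1 [ 0.46951996 -0.00674123  0.2253565 ] 0.49913119112568594 76.63431917048955
px [258. 227.] size 96 16 ROD [ 0.5449 -0.0253] L0.1331 W0.0192 ang -3.2
px [106. 207.] size 74 94 CUP [ 0.4795 -0.2197] D0.0592 e0.00280
px [145. 122.] size 33 19 CUP [ 0.3846 -0.1091] D0.0315 e0.00219
px [229. 148.] size 108 17 ROD [ 0.4392 -0.0359] L0.1280 W0.0190 ang -11.5
px [286. 141.] size 17 110 ROD [0.4468 0.032 ] L0.1285 W0.0192 ang 166.4
```

View pics/w18.png

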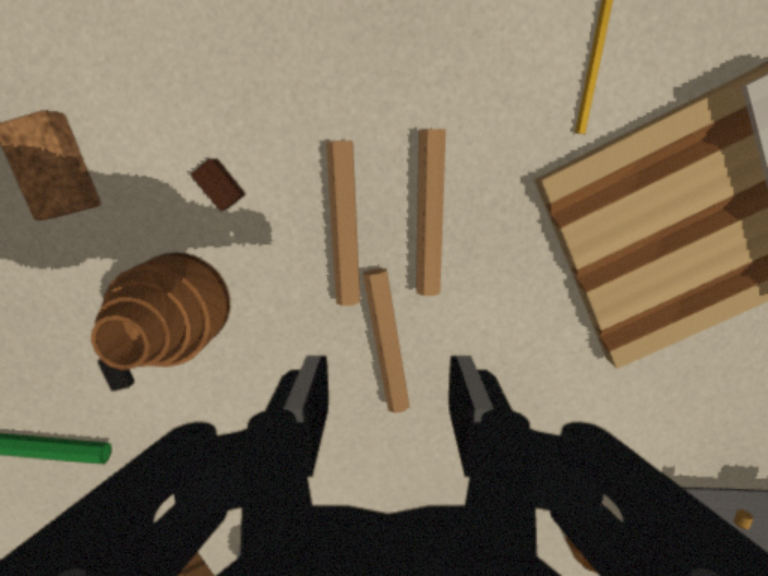

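View pics/s18c.png

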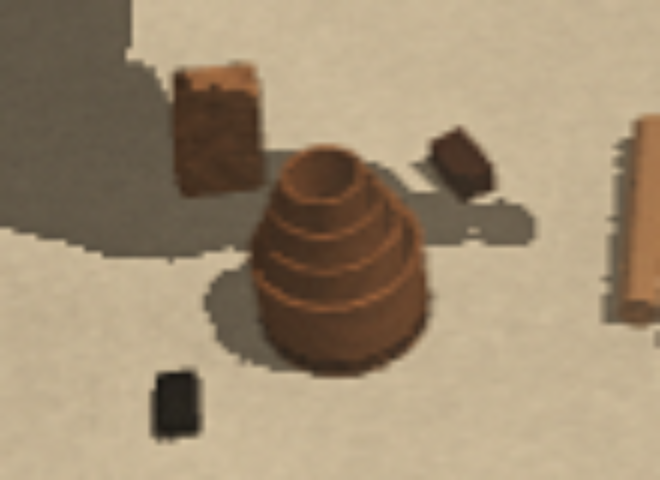

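All four cups stand nested and level. Now a look at the jig from above.

Request:
carry_out --series '[{"tx": 1,"ty": 22,"tz": 9,"wx": 0,"wy": 0,"wz": 0,"jaw": 0},{"tx": 1,"ty": 22,"tz": 9,"wx": 0,"wy": 0,"wz": 0,"jaw": 0},{"tx": 1,"ty": 22,"tz": 9,"wx": 0,"wy": 0,"wz": 0,"jaw": 0},{"tx": 1,"ty": 22,"tz": 9,"wx": 0,"wy": 0,"wz": 0,"jaw": 0},{"tx": 1,"ty": 22,"tz": 9,"wx": 0,"wy": 0,"wz": 0,"jaw": 0},{"tx": 1,"ty": 22,"tz": 9,"wx": 0,"wy": 0,"wz": 0,"jaw": 0},{"tx": 0,"ty": 22,"tz": 9,"wx": 0,"wy": 0,"wz": 0,"jaw": 0},{"tx": 0,"ty": 0,"tz": 0,"wx": 0,"wy": 0,"wz": 0,"jaw": 0}]'

```text
time: 23.0
tcp_pos: [0.4754, 0.1473, 0.2874]
eef_rot: [[0.231, 0.973, 0.002], [0.973, -0.231, 0.001], [0.001, 0.002, -1.0]]
ft_force: [-0.9, -0.6, -0.3]
width: 0.496
```

```bash
python3 - <<'E'
from h import *
import pickle
c=snap('wrist','w19.png',1.5); s=c['state']
print(s['time'],s['tcp_pos'],s['width'], np.degrees(np.arctan2(s['eef_rot'][1,0],s['eef_rot'][0,0])))
pickle.dump({k:c[k] for k in('mtx','k1','T','bgr','state')},open('jig.pkl','wb'))
c=snap('top','t19.png');pickle.dump({k:c[k] for k in('mtx','k1','T','bgr','state')},open('jigt.pkl','wb'))
E
```

```text
23.0 [0.47535909 0.14731925 0.28740089] 0.4960009516365315 76.66152786045004
```

View pics/w19.png

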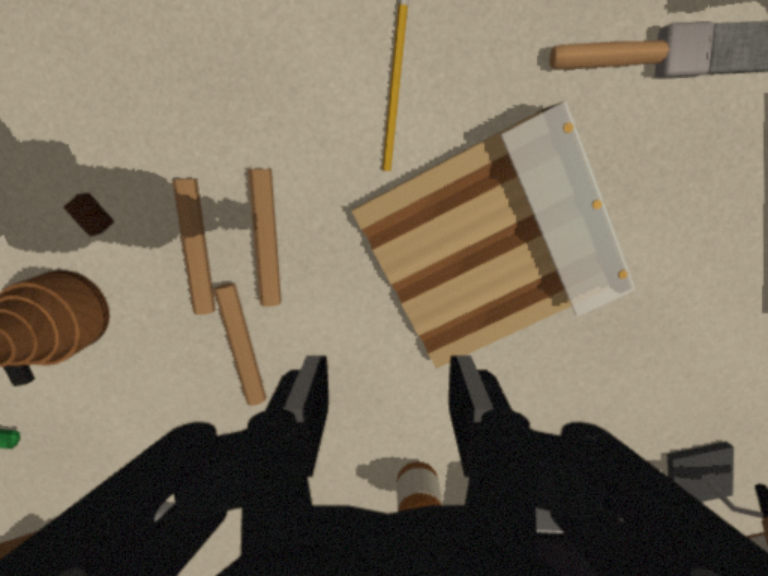

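The whole jig is in view with its open end at lower left, (355,210)–(434,366). I'll enlarge it to pick corners.

```bash
python3 - <<'E'
from h import *
import pickle
c=pickle.load(open('jig.pkl','rb'))
cv2.imwrite('pics/j1.png',cv2.resize(c['bgr'][60:255,225:430],None,fx=3.9,fy=3.05,interpolation=cv2.INTER_CUBIC))
cv2.imwrite('pics/j2.png',cv2.resize(c['bgr'][125:250,225:325],None,fx=6,fy=4.8,interpolation=cv2.INTER_CUBIC))
E
```

```text
(no output)
```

View pics/j1.png

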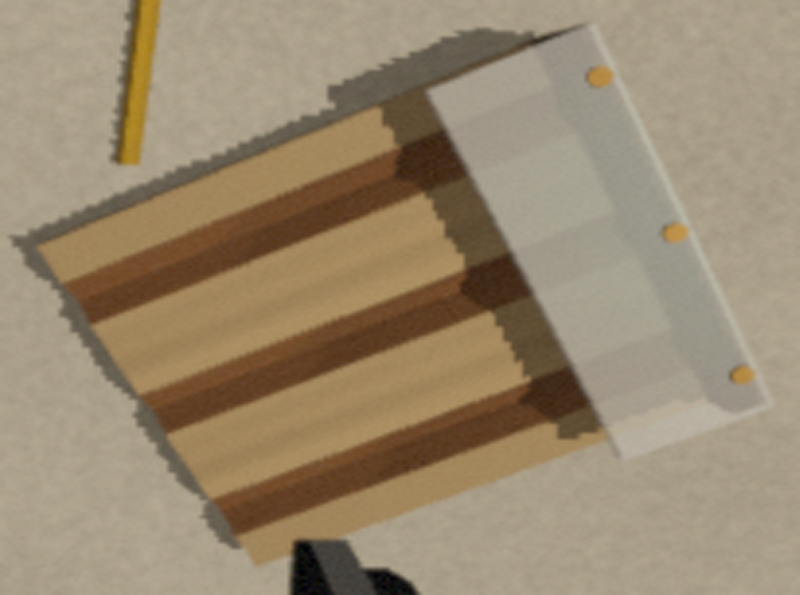

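View pics/j2.png

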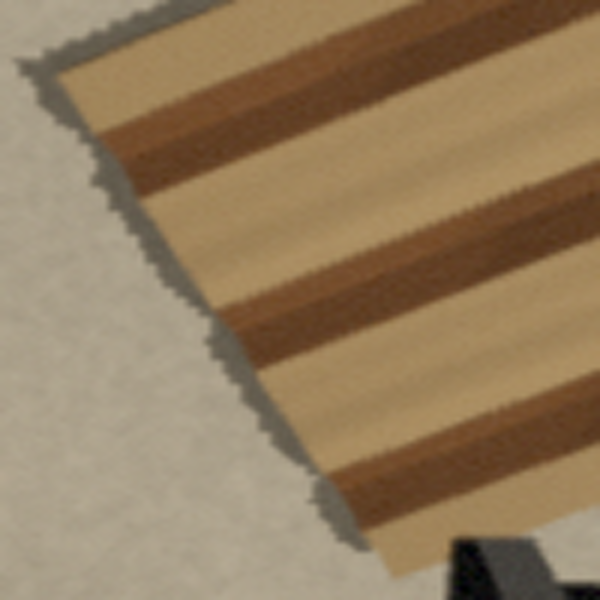

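```bash
cat > jigfit.py <<'E'
from h import *
import pickle
c=pickle.load(open('jig.pkl','rb'))
f2=lambda p:(225+(p[0]+.5)/6-.5,125+(p[1]+.5)/4.8-.5)
f1=lambda p:(225+(p[0]+.5)/3.9-.5,60+(p[1]+.5)/3.05-.5)
w=10.64
near=[((57,75),-90),((98,135),-60-w),((143,200),-60+w),((217,308),-w),((262,372),w),((328,475),60-w),((364,532),60+w),((395,577),90)]
P=np.array([onplane(c,*f2(p),.0206)[:2] for p,_ in near])*1000; Q=np.array([[x,-100] for _,x in near],float)
lines=[((95,322),(470,180)),((66,285),(400,153)),((145,397),(520,255)),((170,432),(528,295)),((213,500),(575,368)),((235,533),(585,405))]
angs=[]
for a,b in lines:
    A=onplane(c,*f1(a),.0206);B=onplane(c,*f1(b),.0206); angs.append(np.degrees(np.arctan2(*(B-A)[1::-1])))
print('groove angs',np.round(angs,1))
d=P[-1]-P[0]; print('near edge ang+90',np.degrees(np.arctan2(d[1],d[0]))+90, 'len',np.linalg.norm(d))
for name,t in (('lines',np.radians(np.median(angs)-90)),('near',np.arctan2(d[1],d[0]))):
    R=np.array([[np.cos(t),-np.sin(t)],[np.sin(t),np.cos(t)]])
    o=(P-Q@R.T).mean(0); print(name,np.degrees(t),'origin',o,'res',np.abs(P-Q@R.T-o).max(0))
    for n,x in zip('abc',(-60,0,60)): print(n,'home',(R@[x,23]+o).round(1),'lay',(R@[x,-27]+o).round(1))
E
python3 jigfit.py
```

```text
groove angs [102.8 103.4 103.4 104.  103.5 103.9]
near edge ang+90 104.15978517574374 len 179.0679101425506
lines 13.476971518294931 origin [503.60709685 240.74358628] res [1.2144938  1.37065145]
a home [439.9 249.1] lay [451.6 200.5]
b home [498.2 263.1] lay [509.9 214.5]
c home [556.6 277.1] lay [568.2 228.5]
near 14.159785175743737 origin [502.44986057 240.45894817] res [0.95831949 0.98824973]
a home [438.6 248.1] lay [450.9 199.6]
b home [496.8 262.8] lay [509.1 214.3]
c home [555.  277.4] lay [567.2 229. ]
```

```bash
cat >> jigfit.py <<'E'
print('guard edge')
for p in ((430,95),(622,458)): 
    q=onplane(c,*f1(p),.042)[:2]*1000; print(q, R.T@(q-o))
for p in ((592,25),(770,405)):
    q=onplane(c,*f1(p),.042)[:2]*1000; print(q, R.T@(q-o))
t=pickle.load(open('jigt.pkl','rb'))
cv2.imwrite('pics/jt.png',cv2.resize(t['bgr'][145:245,120:220],None,fx=6,fy=6,interpolation=cv2.INTER_CUBIC))
for x,y in ((-90,-100),(90,-100),(-60,-100),(0,-100),(60,-100),(-90,100),(90,100)):
    u,v=proj(t,np.r_[(R@[x,y]+o)/1000,.0206]); print((x,y),round((u-120)*6),round((v-145)*6))
E
python3 jigfit.py | sed -n '/guard/,$p'
```

```text
guard edge
[407.30621205 261.46407232] [-87.11450823  43.64162636]
[579.72902939 304.23009457] [90.53135529 42.92904327]
[392.31276984 315.72690435] [-88.37826115  99.92360552]
[566.43166575 358.80614442] [90.98877097 99.09981741]
(-90, -100) 534 431
(90, -100) 456 72
(-60, -100) 521 370
(0, -100) 494 249
(60, -100) 469 131
(-90, 100) 125 526
(90, 100) 56 164
```

View pics/jt.png

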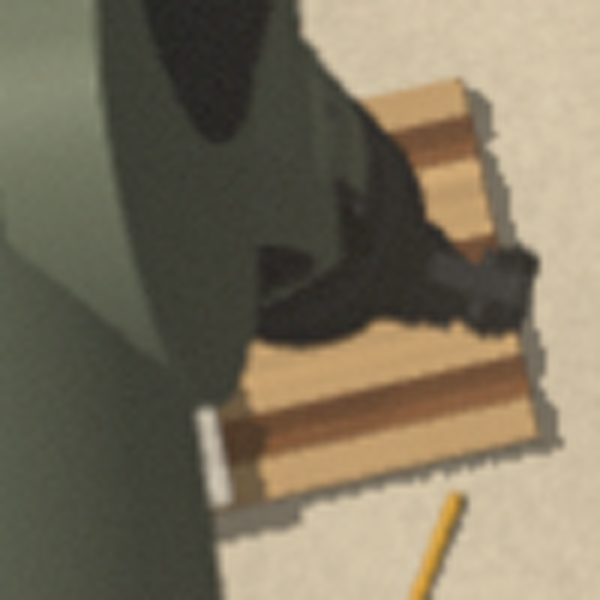

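The fit checks out: near-edge length 179 mm (should be 180), guard edge at jig y = 43, jig at about (0.503, 0.240) turned 14°. Top camera agrees to about 2–3 mm. Now rod A at (0.447, 0.032); I'll take a near look first.

Request:
carry_out --series '[{"tx": 0,"ty": -20,"tz": -20,"wx": 0,"wy": 0,"wz": 0,"jaw": -0.2},{"tx": 0,"ty": -20,"tz": -25,"wx": 0,"wy": 0,"wz": 0,"jaw": -0.2},{"tx": 0,"ty": -20,"tz": -25,"wx": 0,"wy": 0,"wz": 0,"jaw": -0.2},{"tx": 0,"ty": -20,"tz": -25,"wx": 0,"wy": 0,"wz": 0,"jaw": -0.2},{"tx": 0,"ty": -20,"tz": -25,"wx": 0,"wy": 0,"wz": 0,"jaw": -0.2},{"tx": -4,"ty": -20,"tz": -25,"wx": 0,"wy": 0,"wz": 0,"jaw": -0.2},{"tx": 0,"ty": 0,"tz": -25,"wx": 0,"wy": 0,"wz": 0,"jaw": -0.2},{"tx": 0,"ty": 0,"tz": 0,"wx": 0,"wy": 0,"wz": 0,"jaw": -0.2}]'

```text
time: 23.9
tcp_pos: [0.4673, 0.0245, 0.1131]
eef_rot: [[0.236, 0.972, -0.007], [0.972, -0.236, 0.0], [-0.001, -0.007, -1.0]]
ft_force: [-0.0, -0.2, 0.2]
width: 0.4
```

```bash
python3 - <<'E'
from h import *
c=snap('wrist','w20.png',1.5); s=c['state']
print(s['time'],s['tcp_pos'],s['width'], np.degrees(np.arctan2(s['eef_rot'][1,0],s['eef_rot'][0,0])));report(c)
E
```

```text
23.9 [0.467273   0.02454634 0.11312042] 0.39993056432019697 76.3600262103973
px [225. 281.] size 125 23 ROD [ 0.5414 -0.0246] L0.1309 W0.0201 ang -4.3
px [ 63. 144.] size 50 32 CUP [ 0.3852 -0.0985] D0.0308 e0.00196
px [182. 179.] size 153 26 ROD [ 0.4398 -0.034 ] L0.1293 W0.0204 ang -10.9
px [263. 168.] size 154 24 ROD [0.4468 0.033 ] L0.1285 W0.0183 ang -12.7
```

View pics/w20.png

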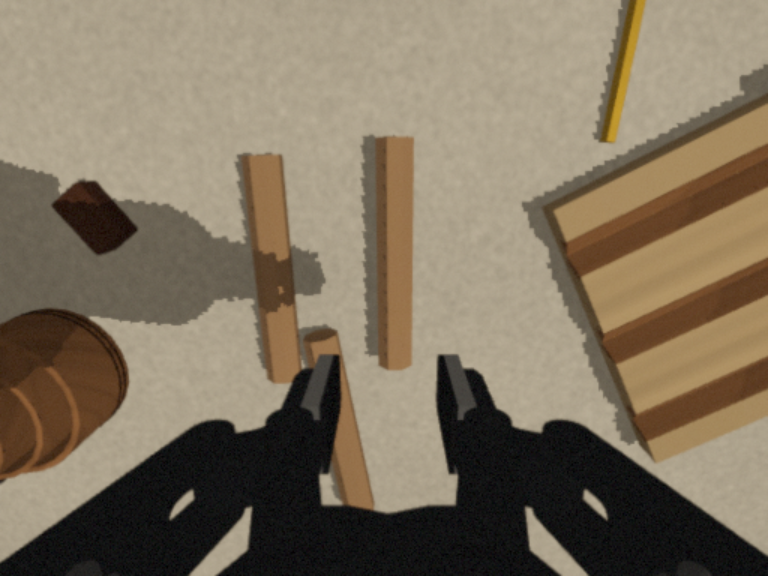

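Rod A lies at (398,250), nearly aligned with the tool. Descend part way and settle.

Request:
carry_out --series '[{"tx": 0,"ty": 1,"tz": -20,"wx": 0,"wy": 0,"wz": 0,"jaw": -0.2},{"tx": 0,"ty": 0,"tz": -20,"wx": 0,"wy": 0,"wz": 0,"jaw": -0.2},{"tx": 0,"ty": 0,"tz": -20,"wx": 0,"wy": 0,"wz": 0,"jaw": -0.2},{"tx": 0,"ty": 0,"tz": -20,"wx": 0,"wy": 0,"wz": 0,"jaw": -0.2},{"tx": 0,"ty": 0,"tz": 0,"wx": 0,"wy": 0,"wz": 0,"jaw": -0.2},{"tx": 0,"ty": 0,"tz": 0,"wx": 0,"wy": 0,"wz": 0,"jaw": -0.2},{"tx": 0,"ty": 0,"tz": 0,"wx": 0,"wy": 0,"wz": 0,"jaw": -0.2},{"tx": 0,"ty": 0,"tz": 0,"wx": 0,"wy": 0,"wz": 0,"jaw": -0.2}]'

```text
time: 24.75
tcp_pos: [0.4716, 0.027, 0.0373]
eef_rot: [[0.233, 0.973, 0.002], [0.973, -0.233, -0.0], [0.0, 0.002, -1.0]]
ft_force: [-0.5, -0.1, -0.0]
width: 0.399
```

```bash
python3 - <<'E'
from h import *
c=snap('wrist','w21.png',1); s=c['state']
print(s['time'],s['tcp_pos'],s['width'], np.degrees(np.arctan2(s['eef_rot'][1,0],s['eef_rot'][0,0])));report(c)
E
```

```text
24.75 [0.47163887 0.02695297 0.03734769] 0.3985697232144487 76.55205762910076
px [217. 326.] size 24 11 CUP [ 0.509  -0.0043] D0.0058 e0.00027
px [153. 188.] size 200 59 ROD [ 0.4343 -0.0255] L0.1167 W0.0310 ang -8.4
px [258. 184.] size 218 37 ROD [0.4471 0.0328] L0.1288 W0.0188 ang -12.4
```

View pics/w21.png

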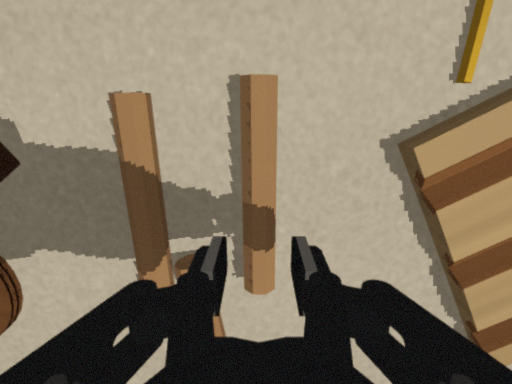

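The rod is centred between the pads (px 259); the gap to rod C's end is about 6 mm. Lower and grip.

Request:
carry_out --series '[{"tx": 0,"ty": 0,"tz": -10,"wx": 0,"wy": 0,"wz": 0,"jaw": -0.2},{"tx": 0,"ty": 0,"tz": -10,"wx": 0,"wy": 0,"wz": 0,"jaw": -0.2},{"tx": 0,"ty": 0,"tz": -6,"wx": 0,"wy": 0,"wz": 0,"jaw": -0.2},{"tx": 0,"ty": 0,"tz": -3.5,"wx": 0,"wy": 0,"wz": 0,"jaw": -0.2},{"tx": 0,"ty": 0,"tz": 0,"wx": 0,"wy": 0,"wz": 0,"jaw": -0.2},{"tx": 0,"ty": 0,"tz": 0,"wx": 0,"wy": 0,"wz": 0,"jaw": -0.2},{"tx": 0,"ty": 0,"tz": 0,"wx": 0,"wy": 0,"wz": 0,"jaw": -0.2},{"tx": 0,"ty": 0,"tz": 0,"wx": 0,"wy": 0,"wz": 0,"jaw": -0.2}]'

```text
time: 25.6
tcp_pos: [0.4708, 0.027, 0.0068]
eef_rot: [[0.233, 0.973, 0.001], [0.973, -0.233, -0.0], [0.0, 0.001, -1.0]]
ft_force: [0.4, -0.0, -0.8]
width: 0.396
```

Request:
carry_out --series '[{"tx": 0,"ty": 0,"tz": 0,"wx": 0,"wy": 0,"wz": 0,"jaw": -0.8},{"tx": 0,"ty": 0,"tz": 0,"wx": 0,"wy": 0,"wz": 0,"jaw": -0.8},{"tx": 0,"ty": 0,"tz": 0,"wx": 0,"wy": 0,"wz": 0,"jaw": -0.8},{"tx": 0,"ty": 0,"tz": 0,"wx": 0,"wy": 0,"wz": 0,"jaw": -0.8},{"tx": 0,"ty": 0,"tz": 0,"wx": 0,"wy": 0,"wz": 0,"jaw": -0.8},{"tx": 0,"ty": 0,"tz": 0,"wx": 0,"wy": 0,"wz": 0,"jaw": -0.8},{"tx": 0,"ty": 0,"tz": 0,"wx": 0,"wy": 0,"wz": 0,"jaw": -0.8},{"tx": 0,"ty": 0,"tz": 0,"wx": 0,"wy": 0,"wz": 0,"jaw": -0.8}]' --newtons 30

```text
time: 26.4
tcp_pos: [0.4708, 0.027, 0.0069]
eef_rot: [[0.233, 0.973, 0.001], [0.973, -0.233, -0.0], [0.0, 0.001, -1.0]]
ft_force: [-0.8, 0.4, 6.4]
width: 0.224
```

Request:
carry_out --series '[{"tx": 0,"ty": 0,"tz": 10,"wx": 0,"wy": 0,"wz": 0,"jaw": -0.8},{"tx": 0,"ty": 0,"tz": 15,"wx": 0,"wy": 0,"wz": 0,"jaw": -0.8},{"tx": 0,"ty": 0,"tz": 15,"wx": 0,"wy": 0,"wz": 0,"jaw": -0.8},{"tx": 0,"ty": 0,"tz": 15,"wx": 0,"wy": 0,"wz": 0,"jaw": -0.8},{"tx": 0,"ty": 0,"tz": 15,"wx": 0,"wy": 0,"wz": 0,"jaw": -0.8},{"tx": 0,"ty": 0,"tz": 0,"wx": 0,"wy": 0,"wz": 0,"jaw": -0.8},{"tx": 0,"ty": 0,"tz": 0,"wx": 0,"wy": 0,"wz": 0,"jaw": -0.8},{"tx": 0,"ty": 0,"tz": 0,"wx": 0,"wy": 0,"wz": 0,"jaw": -0.8}]'

```text
time: 27.2
tcp_pos: [0.47, 0.0271, 0.076]
eef_rot: [[0.233, 0.973, -0.001], [0.973, -0.233, 0.0], [-0.0, -0.001, -1.0]]
ft_force: [0.4, 0.4, -0.4]
width: 0.219
```

```bash
python3 - <<'E'
from h import *
c=snap('wrist','w22.png',1.5); s=c['state']
print(s['time'],s['tcp_pos'],s['width'],s['ft_force'])
c=snap('scene','s22.png'); u,v=map(int,proj(c,[.45,.03,.08])); cv2.imwrite('pics/s22c.png',cv2.resize(c['bgr'][max(0,v-50):v+60,u-65:u+65],None,fx=5,fy=5))
E
```

```text
27.2 [0.46995948 0.02708729 0.07596628] 0.21902589452505303 [ 0.38737796  0.36646109 -0.3550541 ]
```

View pics/w22.png

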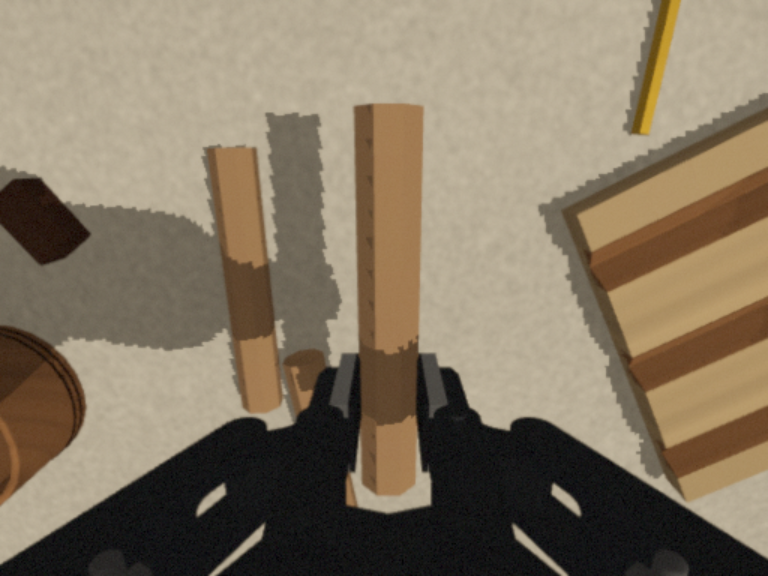

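View pics/s22c.png

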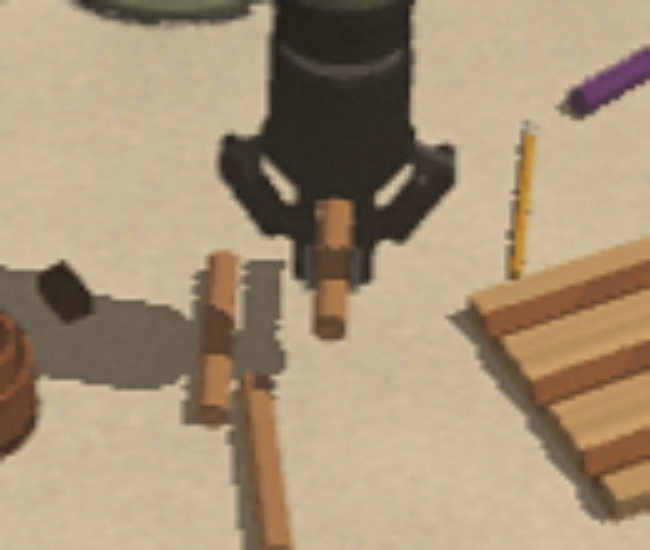

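Rod A is held level and aligned. Turn by -1.09 rad and carry it over groove c (target TCP about 0.574, 0.205).

Request:
carry_out --series '[{"tx": 13,"ty": 22,"tz": 2,"wx": 0,"wy": 0,"wz": -0.13,"jaw": -0.8},{"tx": 13,"ty": 22,"tz": 2,"wx": 0,"wy": 0,"wz": -0.14,"jaw": -0.8},{"tx": 13,"ty": 22,"tz": 2,"wx": 0,"wy": 0,"wz": -0.14,"jaw": -0.8},{"tx": 13,"ty": 22,"tz": 2,"wx": 0,"wy": 0,"wz": -0.14,"jaw": -0.8},{"tx": 13,"ty": 22,"tz": 0,"wx": 0,"wy": 0,"wz": -0.14,"jaw": -0.8},{"tx": 13,"ty": 22,"tz": 0,"wx": 0,"wy": 0,"wz": -0.14,"jaw": -0.8},{"tx": 13,"ty": 22,"tz": 0,"wx": 0,"wy": 0,"wz": -0.13,"jaw": -0.8},{"tx": 12,"ty": 23,"tz": 0,"wx": 0,"wy": 0,"wz": -0.13,"jaw": -0.8}]'

```text
time: 28.1
tcp_pos: [0.5736, 0.2048, 0.0836]
eef_rot: [[0.971, 0.238, -0.001], [0.238, -0.971, -0.0], [-0.001, 0.0, -1.0]]
ft_force: [-0.2, -0.6, -0.3]
width: 0.221
```

Request:
carry_out --series '[{"tx": 0,"ty": 0,"tz": 0,"wx": 0,"wy": 0,"wz": 0,"jaw": -0.8},{"tx": 0,"ty": 0,"tz": 0,"wx": 0,"wy": 0,"wz": 0,"jaw": -0.8},{"tx": 0,"ty": 0,"tz": 0,"wx": 0,"wy": 0,"wz": 0,"jaw": -0.8},{"tx": 0,"ty": 0,"tz": 0,"wx": 0,"wy": 0,"wz": 0,"jaw": -0.8},{"tx": 0,"ty": 0,"tz": 0,"wx": 0,"wy": 0,"wz": 0,"jaw": -0.8},{"tx": 0,"ty": 0,"tz": 0,"wx": 0,"wy": 0,"wz": 0,"jaw": -0.8},{"tx": 0,"ty": 0,"tz": 0,"wx": 0,"wy": 0,"wz": 0,"jaw": -0.8},{"tx": 0,"ty": 0,"tz": 0,"wx": 0,"wy": 0,"wz": 0,"jaw": -0.8}]'

```text
time: 28.9
tcp_pos: [0.5736, 0.2039, 0.0847]
eef_rot: [[0.97, 0.243, 0.0], [0.243, -0.97, 0.0], [0.0, 0.0, -1.0]]
ft_force: [-0.0, 0.2, 0.2]
width: 0.22
```

```bash
cat >> h.py <<'E'
def edgepix(c,pts,half=8):
    pass
E
python3 - <<'E'
from h import *
c=snap('wrist','w23.png',1.5); s=c['state']
print(s['time'],s['tcp_pos'],s['width'], np.degrees(np.arctan2(s['eef_rot'][1,0],s['eef_rot'][0,0])))
E
```

```text
28.9 [0.57359213 0.20391225 0.08471832] 0.22001683757162513 14.087207923826645
```

View pics/w23.png

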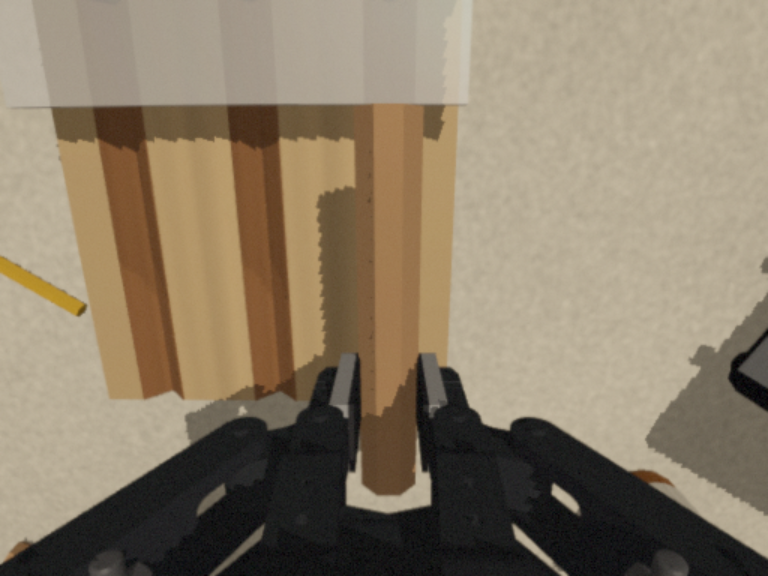

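The rod's front end is at row 105, as before (the stripe above it is the groove under the guard). I'll check the jig model against this view.

```bash
cat > jm.py <<'E'
from h import *
TH=np.radians(14.0); O=np.array([503,240.5])
def J(x,y,th=None,o=None):
    t=TH if th is None else th; R=np.array([[np.cos(t),-np.sin(t)],[np.sin(t),np.cos(t)]]); return R@[x,y]+(O if o is None else o)
E
python3 - <<'E'
from jm import *
c=snap('wrist','w24.png',1)
for n,x,y,z in (('corner',-90,-100,20.6),('a left',-70.6,-100,20.6),('a right',-49.4,-100,20.6),('b left',-10.6,-100,20.6),('b right',10.6,-100,20.6),('corner+',90,-50,20.6),('corner+',90,30,20.6),('a left far',-70.6,30,20.6),('a right far',-49.4,30,20.6),('b right far',10.6,30,20.6),('b left far',-10.6,30,20.6),('left far',-90,30,20.6),('guard',-90,43,42),('guard',90,43,42)):
    u,v=proj(c,np.r_[J(x,y),z]/1000); print(n,x,y,round(u*1.5),round(v*1.5))
E
```

```text
corner -90 -100 109 398
a left -70.6 -100 144 398
a right -49.4 -100 183 398
b left -10.6 -100 256 399
b right 10.6 -100 295 399
corner+ 90 -50 449 310
corner+ 90 30 457 140
a left far -70.6 30 99 141
a right far -49.4 30 145 141
b right far 10.6 30 278 140
b left far -10.6 30 231 140
left far -90 30 57 142
guard -90 43 13 106
guard 90 43 466 103
```

The model matches the view to about 1–2 mm. Lower into groove c.

Request:
carry_out --series '[{"tx": 0.4,"ty": 0,"tz": -15,"wx": 0,"wy": 0,"wz": 0,"jaw": -0.8},{"tx": 0,"ty": 0,"tz": -15,"wx": 0,"wy": 0,"wz": 0,"jaw": -0.8},{"tx": 0,"ty": 0,"tz": -15,"wx": 0,"wy": 0,"wz": 0,"jaw": -0.8},{"tx": 0,"ty": 0,"tz": -8,"wx": 0,"wy": 0,"wz": 0,"jaw": -0.8},{"tx": 0,"ty": 0,"tz": -4,"wx": 0,"wy": 0,"wz": 0,"jaw": -0.8},{"tx": 0,"ty": 0,"tz": 0,"wx": 0,"wy": 0,"wz": 0,"jaw": -0.8},{"tx": 0,"ty": 0,"tz": 0,"wx": 0,"wy": 0,"wz": 0,"jaw": -0.8},{"tx": 0,"ty": 0,"tz": 0,"wx": 0,"wy": 0,"wz": 0,"jaw": -0.8}]'

```text
time: 29.8
tcp_pos: [0.5745, 0.2042, 0.0283]
eef_rot: [[0.97, 0.244, 0.001], [0.244, -0.97, 0.0], [0.001, 0.0, -1.0]]
ft_force: [-0.2, -0.4, 0.2]
width: 0.221
```

Request:
carry_out --series '[{"tx": 0,"ty": 0,"tz": -2,"wx": 0,"wy": 0,"wz": 0,"jaw": -0.8},{"tx": 0,"ty": 0,"tz": -2,"wx": 0,"wy": 0,"wz": 0,"jaw": -0.8},{"tx": 0,"ty": 0,"tz": -1.5,"wx": 0,"wy": 0,"wz": 0,"jaw": -0.8},{"tx": 0,"ty": 0,"tz": 0,"wx": 0,"wy": 0,"wz": 0,"jaw": -0.8},{"tx": 0,"ty": 0,"tz": 0,"wx": 0,"wy": 0,"wz": 0,"jaw": -0.8},{"tx": 0,"ty": 0,"tz": 0,"wx": 0,"wy": 0,"wz": 0,"jaw": -0.8},{"tx": 0,"ty": 0,"tz": 0,"wx": 0,"wy": 0,"wz": 0,"jaw": -0.8},{"tx": 0,"ty": 0,"tz": 0,"wx": 0,"wy": 0,"wz": 0,"jaw": -0.8}]'

```text
time: 30.6
tcp_pos: [0.574, 0.2041, 0.0221]
eef_rot: [[0.97, 0.244, 0.0], [0.244, -0.97, 0.0], [0.0, 0.0, -1.0]]
ft_force: [0.5, 0.1, -0.5]
width: 0.225
```

```bash
python3 - <<'E'
from h import *
c=snap('wrist','w25.png',1.5); s=c['state']
print(s['time'],s['tcp_pos'],s['width'],s['ft_force'],s['wrist_torque'])
c=snap('scene','s25.png'); u,v=map(int,proj(c,[.56,.23,.03])); cv2.imwrite('pics/s25c.png',cv2.resize(c['bgr'][max(0,v-60):v+60,u-75:u+75],None,fx=5,fy=5))
E
```

```text
30.6 [0.57400408 0.20405306 0.02213711] 0.22540656672120324 [ 0.5032007   0.12250544 -0.4980076 ] [ 0.01040766  0.01113115 -0.00953893]
```

View pics/w25.png

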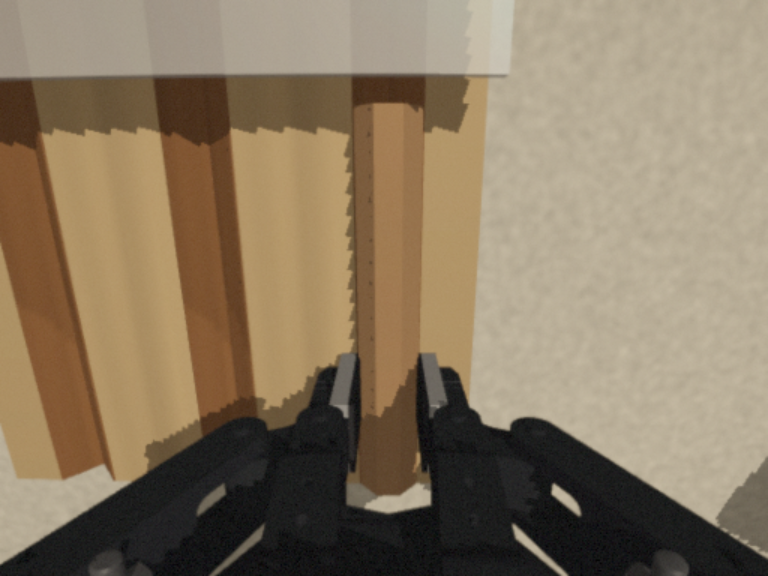

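View pics/s25c.png

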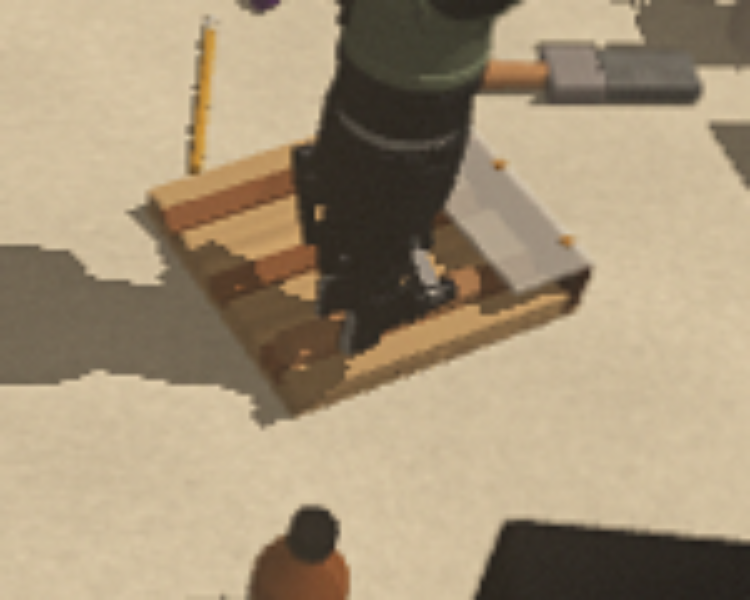

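The rod is about 1 mm above its seat, its front end just short of the guard. Lower 1 mm and check force.

Request:
carry_out --series '[{"tx": 0,"ty": 0,"tz": -0.6,"wx": 0,"wy": 0,"wz": 0,"jaw": -0.8},{"tx": 0,"ty": 0,"tz": -0.4,"wx": 0,"wy": 0,"wz": 0,"jaw": -0.8},{"tx": 0,"ty": 0,"tz": 0,"wx": 0,"wy": 0,"wz": 0,"jaw": -0.8},{"tx": 0,"ty": 0,"tz": 0,"wx": 0,"wy": 0,"wz": 0,"jaw": -0.8},{"tx": 0,"ty": 0,"tz": 0,"wx": 0,"wy": 0,"wz": 0,"jaw": -0.8},{"tx": 0,"ty": 0,"tz": 0,"wx": 0,"wy": 0,"wz": 0,"jaw": -0.8},{"tx": 0,"ty": 0,"tz": 0,"wx": 0,"wy": 0,"wz": 0,"jaw": -0.8},{"tx": 0,"ty": 0,"tz": 0,"wx": 0,"wy": 0,"wz": 0,"jaw": -0.8}]'

```text
time: 31.5
tcp_pos: [0.574, 0.2041, 0.0212]
eef_rot: [[0.97, 0.244, 0.0], [0.244, -0.97, 0.0], [0.0, -0.0, -1.0]]
ft_force: [-0.6, -0.5, 3.3]
width: 0.223
```

Seated (3.3 N up). Slide 40 mm along the groove, then finish in small steps.

Request:
carry_out --series '[{"tx": -1.2,"ty": 4.85,"tz": 0.3,"wx": 0,"wy": 0,"wz": 0,"jaw": -0.8},{"tx": -1.2,"ty": 4.85,"tz": 0,"wx": 0,"wy": 0,"wz": 0,"jaw": -0.8},{"tx": -1.2,"ty": 4.85,"tz": 0,"wx": 0,"wy": 0,"wz": 0,"jaw": -0.8},{"tx": -1.2,"ty": 4.85,"tz": 0,"wx": 0,"wy": 0,"wz": 0,"jaw": -0.8},{"tx": -1.2,"ty": 4.85,"tz": 0,"wx": 0,"wy": 0,"wz": 0,"jaw": -0.8},{"tx": -1.2,"ty": 4.85,"tz": 0,"wx": 0,"wy": 0,"wz": 0,"jaw": -0.8},{"tx": -1.2,"ty": 4.85,"tz": 0,"wx": 0,"wy": 0,"wz": 0,"jaw": -0.8},{"tx": -1.2,"ty": 4.85,"tz": 0,"wx": 0,"wy": 0,"wz": 0,"jaw": -0.8}]'

```text
time: 32.3
tcp_pos: [0.5642, 0.2434, 0.0213]
eef_rot: [[0.97, 0.244, -0.0], [0.244, -0.97, 0.0], [0.0, -0.0, -1.0]]
ft_force: [0.1, -0.2, -0.4]
width: 0.221
```

Request:
carry_out --series '[{"tx": -0.5,"ty": 2,"tz": 0,"wx": 0,"wy": 0,"wz": 0,"jaw": -0.8},{"tx": -0.5,"ty": 2,"tz": 0,"wx": 0,"wy": 0,"wz": 0,"jaw": -0.8},{"tx": -0.5,"ty": 2,"tz": 0,"wx": 0,"wy": 0,"wz": 0,"jaw": -0.8},{"tx": 0,"ty": 0,"tz": 0,"wx": 0,"wy": 0,"wz": 0,"jaw": -0.8},{"tx": 0,"ty": 0,"tz": 0,"wx": 0,"wy": 0,"wz": 0,"jaw": -0.8},{"tx": 0,"ty": 0,"tz": 0,"wx": 0,"wy": 0,"wz": 0,"jaw": -0.8},{"tx": 0,"ty": 0,"tz": 0,"wx": 0,"wy": 0,"wz": 0,"jaw": -0.8},{"tx": 0,"ty": 0,"tz": 0,"wx": 0,"wy": 0,"wz": 0,"jaw": -0.8}]'

```text
time: 33.1
tcp_pos: [0.5629, 0.2487, 0.0214]
eef_rot: [[0.97, 0.243, -0.0], [0.243, -0.97, -0.0], [-0.0, 0.0, -1.0]]
ft_force: [0.6, -0.5, -0.7]
width: 0.22
```

```bash
python3 - <<'E'
from h import *
c=snap('wrist','w26.png',1.5); s=c['state']
print(s['time'],s['tcp_pos'],s['width'],s['ft_force'],s['wrist_torque'])
E
```

```text
33.1 [0.56289501 0.24872255 0.02137646] 0.2200037585862419 [ 0.57521661 -0.50567425 -0.65781457] [-0.0505406  -0.01409266  0.00832817]
```

View pics/w26.png

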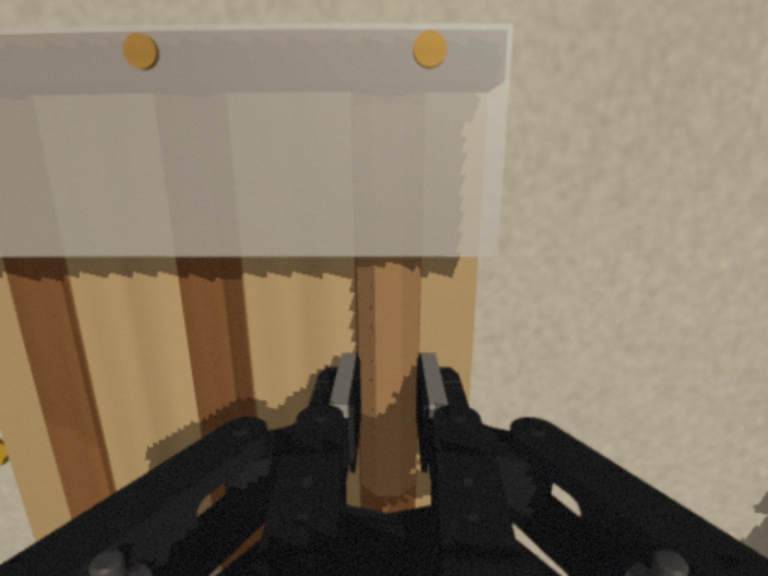

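The rod runs under the guard freely; about 5 mm remain. Small steps, watching force.

Request:
carry_out --series '[{"tx": -0.12,"ty": 0.5,"tz": 0,"wx": 0,"wy": 0,"wz": 0,"jaw": -0.8},{"tx": -0.12,"ty": 0.5,"tz": 0,"wx": 0,"wy": 0,"wz": 0,"jaw": -0.8},{"tx": -0.12,"ty": 0.5,"tz": 0,"wx": 0,"wy": 0,"wz": 0,"jaw": -0.8},{"tx": -0.12,"ty": 0.5,"tz": 0,"wx": 0,"wy": 0,"wz": 0,"jaw": -0.8},{"tx": -0.12,"ty": 0.5,"tz": 0,"wx": 0,"wy": 0,"wz": 0,"jaw": -0.8},{"tx": -0.12,"ty": 0.5,"tz": 0,"wx": 0,"wy": 0,"wz": 0,"jaw": -0.8},{"tx": 0,"ty": 0,"tz": 0,"wx": 0,"wy": 0,"wz": 0,"jaw": -0.8},{"tx": 0,"ty": 0,"tz": 0,"wx": 0,"wy": 0,"wz": 0,"jaw": -0.8}]'

```text
time: 33.95
tcp_pos: [0.5621, 0.2519, 0.0214]
eef_rot: [[0.97, 0.244, 0.0], [0.244, -0.97, 0.0], [0.0, -0.0, -1.0]]
ft_force: [-0.5, -0.1, -0.6]
width: 0.218
```

Request:
carry_out --series '[{"tx": -0.12,"ty": 0.5,"tz": 0,"wx": 0,"wy": 0,"wz": 0,"jaw": -0.8},{"tx": -0.12,"ty": 0.5,"tz": 0,"wx": 0,"wy": 0,"wz": 0,"jaw": -0.8},{"tx": -0.12,"ty": 0.5,"tz": 0,"wx": 0,"wy": 0,"wz": 0,"jaw": -0.8},{"tx": 0,"ty": 0,"tz": 0,"wx": 0,"wy": 0,"wz": 0,"jaw": -0.8},{"tx": 0,"ty": 0,"tz": 0,"wx": 0,"wy": 0,"wz": 0,"jaw": -0.8},{"tx": 0,"ty": 0,"tz": 0,"wx": 0,"wy": 0,"wz": 0,"jaw": -0.8},{"tx": 0,"ty": 0,"tz": 0,"wx": 0,"wy": 0,"wz": 0,"jaw": -0.8},{"tx": 0,"ty": 0,"tz": 0,"wx": 0,"wy": 0,"wz": 0,"jaw": -0.8}]'

```text
time: 34.75
tcp_pos: [0.5618, 0.2533, 0.0214]
eef_rot: [[0.97, 0.243, 0.0], [0.243, -0.97, -0.0], [0.0, 0.0, -1.0]]
ft_force: [-0.1, -0.6, -0.7]
width: 0.227
```

Request:
carry_out --series '[{"tx": -0.12,"ty": 0.5,"tz": 0,"wx": 0,"wy": 0,"wz": 0,"jaw": -0.8},{"tx": -0.12,"ty": 0.5,"tz": 0,"wx": 0,"wy": 0,"wz": 0,"jaw": -0.8},{"tx": 0,"ty": 0,"tz": 0,"wx": 0,"wy": 0,"wz": 0,"jaw": -0.8},{"tx": 0,"ty": 0,"tz": 0,"wx": 0,"wy": 0,"wz": 0,"jaw": -0.8},{"tx": 0,"ty": 0,"tz": 0,"wx": 0,"wy": 0,"wz": 0,"jaw": -0.8},{"tx": 0,"ty": 0,"tz": 0,"wx": 0,"wy": 0,"wz": 0,"jaw": -0.8},{"tx": 0,"ty": 0,"tz": 0,"wx": 0,"wy": 0,"wz": 0,"jaw": -0.8},{"tx": 0,"ty": 0,"tz": 0,"wx": 0,"wy": 0,"wz": 0,"jaw": -0.8}]'

```text
time: 35.55
tcp_pos: [0.5618, 0.2534, 0.0214]
eef_rot: [[0.97, 0.243, 0.0], [0.243, -0.97, -0.002], [-0.0, 0.002, -1.0]]
ft_force: [1.0, -5.0, 1.1]
width: 0.217
```

Request:
carry_out --series '[{"tx": -0.12,"ty": 0.5,"tz": 0,"wx": 0,"wy": 0,"wz": 0,"jaw": -0.8},{"tx": -0.12,"ty": 0.5,"tz": 0,"wx": 0,"wy": 0,"wz": 0,"jaw": -0.8},{"tx": 0,"ty": 0,"tz": 0,"wx": 0,"wy": 0,"wz": 0,"jaw": -0.8},{"tx": 0,"ty": 0,"tz": 0,"wx": 0,"wy": 0,"wz": 0,"jaw": -0.8},{"tx": 0,"ty": 0,"tz": 0,"wx": 0,"wy": 0,"wz": 0,"jaw": -0.8},{"tx": 0,"ty": 0,"tz": 0,"wx": 0,"wy": 0,"wz": 0,"jaw": -0.8},{"tx": 0,"ty": 0,"tz": 0,"wx": 0,"wy": 0,"wz": 0,"jaw": -0.8},{"tx": 0,"ty": 0,"tz": 0,"wx": 0,"wy": 0,"wz": 0,"jaw": -0.8}]'

```text
time: 36.35
tcp_pos: [0.5617, 0.2534, 0.0213]
eef_rot: [[0.97, 0.242, 0.001], [0.242, -0.97, -0.004], [-0.0, 0.004, -1.0]]
ft_force: [1.6, -6.5, 0.2]
width: 0.222
```

The stop is reached: TCP halted at 0.2534 with 6.5 N building, at jig y = -1.7 where -1.5 was expected. Ease off, release and rise, then check.

Request:
carry_out --series '[{"tx": 0.15,"ty": -0.6,"tz": 0,"wx": 0,"wy": 0,"wz": 0,"jaw": -0.8},{"tx": 0,"ty": 0,"tz": 0,"wx": 0,"wy": 0,"wz": 0,"jaw": -0.3},{"tx": 0,"ty": 0,"tz": 0,"wx": 0,"wy": 0,"wz": 0,"jaw": -0.3},{"tx": 0,"ty": 0,"tz": 0,"wx": 0,"wy": 0,"wz": 0,"jaw": -0.3},{"tx": 0,"ty": 0,"tz": 0,"wx": 0,"wy": 0,"wz": 0,"jaw": -0.3},{"tx": 0,"ty": 0,"tz": 5,"wx": 0,"wy": 0,"wz": 0,"jaw": -0.3},{"tx": 0,"ty": 0,"tz": 15,"wx": 0,"wy": 0,"wz": 0,"jaw": -0.3},{"tx": 0,"ty": 0,"tz": 20,"wx": 0,"wy": 0,"wz": 0,"jaw": -0.3}]'

```text
time: 37.15
tcp_pos: [0.5608, 0.2547, 0.0619]
eef_rot: [[0.97, 0.244, -0.001], [0.244, -0.97, -0.0], [-0.002, -0.0, -1.0]]
ft_force: [0.3, 0.7, 0.3]
width: 0.352
```

Request:
carry_out --series '[{"tx": 0,"ty": -10,"tz": 20,"wx": 0,"wy": 0,"wz": 0,"jaw": -0.2},{"tx": 0,"ty": -20,"tz": 20,"wx": 0,"wy": 0,"wz": 0,"jaw": -0.2},{"tx": 0,"ty": -20,"tz": 20,"wx": 0,"wy": 0,"wz": 0,"jaw": -0.2},{"tx": -10,"ty": -20,"tz": 0,"wx": 0,"wy": 0,"wz": 0,"jaw": -0.2},{"tx": -10,"ty": -20,"tz": 0,"wx": 0,"wy": 0,"wz": 0,"jaw": -0.2},{"tx": -10,"ty": -20,"tz": 0,"wx": 0,"wy": 0,"wz": 0,"jaw": -0.2},{"tx": 0,"ty": 0,"tz": 0,"wx": 0,"wy": 0,"wz": 0,"jaw": -0.2},{"tx": 0,"ty": 0,"tz": 0,"wx": 0,"wy": 0,"wz": 0,"jaw": -0.2}]'

```text
time: 37.95
tcp_pos: [0.5322, 0.1448, 0.1227]
eef_rot: [[0.97, 0.243, 0.002], [0.243, -0.97, 0.001], [0.002, -0.0, -1.0]]
ft_force: [-0.8, 0.8, 0.9]
width: 0.4
```

```bash
python3 - <<'E'
from jm import *
c=snap('wrist','w27.png',1.5); s=c['state']
print(s['time'],s['tcp_pos'],s['width'], np.degrees(np.arctan2(s['eef_rot'][1,0],s['eef_rot'][0,0])))
for p in ((60,-42),(60,88)):
    u,v=proj(c,np.r_[J(*p),30]/1000); print(p,u*1.5,v*1.5)
report(c)
E
```

```text
37.95 [0.53217178 0.14484633 0.1226599 ] 0.39964021213446577 14.053624061563356
(60, -42) 492.6277489323544 192.37182088340694
(60, 88) 510.8188768910109 -102.98701555299994
px [238. 337.] size 50 9 ROD [ 0.5485 -0.0086] L0.0511 W0.0109 ang 0.2
px [ 80. 308.] size 16 29 CUP [0.3986 0.0065] D0.0106 e0.00036
px [457. 261.] size 19 47 CUP [0. 0.] D0.0000 enan
px [251.  99.] size 194 242 CUP [0.4975 0.2109] D0.1520 e0.00818
  ret = _var(a, axis=axis, dtype=dtype, out=out, ddof=ddof,
  arrmean = um.true_divide(arrmean, div, out=arrmean,
  ret = ret.dtype.type(ret / rcount)
```

View pics/w27.png

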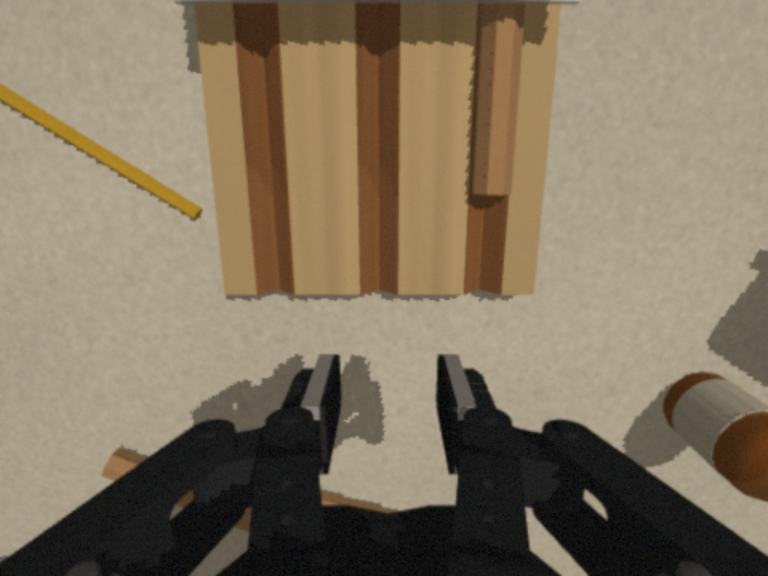

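Rod A is home in groove c: its rear end is seen at row 193, predicted 192. Next rod C at about (0.543, -0.025).

Request:
carry_out --series '[{"tx": 4,"ty": -20,"tz": 0,"wx": 0,"wy": 0,"wz": 0.145,"jaw": -0.2},{"tx": 4,"ty": -20,"tz": 0,"wx": 0,"wy": 0,"wz": 0.145,"jaw": -0.2},{"tx": 4,"ty": -20,"tz": 0,"wx": 0,"wy": 0,"wz": 0.145,"jaw": -0.2},{"tx": 4,"ty": -20,"tz": 0,"wx": 0,"wy": 0,"wz": 0.145,"jaw": -0.2},{"tx": 4,"ty": -20,"tz": 0,"wx": 0,"wy": 0,"wz": 0.145,"jaw": -0.2},{"tx": 4,"ty": -20,"tz": 0,"wx": 0,"wy": 0,"wz": 0.145,"jaw": -0.2},{"tx": 4,"ty": -20,"tz": 0,"wx": 0,"wy": 0,"wz": 0.145,"jaw": -0.2},{"tx": 4,"ty": -20,"tz": 0,"wx": 0,"wy": 0,"wz": 0.145,"jaw": -0.2}]'

```text
time: 38.8
tcp_pos: [0.5645, -0.0152, 0.1217]
eef_rot: [[0.157, 0.988, 0.001], [0.988, -0.157, 0.0], [0.0, 0.001, -1.0]]
ft_force: [1.3, 0.7, -0.4]
width: 0.396
```

Request:
carry_out --series '[{"tx": 4,"ty": -12,"tz": 0,"wx": 0,"wy": 0,"wz": 0.1,"jaw": -0.2},{"tx": 0,"ty": 0,"tz": 0,"wx": 0,"wy": 0,"wz": 0,"jaw": -0.2},{"tx": 0,"ty": 0,"tz": 0,"wx": 0,"wy": 0,"wz": 0,"jaw": -0.2},{"tx": 0,"ty": 0,"tz": 0,"wx": 0,"wy": 0,"wz": 0,"jaw": -0.2},{"tx": 0,"ty": 0,"tz": 0,"wx": 0,"wy": 0,"wz": 0,"jaw": -0.2},{"tx": 0,"ty": 0,"tz": 0,"wx": 0,"wy": 0,"wz": 0,"jaw": -0.2},{"tx": 0,"ty": 0,"tz": 0,"wx": 0,"wy": 0,"wz": 0,"jaw": -0.2},{"tx": 0,"ty": 0,"tz": 0,"wx": 0,"wy": 0,"wz": 0,"jaw": -0.2}]'

```text
time: 39.6
tcp_pos: [0.5674, -0.027, 0.1214]
eef_rot: [[0.065, 0.998, 0.0], [0.998, -0.065, 0.0], [0.0, 0.0, -1.0]]
ft_force: [-0.4, -0.4, -0.3]
width: 0.398
```

```bash
python3 - 2>/dev/null <<'E'
from jm import *
c=snap('wrist','w28.png',1.5); s=c['state']
print(s['time'],s['tcp_pos'],s['width'], np.degrees(np.arctan2(s['eef_rot'][1,0],s['eef_rot'][0,0])))
report(c)
E
```

```text
39.6 [ 0.56743707 -0.0270331   0.12144766] 0.3979227206279311 86.29361226572237
px [258. 167.] size 150 23 ROD [ 0.5471 -0.0259] L0.1294 W0.0181 ang -3.1
```

View pics/w28.png

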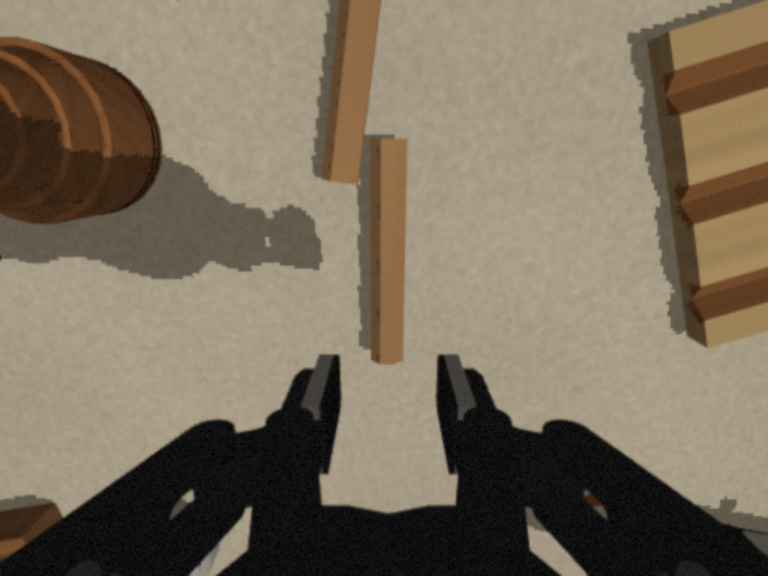

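Rod C is centred at (0.547, -0.026), aligned with the tool. Shift +4.5 mm in x and descend.

Request:
carry_out --series '[{"tx": 4.5,"ty": 0,"tz": -20,"wx": 0,"wy": 0,"wz": 0,"jaw": -0.2},{"tx": 0,"ty": 0,"tz": -20,"wx": 0,"wy": 0,"wz": 0,"jaw": -0.2},{"tx": 0,"ty": 0,"tz": -20,"wx": 0,"wy": 0,"wz": 0,"jaw": -0.2},{"tx": 0,"ty": 0,"tz": -20,"wx": 0,"wy": 0,"wz": 0,"jaw": -0.2},{"tx": 0,"ty": 0,"tz": 0,"wx": 0,"wy": 0,"wz": 0,"jaw": -0.2},{"tx": 0,"ty": 0,"tz": 0,"wx": 0,"wy": 0,"wz": 0,"jaw": -0.2},{"tx": 0,"ty": 0,"tz": 0,"wx": 0,"wy": 0,"wz": 0,"jaw": -0.2},{"tx": 0,"ty": 0,"tz": 0,"wx": 0,"wy": 0,"wz": 0,"jaw": -0.2}]'

```text
time: 40.45
tcp_pos: [0.5729, -0.0274, 0.0426]
eef_rot: [[0.065, 0.998, 0.002], [0.998, -0.065, -0.0], [-0.0, 0.002, -1.0]]
ft_force: [0.9, 0.6, 0.4]
width: 0.398
```

```bash
python3 - 2>/dev/null <<'E'
from jm import *
c=snap('wrist','w29.png',1); s=c['state']
print(s['time'],s['tcp_pos'],s['width']); report(c)
E
```

```text
40.45 [ 0.5729366  -0.02742614  0.04263031] 0.39844878714127824
px [258. 181.] size 214 35 ROD [ 0.5473 -0.0258] L0.1297 W0.0183 ang -2.7
```

View pics/w29.png

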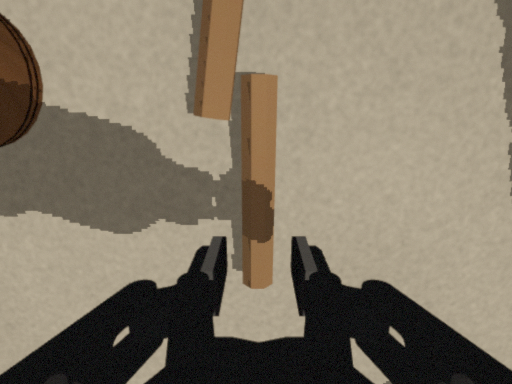

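Centred (258). Lower to 7 mm, grip, lift.

Request:
carry_out --series '[{"tx": 0,"ty": 0,"tz": -12,"wx": 0,"wy": 0,"wz": 0,"jaw": -0.2},{"tx": 0,"ty": 0,"tz": -12,"wx": 0,"wy": 0,"wz": 0,"jaw": -0.2},{"tx": 0,"ty": 0,"tz": -7,"wx": 0,"wy": 0,"wz": 0,"jaw": -0.2},{"tx": 0,"ty": 0,"tz": -4,"wx": 0,"wy": 0,"wz": 0,"jaw": -0.2},{"tx": 0,"ty": 0,"tz": 0,"wx": 0,"wy": 0,"wz": 0,"jaw": -0.2},{"tx": 0,"ty": 0,"tz": 0,"wx": 0,"wy": 0,"wz": 0,"jaw": -0.2},{"tx": 0,"ty": 0,"tz": 0,"wx": 0,"wy": 0,"wz": 0,"jaw": -0.2},{"tx": 0,"ty": 0,"tz": 0,"wx": 0,"wy": 0,"wz": 0,"jaw": -0.2}]'

```text
time: 41.3
tcp_pos: [0.5723, -0.0273, 0.0068]
eef_rot: [[0.065, 0.998, 0.001], [0.998, -0.065, -0.0], [-0.0, 0.001, -1.0]]
ft_force: [0.1, 0.9, 0.3]
width: 0.398
```

Request:
carry_out --series '[{"tx": 0,"ty": 0,"tz": 0,"wx": 0,"wy": 0,"wz": 0,"jaw": -0.8},{"tx": 0,"ty": 0,"tz": 0,"wx": 0,"wy": 0,"wz": 0,"jaw": -0.8},{"tx": 0,"ty": 0,"tz": 0,"wx": 0,"wy": 0,"wz": 0,"jaw": -0.8},{"tx": 0,"ty": 0,"tz": 0,"wx": 0,"wy": 0,"wz": 0,"jaw": -0.8},{"tx": 0,"ty": 0,"tz": 0,"wx": 0,"wy": 0,"wz": 0,"jaw": -0.8},{"tx": 0,"ty": 0,"tz": 0,"wx": 0,"wy": 0,"wz": 0,"jaw": -0.8},{"tx": 0,"ty": 0,"tz": 0,"wx": 0,"wy": 0,"wz": 0,"jaw": -0.8},{"tx": 0,"ty": 0,"tz": 0,"wx": 0,"wy": 0,"wz": 0,"jaw": -0.8}]' --newtons 30

```text
time: 42.1
tcp_pos: [0.5723, -0.0273, 0.0068]
eef_rot: [[0.065, 0.998, 0.001], [0.998, -0.065, -0.0], [-0.0, 0.001, -1.0]]
ft_force: [-0.3, -0.3, 5.3]
width: 0.221
```

Request:
carry_out --series '[{"tx": 0,"ty": 0,"tz": 10,"wx": 0,"wy": 0,"wz": 0,"jaw": -0.8},{"tx": 0,"ty": 0,"tz": 15,"wx": 0,"wy": 0,"wz": 0,"jaw": -0.8},{"tx": 0,"ty": 0,"tz": 15,"wx": 0,"wy": 0,"wz": 0,"jaw": -0.8},{"tx": 0,"ty": 0,"tz": 15,"wx": 0,"wy": 0,"wz": 0,"jaw": -0.8},{"tx": 0,"ty": 0,"tz": 15,"wx": 0,"wy": 0,"wz": 0,"jaw": -0.8},{"tx": 0,"ty": 0,"tz": 8,"wx": 0,"wy": 0,"wz": 0,"jaw": -0.8},{"tx": 0,"ty": 0,"tz": 0,"wx": 0,"wy": 0,"wz": 0,"jaw": -0.8},{"tx": 0,"ty": 0,"tz": 0,"wx": 0,"wy": 0,"wz": 0,"jaw": -0.8}]'

```text
time: 42.9
tcp_pos: [0.5717, -0.0272, 0.0841]
eef_rot: [[0.065, 0.998, -0.0], [0.998, -0.065, 0.0], [-0.0, -0.0, -1.0]]
ft_force: [-0.8, 0.7, -0.7]
width: 0.219
```

```bash
python3 - 2>/dev/null <<'E'
from jm import *
c=snap('wrist','w30.png',1); s=c['state']
print(s['time'],s['tcp_pos'],s['width']); report(c)
E
```

```text
42.9 [ 0.57165463 -0.02722478  0.08407491] 0.21891609024122652
```

View pics/w30.png

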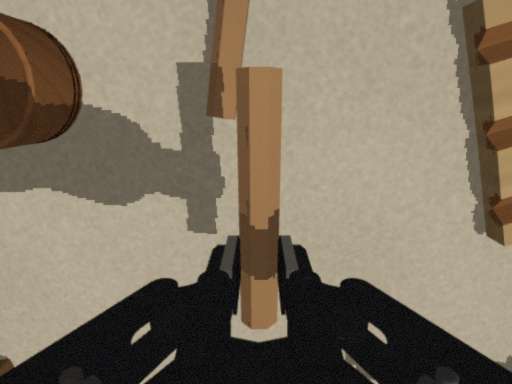

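Held, and level. Turn and carry to groove b (TCP 0.516, 0.189).

Request:
carry_out --series '[{"tx": -6.2,"ty": 24,"tz": 0,"wx": 0,"wy": 0,"wz": -0.14,"jaw": -0.8},{"tx": -6.2,"ty": 24,"tz": 0,"wx": 0,"wy": 0,"wz": -0.14,"jaw": -0.8},{"tx": -6.2,"ty": 24,"tz": 0,"wx": 0,"wy": 0,"wz": -0.14,"jaw": -0.8},{"tx": -6.2,"ty": 24,"tz": 0,"wx": 0,"wy": 0,"wz": -0.14,"jaw": -0.8},{"tx": -6.2,"ty": 24,"tz": 0,"wx": 0,"wy": 0,"wz": -0.14,"jaw": -0.8},{"tx": -6.2,"ty": 24,"tz": 0,"wx": 0,"wy": 0,"wz": -0.14,"jaw": -0.8},{"tx": -6.2,"ty": 24,"tz": 0,"wx": 0,"wy": 0,"wz": -0.14,"jaw": -0.8},{"tx": -6.2,"ty": 24,"tz": 0,"wx": 0,"wy": 0,"wz": -0.14,"jaw": -0.8}]'

```text
time: 43.75
tcp_pos: [0.5213, 0.1655, 0.0834]
eef_rot: [[0.929, 0.371, -0.002], [0.371, -0.929, -0.0], [-0.002, -0.0, -1.0]]
ft_force: [0.4, 0.2, -0.8]
width: 0.221
```

Request:
carry_out --series '[{"tx": -6.2,"ty": 24,"tz": 0,"wx": 0,"wy": 0,"wz": -0.14,"jaw": -0.8},{"tx": 0,"ty": 0,"tz": 0,"wx": 0,"wy": 0,"wz": 0,"jaw": -0.8},{"tx": 0,"ty": 0,"tz": 0,"wx": 0,"wy": 0,"wz": 0,"jaw": -0.8},{"tx": 0,"ty": 0,"tz": 0,"wx": 0,"wy": 0,"wz": 0,"jaw": -0.8},{"tx": 0,"ty": 0,"tz": 0,"wx": 0,"wy": 0,"wz": 0,"jaw": -0.8},{"tx": 0,"ty": 0,"tz": 0,"wx": 0,"wy": 0,"wz": 0,"jaw": -0.8},{"tx": 0,"ty": 0,"tz": 0,"wx": 0,"wy": 0,"wz": 0,"jaw": -0.8},{"tx": 0,"ty": 0,"tz": 0,"wx": 0,"wy": 0,"wz": 0,"jaw": -0.8}]'

```text
time: 44.55
tcp_pos: [0.5163, 0.1884, 0.0844]
eef_rot: [[0.97, 0.243, 0.0], [0.243, -0.97, -0.0], [0.0, 0.0, -1.0]]
ft_force: [-0.2, 0.4, -0.7]
width: 0.221
```

```bash
python3 - 2>/dev/null <<'E'
from jm import *
c=snap('wrist','w31.png',1.5); s=c['state']
p=s['tcp_pos'][:2]*1000; R=np.array([[np.cos(TH),-np.sin(TH)],[np.sin(TH),np.cos(TH)]])
print(s['time'],s['tcp_pos'],s['width'],'jig',R.T@(p-O), np.degrees(np.arctan2(s['eef_rot'][1,0],s['eef_rot'][0,0])))
E
```

```text
44.55 [0.51626154 0.18841907 0.08439709] 0.22100146276972146 jig [  0.26809554 -53.74215625] 14.070616564509784
```

View pics/w31.png

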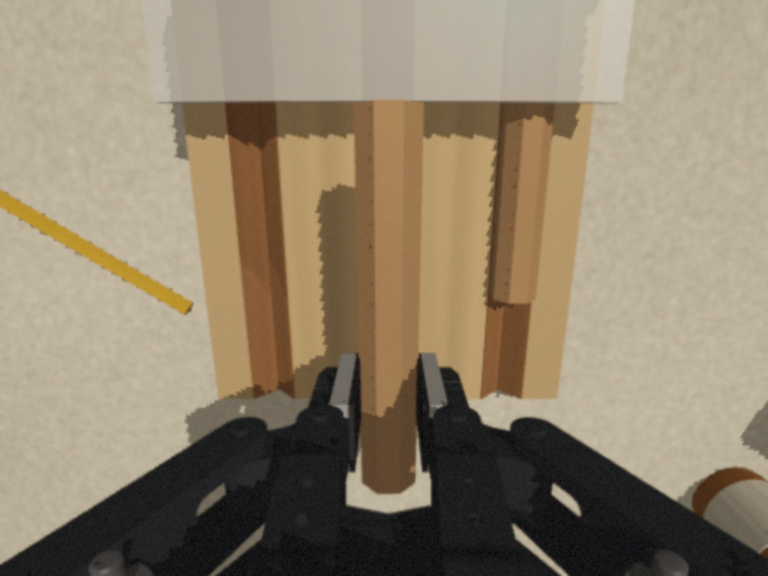

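Over groove b (jig x = 0.3 mm). Lower.

Request:
carry_out --series '[{"tx": 0,"ty": 0,"tz": -15,"wx": 0,"wy": 0,"wz": 0,"jaw": -0.8},{"tx": 0,"ty": 0,"tz": -15,"wx": 0,"wy": 0,"wz": 0,"jaw": -0.8},{"tx": 0,"ty": 0,"tz": -15,"wx": 0,"wy": 0,"wz": 0,"jaw": -0.8},{"tx": 0,"ty": 0,"tz": -8,"wx": 0,"wy": 0,"wz": 0,"jaw": -0.8},{"tx": 0,"ty": 0,"tz": -4,"wx": 0,"wy": 0,"wz": 0,"jaw": -0.8},{"tx": 0,"ty": 0,"tz": -2,"wx": 0,"wy": 0,"wz": 0,"jaw": -0.8},{"tx": 0,"ty": 0,"tz": 0,"wx": 0,"wy": 0,"wz": 0,"jaw": -0.8},{"tx": 0,"ty": 0,"tz": 0,"wx": 0,"wy": 0,"wz": 0,"jaw": -0.8}]'

```text
time: 45.4
tcp_pos: [0.5166, 0.1889, 0.0259]
eef_rot: [[0.97, 0.244, 0.001], [0.244, -0.97, 0.0], [0.001, 0.0, -1.0]]
ft_force: [0.1, 0.1, -1.1]
width: 0.221
```

Request:
carry_out --series '[{"tx": 0,"ty": 0,"tz": -2,"wx": 0,"wy": 0,"wz": 0,"jaw": -0.8},{"tx": 0,"ty": 0,"tz": -1.2,"wx": 0,"wy": 0,"wz": 0,"jaw": -0.8},{"tx": 0,"ty": 0,"tz": -0.6,"wx": 0,"wy": 0,"wz": 0,"jaw": -0.8},{"tx": 0,"ty": 0,"tz": 0,"wx": 0,"wy": 0,"wz": 0,"jaw": -0.8},{"tx": 0,"ty": 0,"tz": 0,"wx": 0,"wy": 0,"wz": 0,"jaw": -0.8},{"tx": 0,"ty": 0,"tz": 0,"wx": 0,"wy": 0,"wz": 0,"jaw": -0.8},{"tx": 0,"ty": 0,"tz": 0,"wx": 0,"wy": 0,"wz": 0,"jaw": -0.8},{"tx": 0,"ty": 0,"tz": 0,"wx": 0,"wy": 0,"wz": 0,"jaw": -0.8}]'

```text
time: 46.2
tcp_pos: [0.5161, 0.1888, 0.0216]
eef_rot: [[0.97, 0.244, 0.0], [0.244, -0.97, 0.0], [0.0, 0.0, -1.0]]
ft_force: [0.3, 0.6, -0.3]
width: 0.218
```

Request:
carry_out --series '[{"tx": -1.2,"ty": 4.85,"tz": -0.4,"wx": 0,"wy": 0,"wz": 0,"jaw": -0.8},{"tx": -1.2,"ty": 4.85,"tz": 0,"wx": 0,"wy": 0,"wz": 0,"jaw": -0.8},{"tx": -1.2,"ty": 4.85,"tz": 0,"wx": 0,"wy": 0,"wz": 0,"jaw": -0.8},{"tx": -1.2,"ty": 4.85,"tz": 0,"wx": 0,"wy": 0,"wz": 0,"jaw": -0.8},{"tx": -1.2,"ty": 4.85,"tz": 0,"wx": 0,"wy": 0,"wz": 0,"jaw": -0.8},{"tx": -1.2,"ty": 4.85,"tz": 0,"wx": 0,"wy": 0,"wz": 0,"jaw": -0.8},{"tx": -1.2,"ty": 4.85,"tz": 0,"wx": 0,"wy": 0,"wz": 0,"jaw": -0.8},{"tx": -1.2,"ty": 4.85,"tz": 0,"wx": 0,"wy": 0,"wz": 0,"jaw": -0.8}]'

```text
time: 47.0
tcp_pos: [0.5063, 0.2278, 0.0212]
eef_rot: [[0.97, 0.244, -0.0], [0.244, -0.97, -0.0], [-0.0, 0.0, -1.0]]
ft_force: [-0.6, -1.3, 2.4]
width: 0.221
```

Request:
carry_out --series '[{"tx": -0.5,"ty": 2,"tz": 0,"wx": 0,"wy": 0,"wz": 0,"jaw": -0.8},{"tx": -0.5,"ty": 2,"tz": 0,"wx": 0,"wy": 0,"wz": 0,"jaw": -0.8},{"tx": -0.5,"ty": 2,"tz": 0,"wx": 0,"wy": 0,"wz": 0,"jaw": -0.8},{"tx": -0.2,"ty": 1,"tz": 0,"wx": 0,"wy": 0,"wz": 0,"jaw": -0.8},{"tx": 0,"ty": 0,"tz": 0,"wx": 0,"wy": 0,"wz": 0,"jaw": -0.8},{"tx": 0,"ty": 0,"tz": 0,"wx": 0,"wy": 0,"wz": 0,"jaw": -0.8},{"tx": 0,"ty": 0,"tz": 0,"wx": 0,"wy": 0,"wz": 0,"jaw": -0.8},{"tx": 0,"ty": 0,"tz": 0,"wx": 0,"wy": 0,"wz": 0,"jaw": -0.8}]'

```text
time: 47.8
tcp_pos: [0.5046, 0.2345, 0.0211]
eef_rot: [[0.97, 0.243, -0.001], [0.243, -0.97, 0.0], [-0.0, -0.0, -1.0]]
ft_force: [-3.1, -0.5, 1.9]
width: 0.223
```

Request:
carry_out --series '[{"tx": -0.12,"ty": 0.5,"tz": 0,"wx": 0,"wy": 0,"wz": 0,"jaw": -0.8},{"tx": -0.12,"ty": 0.5,"tz": 0,"wx": 0,"wy": 0,"wz": 0,"jaw": -0.8},{"tx": -0.12,"ty": 0.5,"tz": 0,"wx": 0,"wy": 0,"wz": 0,"jaw": -0.8},{"tx": -0.12,"ty": 0.5,"tz": 0,"wx": 0,"wy": 0,"wz": 0,"jaw": -0.8},{"tx": 0,"ty": 0,"tz": 0,"wx": 0,"wy": 0,"wz": 0,"jaw": -0.8},{"tx": 0,"ty": 0,"tz": 0,"wx": 0,"wy": 0,"wz": 0,"jaw": -0.8},{"tx": 0,"ty": 0,"tz": 0,"wx": 0,"wy": 0,"wz": 0,"jaw": -0.8},{"tx": 0,"ty": 0,"tz": 0,"wx": 0,"wy": 0,"wz": 0,"jaw": -0.8}]'

```text
time: 48.6
tcp_pos: [0.5042, 0.2363, 0.0212]
eef_rot: [[0.97, 0.243, -0.0], [0.243, -0.97, -0.0], [-0.0, 0.0, -1.0]]
ft_force: [-2.9, -4.4, 3.4]
width: 0.225
```

Stopped at jig y = -4.4 with lateral (-3 N) and vertical load, so this may be groove friction rather than the stop. Ease up and sideways, then recheck.

Request:
carry_out --series '[{"tx": -0.5,"ty": -0.2,"tz": 0.4,"wx": 0,"wy": 0,"wz": 0,"jaw": -0.8},{"tx": 0,"ty": 0,"tz": 0,"wx": 0,"wy": 0,"wz": 0,"jaw": -0.8},{"tx": 0,"ty": 0,"tz": 0,"wx": 0,"wy": 0,"wz": 0,"jaw": -0.8},{"tx": -0.12,"ty": 0.5,"tz": 0,"wx": 0,"wy": 0,"wz": 0,"jaw": -0.8},{"tx": 0,"ty": 0,"tz": 0,"wx": 0,"wy": 0,"wz": 0,"jaw": -0.8},{"tx": 0,"ty": 0,"tz": 0,"wx": 0,"wy": 0,"wz": 0,"jaw": -0.8},{"tx": 0,"ty": 0,"tz": 0,"wx": 0,"wy": 0,"wz": 0,"jaw": -0.8},{"tx": 0,"ty": 0,"tz": 0,"wx": 0,"wy": 0,"wz": 0,"jaw": -0.8}]'

```text
time: 49.4
tcp_pos: [0.5038, 0.2369, 0.0216]
eef_rot: [[0.97, 0.244, 0.0], [0.244, -0.97, 0.0], [0.0, -0.0, -1.0]]
ft_force: [-0.9, -0.0, -1.3]
width: 0.227
```

```bash
python3 - 2>/dev/null <<'E'
from jm import *
c=snap('wrist','w32.png',1.5); s=c['state']
p=s['tcp_pos'][:2]*1000; R=np.array([[np.cos(TH),-np.sin(TH)],[np.sin(TH),np.cos(TH)]])
print(s['time'],s['tcp_pos'],s['ft_force'],'jig',R.T@(p-O), np.degrees(np.arctan2(s['eef_rot'][1,0],s['eef_rot'][0,0])))
for p in ((0,-42,24),(60,-42,24),(0,-42,34),(60,-42,34)):
    u,v=proj(c,np.r_[J(p[0],p[1]),p[2]]/1000); print(p,u*1.5,v*1.5)
E
```

```text
49.4 [0.5038067  0.23690751 0.02159281] [-0.92789997 -0.0234176  -1.26626444] jig [-0.08636313 -3.68093281] 14.09628723604511
(0, -42, 24) 387.9406449974234 468.9382157404442
(60, -42, 24) 544.896635771287 468.62944713971916
(0, -42, 34) 387.92472847449494 487.5139694861231
(60, -42, 34) 554.1448860124308 487.0704397661728
```

View pics/w32.png

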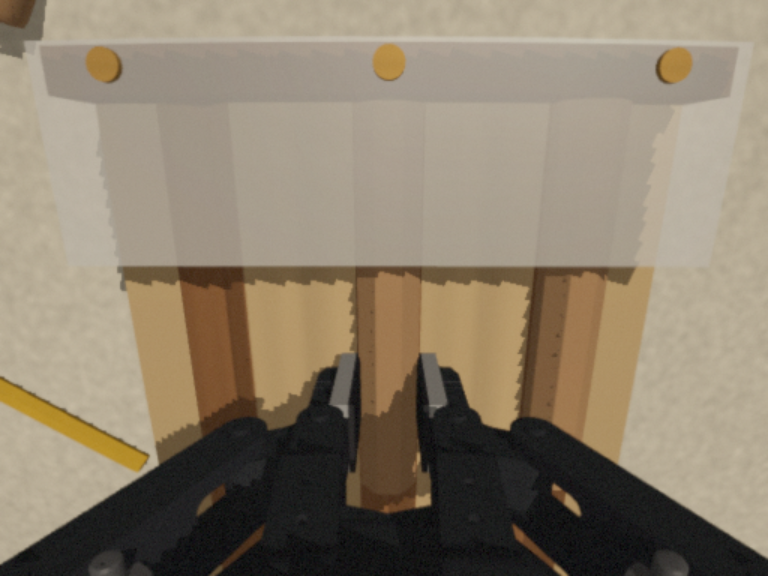

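The load vanished, so that was friction, not the stop. Continue in small steps.

Request:
carry_out --series '[{"tx": -0.12,"ty": 0.5,"tz": 0,"wx": 0,"wy": 0,"wz": 0,"jaw": -0.8},{"tx": -0.12,"ty": 0.5,"tz": 0,"wx": 0,"wy": 0,"wz": 0,"jaw": -0.8},{"tx": 0,"ty": 0,"tz": 0,"wx": 0,"wy": 0,"wz": 0,"jaw": -0.8},{"tx": 0,"ty": 0,"tz": 0,"wx": 0,"wy": 0,"wz": 0,"jaw": -0.8},{"tx": 0,"ty": 0,"tz": 0,"wx": 0,"wy": 0,"wz": 0,"jaw": -0.8},{"tx": 0,"ty": 0,"tz": 0,"wx": 0,"wy": 0,"wz": 0,"jaw": -0.8},{"tx": 0,"ty": 0,"tz": 0,"wx": 0,"wy": 0,"wz": 0,"jaw": -0.8},{"tx": 0,"ty": 0,"tz": 0,"wx": 0,"wy": 0,"wz": 0,"jaw": -0.8}]'

```text
time: 50.25
tcp_pos: [0.5035, 0.2378, 0.0216]
eef_rot: [[0.97, 0.244, -0.0], [0.244, -0.97, -0.0], [-0.0, 0.0, -1.0]]
ft_force: [-0.5, 0.1, -0.4]
width: 0.222
```

Request:
carry_out --series '[{"tx": -0.12,"ty": 0.5,"tz": 0,"wx": 0,"wy": 0,"wz": 0,"jaw": -0.8},{"tx": -0.12,"ty": 0.5,"tz": 0,"wx": 0,"wy": 0,"wz": 0,"jaw": -0.8},{"tx": 0,"ty": 0,"tz": 0,"wx": 0,"wy": 0,"wz": 0,"jaw": -0.8},{"tx": 0,"ty": 0,"tz": 0,"wx": 0,"wy": 0,"wz": 0,"jaw": -0.8},{"tx": 0,"ty": 0,"tz": 0,"wx": 0,"wy": 0,"wz": 0,"jaw": -0.8},{"tx": 0,"ty": 0,"tz": 0,"wx": 0,"wy": 0,"wz": 0,"jaw": -0.8},{"tx": 0,"ty": 0,"tz": 0,"wx": 0,"wy": 0,"wz": 0,"jaw": -0.8},{"tx": 0,"ty": 0,"tz": 0,"wx": 0,"wy": 0,"wz": 0,"jaw": -0.8}]'

```text
time: 51.05
tcp_pos: [0.5034, 0.238, 0.0216]
eef_rot: [[0.97, 0.243, 0.0], [0.243, -0.97, -0.002], [-0.0, 0.002, -1.0]]
ft_force: [0.4, -5.3, -1.6]
width: 0.224
```

Request:
carry_out --series '[{"tx": -0.12,"ty": 0.5,"tz": 0,"wx": 0,"wy": 0,"wz": 0,"jaw": -0.8},{"tx": -0.12,"ty": 0.5,"tz": 0,"wx": 0,"wy": 0,"wz": 0,"jaw": -0.8},{"tx": 0,"ty": 0,"tz": 0,"wx": 0,"wy": 0,"wz": 0,"jaw": -0.8},{"tx": 0,"ty": 0,"tz": 0,"wx": 0,"wy": 0,"wz": 0,"jaw": -0.8},{"tx": 0,"ty": 0,"tz": 0,"wx": 0,"wy": 0,"wz": 0,"jaw": -0.8},{"tx": 0,"ty": 0,"tz": 0,"wx": 0,"wy": 0,"wz": 0,"jaw": -0.8},{"tx": 0,"ty": 0,"tz": 0,"wx": 0,"wy": 0,"wz": 0,"jaw": -0.8},{"tx": 0,"ty": 0,"tz": 0,"wx": 0,"wy": 0,"wz": 0,"jaw": -0.8}]'

```text
time: 51.85
tcp_pos: [0.5034, 0.238, 0.0215]
eef_rot: [[0.97, 0.242, 0.001], [0.242, -0.97, -0.004], [-0.0, 0.004, -1.0]]
ft_force: [1.9, -8.0, -0.4]
width: 0.22
```

Clean axial stop at TCP y = 0.238 (jig y -2.5), same signature as before. Ease, release, and look.

Request:
carry_out --series '[{"tx": 0.2,"ty": -1,"tz": 0,"wx": 0,"wy": 0,"wz": 0,"jaw": -0.8},{"tx": 0,"ty": 0,"tz": 0,"wx": 0,"wy": 0,"wz": 0,"jaw": -0.3},{"tx": 0,"ty": 0,"tz": 0,"wx": 0,"wy": 0,"wz": 0,"jaw": -0.3},{"tx": 0,"ty": 0,"tz": 0,"wx": 0,"wy": 0,"wz": 0,"jaw": -0.3},{"tx": 0,"ty": 0,"tz": 0,"wx": 0,"wy": 0,"wz": 0,"jaw": -0.3},{"tx": 0,"ty": 0,"tz": 5,"wx": 0,"wy": 0,"wz": 0,"jaw": -0.3},{"tx": 0,"ty": 0,"tz": 15,"wx": 0,"wy": 0,"wz": 0,"jaw": -0.3},{"tx": 0,"ty": 0,"tz": 20,"wx": 0,"wy": 0,"wz": 0,"jaw": -0.3}]'

```text
time: 52.65
tcp_pos: [0.5023, 0.2387, 0.0615]
eef_rot: [[0.97, 0.244, -0.002], [0.244, -0.97, -0.0], [-0.002, -0.0, -1.0]]
ft_force: [0.1, -0.3, -1.2]
width: 0.346
```

Request:
carry_out --series '[{"tx": 0,"ty": -10,"tz": 20,"wx": 0,"wy": 0,"wz": 0,"jaw": -0.2},{"tx": 0,"ty": -20,"tz": 20,"wx": 0,"wy": 0,"wz": 0,"jaw": -0.2},{"tx": 0,"ty": -20,"tz": 20,"wx": 0,"wy": 0,"wz": 0,"jaw": -0.2},{"tx": 10,"ty": -20,"tz": 0,"wx": 0,"wy": 0,"wz": 0,"jaw": -0.2},{"tx": 10,"ty": -20,"tz": 0,"wx": 0,"wy": 0,"wz": 0,"jaw": -0.2},{"tx": 5,"ty": 0,"tz": 0,"wx": 0,"wy": 0,"wz": 0,"jaw": -0.2},{"tx": 0,"ty": 0,"tz": 0,"wx": 0,"wy": 0,"wz": 0,"jaw": -0.2},{"tx": 0,"ty": 0,"tz": 0,"wx": 0,"wy": 0,"wz": 0,"jaw": -0.2}]'

```text
time: 53.45
tcp_pos: [0.5278, 0.1495, 0.1215]
eef_rot: [[0.97, 0.244, -0.001], [0.244, -0.97, 0.0], [-0.001, -0.0, -1.0]]
ft_force: [-0.4, 0.9, 0.6]
width: 0.4
```

```bash
python3 - 2>/dev/null <<'E'
from jm import *
c=snap('wrist','w33.png',1.5); s=c['state']
print(s['time'],s['tcp_pos'])
for p in ((0,-42,24),(60,-42,24),(0,-42,34),(60,-42,34)):
    u,v=proj(c,np.r_[J(p[0],p[1]),p[2]]/1000); print(p,u*1.5,v*1.5)
t=snap('top','t33.png'); report(t)
E
```

```text
53.45 [0.52778769 0.14948467 0.12148485]
(0, -42, 24) 384.61466145366296 202.0577408674477
(60, -42, 24) 496.3432251635501 202.51762243178007
(0, -42, 34) 384.4496470528289 203.87799558902282
(60, -42, 34) 500.8761717968971 204.36079646591506
px [339. 254.] size 25 16 CUP [ 0.3398 -0.235 ] D0.0704 e0.00451
px [320. 208.] size 28 29 CUP [ 0.4716 -0.1933] D0.0721 e0.00092
px [192. 201.] size 39 28 CUP [0.481  0.1569] D0.0909 e0.00912
px [474. 135.] size 23 23 CUP [ 0.029  -0.7042] D1.4128 e0.00000
```

View pics/w33.png

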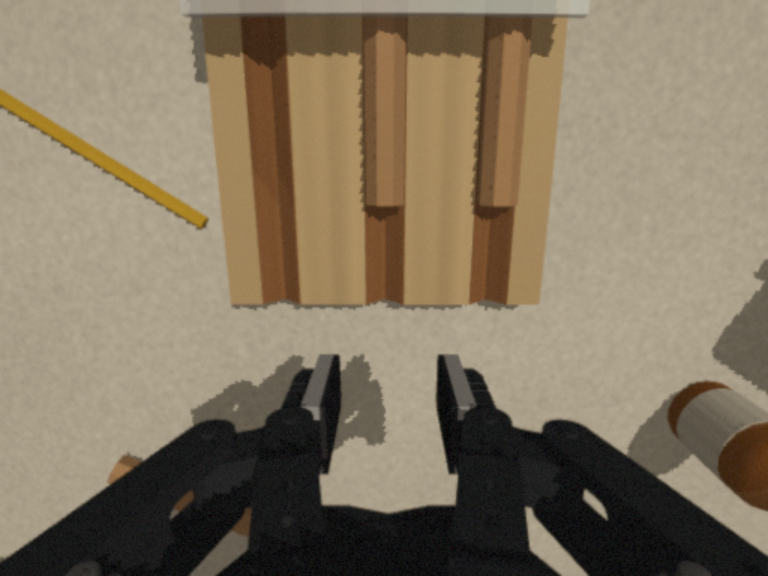

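Both rods end at the same row (206–207; predicted 204), so both are home. Last rod B, near (0.440, -0.035).

Request:
carry_out --series '[{"tx": -8,"ty": -24,"tz": 0,"wx": 0,"wy": 0,"wz": 0.141,"jaw": -0.2},{"tx": -8,"ty": -24,"tz": 0,"wx": 0,"wy": 0,"wz": 0.141,"jaw": -0.2},{"tx": -8,"ty": -24,"tz": 0,"wx": 0,"wy": 0,"wz": 0.141,"jaw": -0.2},{"tx": -8,"ty": -24,"tz": 0,"wx": 0,"wy": 0,"wz": 0.141,"jaw": -0.2},{"tx": -8,"ty": -24,"tz": 0,"wx": 0,"wy": 0,"wz": 0.141,"jaw": -0.2},{"tx": -8,"ty": -24,"tz": 0,"wx": 0,"wy": 0,"wz": 0.141,"jaw": -0.2},{"tx": -8,"ty": -24,"tz": 0,"wx": 0,"wy": 0,"wz": 0.141,"jaw": -0.2},{"tx": -8,"ty": -22,"tz": 0,"wx": 0,"wy": 0,"wz": 0.141,"jaw": -0.2}]'

```text
time: 54.35
tcp_pos: [0.4636, -0.0414, 0.1216]
eef_rot: [[0.189, 0.982, -0.0], [0.982, -0.189, 0.0], [0.0, -0.0, -1.0]]
ft_force: [0.2, -0.8, 1.3]
width: 0.4
```

Request:
carry_out --series '[{"tx": 0,"ty": 0,"tz": 0,"wx": 0,"wy": 0,"wz": 0,"jaw": -0.2},{"tx": 0,"ty": 0,"tz": 0,"wx": 0,"wy": 0,"wz": 0,"jaw": -0.2},{"tx": 0,"ty": 0,"tz": 0,"wx": 0,"wy": 0,"wz": 0,"jaw": -0.2},{"tx": 0,"ty": 0,"tz": 0,"wx": 0,"wy": 0,"wz": 0,"jaw": -0.2},{"tx": 0,"ty": 0,"tz": 0,"wx": 0,"wy": 0,"wz": 0,"jaw": -0.2},{"tx": 0,"ty": 0,"tz": 0,"wx": 0,"wy": 0,"wz": 0,"jaw": -0.2},{"tx": 0,"ty": 0,"tz": 0,"wx": 0,"wy": 0,"wz": 0,"jaw": -0.2},{"tx": 0,"ty": 0,"tz": 0,"wx": 0,"wy": 0,"wz": 0,"jaw": -0.2}]'

```text
time: 55.15
tcp_pos: [0.4642, -0.041, 0.1216]
eef_rot: [[0.195, 0.981, -0.0], [0.981, -0.195, 0.0], [0.0, -0.0, -1.0]]
ft_force: [-0.0, 0.9, 0.2]
width: 0.397
```

```bash
python3 - 2>/dev/null <<'E'
from jm import *
c=snap('wrist','w34.png',1.5); s=c['state']
print(s['time'],s['tcp_pos'],s['width'], np.degrees(np.arctan2(s['eef_rot'][1,0],s['eef_rot'][0,0])))
report(c)
E
```

```text
55.15 [ 0.4642298  -0.04101212  0.12155082] 0.396756081342004 78.73371623111422
px [ 77. 245.] size 101 152 CUP [ 0.4874 -0.2352] D0.0547 e0.00146
px [142. 122.] size 47 29 CUP [ 0.3845 -0.1083] D0.0313 e0.00196
px [259. 162.] size 151 24 ROD [ 0.4396 -0.0358] L0.1289 W0.0188 ang -10.6
```

View pics/w34.png

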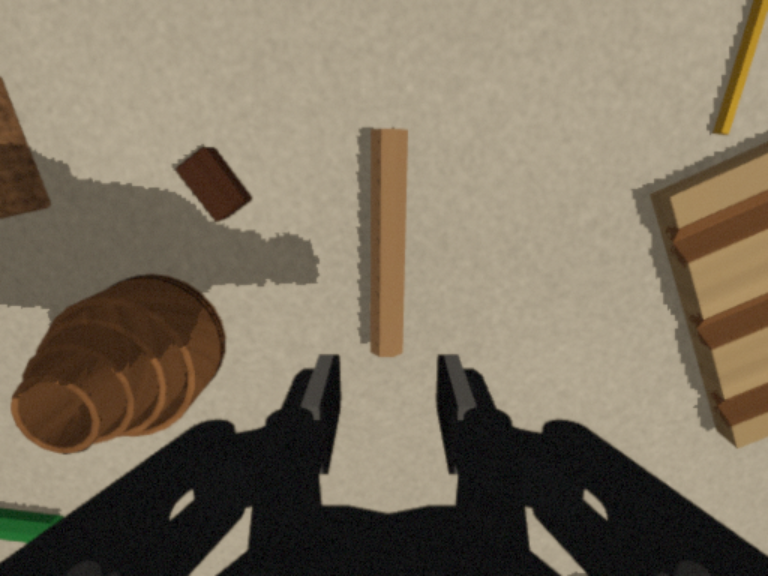

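Rod B is aligned and 25 mm ahead of the tool. Descend, grip, lift.

Request:
carry_out --series '[{"tx": 0,"ty": 0,"tz": -20,"wx": 0,"wy": 0,"wz": 0,"jaw": -0.2},{"tx": 0,"ty": 0,"tz": -20,"wx": 0,"wy": 0,"wz": 0,"jaw": -0.2},{"tx": 0,"ty": 0,"tz": -20,"wx": 0,"wy": 0,"wz": 0,"jaw": -0.2},{"tx": 0,"ty": 0,"tz": -20,"wx": 0,"wy": 0,"wz": 0,"jaw": -0.2},{"tx": 0,"ty": 0,"tz": 0,"wx": 0,"wy": 0,"wz": 0,"jaw": -0.2},{"tx": 0,"ty": 0,"tz": 0,"wx": 0,"wy": 0,"wz": 0,"jaw": -0.2},{"tx": 0,"ty": 0,"tz": 0,"wx": 0,"wy": 0,"wz": 0,"jaw": -0.2},{"tx": 0,"ty": 0,"tz": 0,"wx": 0,"wy": 0,"wz": 0,"jaw": -0.2}]'

```text
time: 56.0
tcp_pos: [0.4651, -0.0414, 0.0426]
eef_rot: [[0.196, 0.981, 0.002], [0.981, -0.196, -0.001], [-0.0, 0.002, -1.0]]
ft_force: [-0.7, -0.6, -0.2]
width: 0.4
```

Request:
carry_out --series '[{"tx": 0,"ty": 0,"tz": -12,"wx": 0,"wy": 0,"wz": 0,"jaw": -0.2},{"tx": 0,"ty": 0,"tz": -12,"wx": 0,"wy": 0,"wz": 0,"jaw": -0.2},{"tx": 0,"ty": 0,"tz": -7,"wx": 0,"wy": 0,"wz": 0,"jaw": -0.2},{"tx": 0,"ty": 0,"tz": -4,"wx": 0,"wy": 0,"wz": 0,"jaw": -0.2},{"tx": 0,"ty": 0,"tz": 0,"wx": 0,"wy": 0,"wz": 0,"jaw": -0.2},{"tx": 0,"ty": 0,"tz": 0,"wx": 0,"wy": 0,"wz": 0,"jaw": -0.2},{"tx": 0,"ty": 0,"tz": 0,"wx": 0,"wy": 0,"wz": 0,"jaw": -0.2},{"tx": 0,"ty": 0,"tz": 0,"wx": 0,"wy": 0,"wz": 0,"jaw": -0.2}]'

```text
time: 56.8
tcp_pos: [0.4646, -0.0412, 0.0069]
eef_rot: [[0.196, 0.981, 0.001], [0.981, -0.196, -0.0], [-0.0, 0.001, -1.0]]
ft_force: [-0.1, 1.0, 0.1]
width: 0.4
```

Request:
carry_out --series '[{"tx": 0,"ty": 0,"tz": 0,"wx": 0,"wy": 0,"wz": 0,"jaw": -0.8},{"tx": 0,"ty": 0,"tz": 0,"wx": 0,"wy": 0,"wz": 0,"jaw": -0.8},{"tx": 0,"ty": 0,"tz": 0,"wx": 0,"wy": 0,"wz": 0,"jaw": -0.8},{"tx": 0,"ty": 0,"tz": 0,"wx": 0,"wy": 0,"wz": 0,"jaw": -0.8},{"tx": 0,"ty": 0,"tz": 0,"wx": 0,"wy": 0,"wz": 0,"jaw": -0.8},{"tx": 0,"ty": 0,"tz": 0,"wx": 0,"wy": 0,"wz": 0,"jaw": -0.8},{"tx": 0,"ty": 0,"tz": 0,"wx": 0,"wy": 0,"wz": 0,"jaw": -0.8},{"tx": 0,"ty": 0,"tz": 0,"wx": 0,"wy": 0,"wz": 0,"jaw": -0.8}]' --newtons 30

```text
time: 57.6
tcp_pos: [0.4645, -0.0412, 0.0069]
eef_rot: [[0.196, 0.981, 0.001], [0.981, -0.196, -0.0], [-0.0, 0.001, -1.0]]
ft_force: [-1.1, 0.2, 5.7]
width: 0.224
```

Request:
carry_out --series '[{"tx": 0,"ty": 0,"tz": 10,"wx": 0,"wy": 0,"wz": 0,"jaw": -0.8},{"tx": 0,"ty": 0,"tz": 15,"wx": 0,"wy": 0,"wz": 0,"jaw": -0.8},{"tx": 0,"ty": 0,"tz": 15,"wx": 0,"wy": 0,"wz": 0,"jaw": -0.8},{"tx": 0,"ty": 0,"tz": 15,"wx": 0,"wy": 0,"wz": 0,"jaw": -0.8},{"tx": 0,"ty": 0,"tz": 15,"wx": 0,"wy": 0,"wz": 0,"jaw": -0.8},{"tx": 0,"ty": 0,"tz": 8,"wx": 0,"wy": 0,"wz": 0,"jaw": -0.8},{"tx": 0,"ty": 0,"tz": 0,"wx": 0,"wy": 0,"wz": 0,"jaw": -0.8},{"tx": 0,"ty": 0,"tz": 0,"wx": 0,"wy": 0,"wz": 0,"jaw": -0.8}]'

```text
time: 58.4
tcp_pos: [0.464, -0.0411, 0.0844]
eef_rot: [[0.196, 0.981, -0.0], [0.981, -0.196, 0.0], [0.0, -0.0, -1.0]]
ft_force: [-0.7, -0.5, -1.3]
width: 0.222
```

```bash
python3 - 2>/dev/null <<'E'
from jm import *
c=snap('wrist','w35.png',1); s=c['state']
print(s['time'],s['tcp_pos'],s['width'])
E
```

```text
58.4 [ 0.46404065 -0.04110758  0.0844013 ] 0.22167702527860098
```

View pics/w35.png

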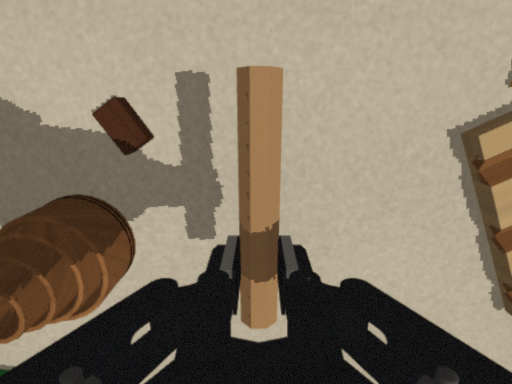

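Held. Carry to groove a (TCP 0.457, 0.1745).

Request:
carry_out --series '[{"tx": -0.8,"ty": 26,"tz": 0,"wx": 0,"wy": 0,"wz": -0.141,"jaw": -0.8},{"tx": -0.8,"ty": 26,"tz": 0,"wx": 0,"wy": 0,"wz": -0.141,"jaw": -0.8},{"tx": -0.8,"ty": 26,"tz": 0,"wx": 0,"wy": 0,"wz": -0.141,"jaw": -0.8},{"tx": -0.8,"ty": 26,"tz": 0,"wx": 0,"wy": 0,"wz": -0.141,"jaw": -0.8},{"tx": -0.8,"ty": 26,"tz": 0,"wx": 0,"wy": 0,"wz": -0.141,"jaw": -0.8},{"tx": -0.8,"ty": 26,"tz": 0,"wx": 0,"wy": 0,"wz": -0.141,"jaw": -0.8},{"tx": -0.8,"ty": 26,"tz": 0,"wx": 0,"wy": 0,"wz": -0.141,"jaw": -0.8},{"tx": -0.8,"ty": 26,"tz": 0,"wx": 0,"wy": 0,"wz": -0.141,"jaw": -0.8}]'

```text
time: 59.25
tcp_pos: [0.457, 0.1677, 0.0836]
eef_rot: [[0.971, 0.238, -0.002], [0.238, -0.971, -0.0], [-0.002, 0.0, -1.0]]
ft_force: [-0.2, 0.3, -1.7]
width: 0.22
```

Request:
carry_out --series '[{"tx": -0.2,"ty": 7.5,"tz": 0,"wx": 0,"wy": 0,"wz": 0,"jaw": -0.8},{"tx": 0,"ty": 0,"tz": 0,"wx": 0,"wy": 0,"wz": 0,"jaw": -0.8},{"tx": 0,"ty": 0,"tz": 0,"wx": 0,"wy": 0,"wz": 0,"jaw": -0.8},{"tx": 0,"ty": 0,"tz": 0,"wx": 0,"wy": 0,"wz": 0,"jaw": -0.8},{"tx": 0,"ty": 0,"tz": 0,"wx": 0,"wy": 0,"wz": 0,"jaw": -0.8},{"tx": 0,"ty": 0,"tz": 0,"wx": 0,"wy": 0,"wz": 0,"jaw": -0.8},{"tx": 0,"ty": 0,"tz": 0,"wx": 0,"wy": 0,"wz": 0,"jaw": -0.8},{"tx": 0,"ty": 0,"tz": 0,"wx": 0,"wy": 0,"wz": 0,"jaw": -0.8}]'

```text
time: 60.05
tcp_pos: [0.4577, 0.1741, 0.0846]
eef_rot: [[0.97, 0.243, 0.0], [0.243, -0.97, -0.0], [0.0, 0.0, -1.0]]
ft_force: [0.6, 0.4, -0.8]
width: 0.222
```

```bash
python3 - 2>/dev/null <<'E'
from jm import *
c=snap('wrist','w36.png',1.5); s=c['state']
p=s['tcp_pos'][:2]*1000; R=np.array([[np.cos(TH),-np.sin(TH)],[np.sin(TH),np.cos(TH)]])
print(s['time'],s['tcp_pos'],s['width'],'jig',R.T@(p-O), np.degrees(np.arctan2(s['eef_rot'][1,0],s['eef_rot'][0,0])))
E
```

```text
60.05 [0.45769155 0.17412781 0.08463012] 0.22193066595036526 jig [-60.01948249 -53.43954787] 14.076801284032863
```

View pics/w36.png

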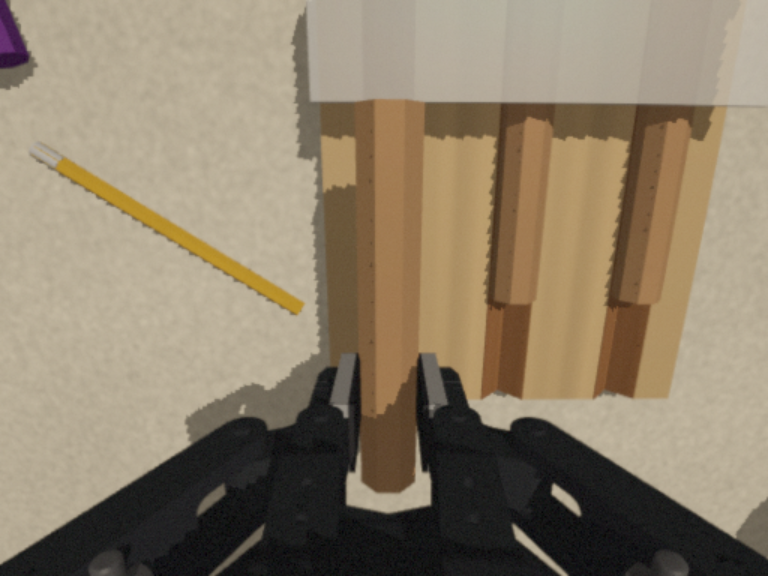

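Over groove a; the pencil is clear. Lower and slide.

Request:
carry_out --series '[{"tx": -0.3,"ty": 0,"tz": -15,"wx": 0,"wy": 0,"wz": 0,"jaw": -0.8},{"tx": 0,"ty": 0,"tz": -15,"wx": 0,"wy": 0,"wz": 0,"jaw": -0.8},{"tx": 0,"ty": 0,"tz": -15,"wx": 0,"wy": 0,"wz": 0,"jaw": -0.8},{"tx": 0,"ty": 0,"tz": -8,"wx": 0,"wy": 0,"wz": 0,"jaw": -0.8},{"tx": 0,"ty": 0,"tz": -4,"wx": 0,"wy": 0,"wz": 0,"jaw": -0.8},{"tx": 0,"ty": 0,"tz": -2,"wx": 0,"wy": 0,"wz": 0,"jaw": -0.8},{"tx": 0,"ty": 0,"tz": 0,"wx": 0,"wy": 0,"wz": 0,"jaw": -0.8},{"tx": 0,"ty": 0,"tz": 0,"wx": 0,"wy": 0,"wz": 0,"jaw": -0.8}]'

```text
time: 60.9
tcp_pos: [0.4578, 0.1745, 0.0261]
eef_rot: [[0.97, 0.244, 0.001], [0.244, -0.97, 0.0], [0.001, 0.0, -1.0]]
ft_force: [-0.2, -0.2, -0.7]
width: 0.216
```

Request:
carry_out --series '[{"tx": 0,"ty": 0,"tz": -2,"wx": 0,"wy": 0,"wz": 0,"jaw": -0.8},{"tx": 0,"ty": 0,"tz": -1.2,"wx": 0,"wy": 0,"wz": 0,"jaw": -0.8},{"tx": 0,"ty": 0,"tz": -0.6,"wx": 0,"wy": 0,"wz": 0,"jaw": -0.8},{"tx": 0,"ty": 0,"tz": 0,"wx": 0,"wy": 0,"wz": 0,"jaw": -0.8},{"tx": 0,"ty": 0,"tz": 0,"wx": 0,"wy": 0,"wz": 0,"jaw": -0.8},{"tx": 0,"ty": 0,"tz": 0,"wx": 0,"wy": 0,"wz": 0,"jaw": -0.8},{"tx": 0,"ty": 0,"tz": 0,"wx": 0,"wy": 0,"wz": 0,"jaw": -0.8},{"tx": 0,"ty": 0,"tz": 0,"wx": 0,"wy": 0,"wz": 0,"jaw": -0.8}]'

```text
time: 61.7
tcp_pos: [0.4574, 0.1744, 0.0218]
eef_rot: [[0.97, 0.244, 0.0], [0.244, -0.97, -0.0], [0.0, 0.0, -1.0]]
ft_force: [0.2, 1.2, -0.5]
width: 0.223
```

Request:
carry_out --series '[{"tx": -1.2,"ty": 4.85,"tz": 0,"wx": 0,"wy": 0,"wz": 0,"jaw": -0.8},{"tx": -1.2,"ty": 4.85,"tz": 0,"wx": 0,"wy": 0,"wz": 0,"jaw": -0.8},{"tx": -1.2,"ty": 4.85,"tz": 0,"wx": 0,"wy": 0,"wz": 0,"jaw": -0.8},{"tx": -1.2,"ty": 4.85,"tz": 0,"wx": 0,"wy": 0,"wz": 0,"jaw": -0.8},{"tx": -1.2,"ty": 4.85,"tz": 0,"wx": 0,"wy": 0,"wz": 0,"jaw": -0.8},{"tx": -1.2,"ty": 4.85,"tz": 0,"wx": 0,"wy": 0,"wz": 0,"jaw": -0.8},{"tx": -1.2,"ty": 4.85,"tz": 0,"wx": 0,"wy": 0,"wz": 0,"jaw": -0.8},{"tx": -1.2,"ty": 4.85,"tz": 0,"wx": 0,"wy": 0,"wz": 0,"jaw": -0.8}]'

```text
time: 62.5
tcp_pos: [0.4476, 0.2136, 0.0218]
eef_rot: [[0.97, 0.244, -0.0], [0.244, -0.97, -0.0], [-0.0, -0.0, -1.0]]
ft_force: [0.1, -0.1, -0.8]
width: 0.222
```

Request:
carry_out --series '[{"tx": -0.5,"ty": 2,"tz": 0,"wx": 0,"wy": 0,"wz": 0,"jaw": -0.8},{"tx": -0.5,"ty": 2,"tz": 0,"wx": 0,"wy": 0,"wz": 0,"jaw": -0.8},{"tx": -0.5,"ty": 2,"tz": 0,"wx": 0,"wy": 0,"wz": 0,"jaw": -0.8},{"tx": -0.25,"ty": 1,"tz": 0,"wx": 0,"wy": 0,"wz": 0,"jaw": -0.8},{"tx": 0,"ty": 0,"tz": 0,"wx": 0,"wy": 0,"wz": 0,"jaw": -0.8},{"tx": 0,"ty": 0,"tz": 0,"wx": 0,"wy": 0,"wz": 0,"jaw": -0.8},{"tx": 0,"ty": 0,"tz": 0,"wx": 0,"wy": 0,"wz": 0,"jaw": -0.8},{"tx": 0,"ty": 0,"tz": 0,"wx": 0,"wy": 0,"wz": 0,"jaw": -0.8}]'

```text
time: 63.3
tcp_pos: [0.446, 0.2201, 0.0218]
eef_rot: [[0.97, 0.243, 0.0], [0.243, -0.97, -0.0], [0.0, 0.0, -1.0]]
ft_force: [-0.8, 1.1, -0.5]
width: 0.222
```

Request:
carry_out --series '[{"tx": -0.12,"ty": 0.5,"tz": 0,"wx": 0,"wy": 0,"wz": 0,"jaw": -0.8},{"tx": -0.12,"ty": 0.5,"tz": 0,"wx": 0,"wy": 0,"wz": 0,"jaw": -0.8},{"tx": -0.12,"ty": 0.5,"tz": 0,"wx": 0,"wy": 0,"wz": 0,"jaw": -0.8},{"tx": -0.12,"ty": 0.5,"tz": 0,"wx": 0,"wy": 0,"wz": 0,"jaw": -0.8},{"tx": -0.12,"ty": 0.5,"tz": 0,"wx": 0,"wy": 0,"wz": 0,"jaw": -0.8},{"tx": 0,"ty": 0,"tz": 0,"wx": 0,"wy": 0,"wz": 0,"jaw": -0.8},{"tx": 0,"ty": 0,"tz": 0,"wx": 0,"wy": 0,"wz": 0,"jaw": -0.8},{"tx": 0,"ty": 0,"tz": 0,"wx": 0,"wy": 0,"wz": 0,"jaw": -0.8}]'

```text
time: 64.1
tcp_pos: [0.4454, 0.2226, 0.0218]
eef_rot: [[0.97, 0.244, 0.0], [0.244, -0.97, -0.0], [0.0, 0.0, -1.0]]
ft_force: [1.0, -0.2, -1.0]
width: 0.219
```

Request:
carry_out --series '[{"tx": -0.12,"ty": 0.5,"tz": 0,"wx": 0,"wy": 0,"wz": 0,"jaw": -0.8},{"tx": -0.12,"ty": 0.5,"tz": 0,"wx": 0,"wy": 0,"wz": 0,"jaw": -0.8},{"tx": 0,"ty": 0,"tz": 0,"wx": 0,"wy": 0,"wz": 0,"jaw": -0.8},{"tx": 0,"ty": 0,"tz": 0,"wx": 0,"wy": 0,"wz": 0,"jaw": -0.8},{"tx": 0,"ty": 0,"tz": 0,"wx": 0,"wy": 0,"wz": 0,"jaw": -0.8},{"tx": 0,"ty": 0,"tz": 0,"wx": 0,"wy": 0,"wz": 0,"jaw": -0.8},{"tx": 0,"ty": 0,"tz": 0,"wx": 0,"wy": 0,"wz": 0,"jaw": -0.8},{"tx": 0,"ty": 0,"tz": 0,"wx": 0,"wy": 0,"wz": 0,"jaw": -0.8}]'

```text
time: 64.9
tcp_pos: [0.4452, 0.2232, 0.0218]
eef_rot: [[0.97, 0.243, 0.0], [0.243, -0.97, -0.001], [-0.0, 0.001, -1.0]]
ft_force: [0.8, -6.2, -1.1]
width: 0.226
```

Request:
carry_out --series '[{"tx": -0.12,"ty": 0.5,"tz": 0,"wx": 0,"wy": 0,"wz": 0,"jaw": -0.8},{"tx": -0.12,"ty": 0.5,"tz": 0,"wx": 0,"wy": 0,"wz": 0,"jaw": -0.8},{"tx": 0,"ty": 0,"tz": 0,"wx": 0,"wy": 0,"wz": 0,"jaw": -0.8},{"tx": 0,"ty": 0,"tz": 0,"wx": 0,"wy": 0,"wz": 0,"jaw": -0.8},{"tx": 0,"ty": 0,"tz": 0,"wx": 0,"wy": 0,"wz": 0,"jaw": -0.8},{"tx": 0,"ty": 0,"tz": 0,"wx": 0,"wy": 0,"wz": 0,"jaw": -0.8},{"tx": 0,"ty": 0,"tz": 0,"wx": 0,"wy": 0,"wz": 0,"jaw": -0.8},{"tx": 0,"ty": 0,"tz": 0,"wx": 0,"wy": 0,"wz": 0,"jaw": -0.8}]'

```text
time: 65.7
tcp_pos: [0.4452, 0.2232, 0.0218]
eef_rot: [[0.97, 0.243, 0.001], [0.243, -0.97, -0.003], [-0.0, 0.003, -1.0]]
ft_force: [1.6, -8.5, 0.1]
width: 0.222
```

Stop reached at jig y = -2.8, as for groove b. Ease, release and check all.

Request:
carry_out --series '[{"tx": 0.2,"ty": -1,"tz": 0,"wx": 0,"wy": 0,"wz": 0,"jaw": -0.8},{"tx": 0,"ty": 0,"tz": 0,"wx": 0,"wy": 0,"wz": 0,"jaw": -0.3},{"tx": 0,"ty": 0,"tz": 0,"wx": 0,"wy": 0,"wz": 0,"jaw": -0.3},{"tx": 0,"ty": 0,"tz": 0,"wx": 0,"wy": 0,"wz": 0,"jaw": -0.3},{"tx": 0,"ty": 0,"tz": 0,"wx": 0,"wy": 0,"wz": 0,"jaw": -0.3},{"tx": 0,"ty": 0,"tz": 5,"wx": 0,"wy": 0,"wz": 0,"jaw": -0.3},{"tx": 0,"ty": 0,"tz": 15,"wx": 0,"wy": 0,"wz": 0,"jaw": -0.3},{"tx": 0,"ty": 0,"tz": 20,"wx": 0,"wy": 0,"wz": 0,"jaw": -0.3}]'

```text
time: 66.5
tcp_pos: [0.4442, 0.2235, 0.0618]
eef_rot: [[0.97, 0.244, -0.002], [0.244, -0.97, -0.0], [-0.002, -0.0, -1.0]]
ft_force: [0.2, 0.5, 0.2]
width: 0.354
```

Request:
carry_out --series '[{"tx": 0,"ty": -10,"tz": 20,"wx": 0,"wy": 0,"wz": 0,"jaw": -0.2},{"tx": 0,"ty": -20,"tz": 20,"wx": 0,"wy": 0,"wz": 0,"jaw": -0.2},{"tx": 15,"ty": -20,"tz": 20,"wx": 0,"wy": 0,"wz": 0,"jaw": -0.2},{"tx": 15,"ty": -10,"tz": 0,"wx": 0,"wy": 0,"wz": 0,"jaw": -0.2},{"tx": 15,"ty": -10,"tz": 0,"wx": 0,"wy": 0,"wz": 0,"jaw": -0.2},{"tx": 15,"ty": 0,"tz": 0,"wx": 0,"wy": 0,"wz": 0,"jaw": -0.2},{"tx": 0,"ty": 0,"tz": 0,"wx": 0,"wy": 0,"wz": 0,"jaw": -0.2},{"tx": 0,"ty": 0,"tz": 0,"wx": 0,"wy": 0,"wz": 0,"jaw": -0.2}]'

```text
time: 67.3
tcp_pos: [0.5044, 0.1536, 0.1206]
eef_rot: [[0.97, 0.243, -0.002], [0.243, -0.97, -0.0], [-0.002, -0.001, -1.0]]
ft_force: [0.6, -0.7, -0.2]
width: 0.401
```

```bash
python3 - 2>/dev/null <<'E'
from jm import *
c=snap('wrist','w37.png',1.5); s=c['state']
print(s['time'],s['tcp_pos'])
for p in ((-60,-42,29),(0,-42,29),(60,-42,29)):
    u,v=proj(c,np.r_[J(p[0],p[1]),p[2]]/1000); print(p,u*1.5,v*1.5)
t=snap('scene','s37.png',1.5)
E
```

```text
67.3 [0.50438291 0.15360233 0.12060069]
(-60, -42, 29) 312.56974698197075 221.49619372969738
(0, -42, 29) 425.76913815457203 221.71481329280127
(60, -42, 29) 538.6955920979473 222.19414279814984
```

View pics/w37.png

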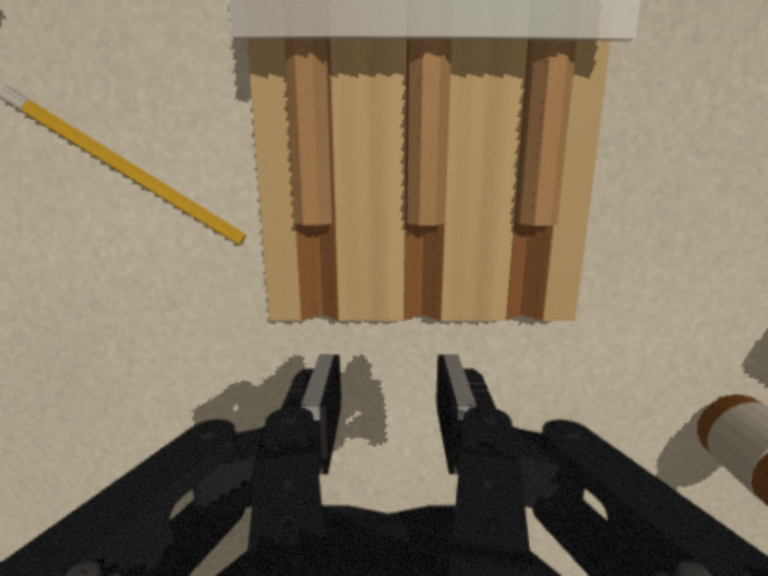

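View pics/s37.png

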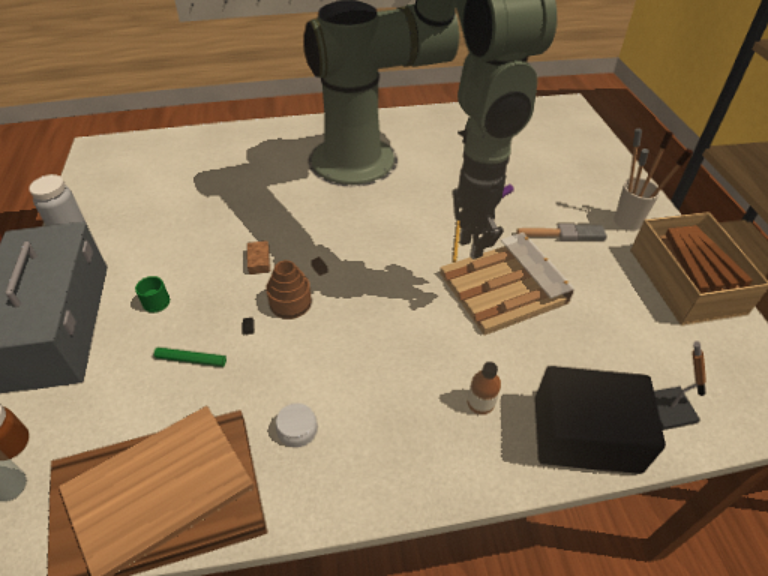

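```bash
python3 - 2>/dev/null <<'E'
from jm import *
c=snap('wrist','w38.png',1); s=c['state']
for p in ((-90,-100,20.6),(90,-100,20.6),(0,-100,20.6),(0,-42,34.1),(0,-42,24),(-90,43,42),(90,43,42)):
    u,v=proj(c,np.r_[J(p[0],p[1]),p[2]]/1000); print(p,(u-170)*3.5,(v-10)*3.5)
cv2.imwrite('pics/w38c.png',cv2.resize(c['bgr'][10:160+65,165:415],None,fx=3,fy=2.6,interpolation=cv2.INTER_CUBIC))
g=c['bgr'].astype(float)
def pr(p): 
    u,v=proj(c,np.r_[J(p[0],p[1]),p[2]]/1000); return u,v
# column profiles: row of max vertical gradient near expected
gy=cv2.GaussianBlur(cv2.cvtColor(c['bgr'],cv2.COLOR_BGR2GRAY),(0,0),0.8).astype(float)
for n,x,y,z in (('near edge',-30,-100,20.6),('near edge',30,-100,20.6),('near edge',-80,-100,20.6),('rod a',-60,-42,34.1),('rod b',0,-42,34.1),('rod c',60,-42,34.1)):
    u,v=pr((x,y,z)); col=gy[:,int(u)-2:int(u)+3].mean(1); d=np.abs(np.gradient(col)); k=int(round(v)); w=d[k-6:k+7]; r=k-6+np.argmax(w)
    # back to jig y
    q=onplane(c,u,r,z/1000)[:2]*1000; R=np.array([[np.cos(TH),-np.sin(TH)],[np.sin(TH),np.cos(TH)]])
    print(n,'pred',round(v,1),'seen',r,'jig',(R.T@(q-O)).round(1))
E
```

```text
(-90, -100, 20.6) 34.17080698404526 709.0844958494854
(90, -100, 20.6) 747.5471828950239 711.3632751854642
(0, -100, 20.6) 391.40597048590377 710.4263013302902
(0, -42, 34.1) 402.4101474278566 486.81316207043665
(0, -42, 24) 398.8093725728803 480.68817866975854
(-90, 43, 42) -47.600636474741606 52.994815169475345
(90, 43, 42) 880.0670477585451 58.09144516404919
near edge pred 212.9 seen 216 jig [ -30.  -102.9]
near edge pred 213.1 seen 216 jig [  30.2 -102.7]
near edge pred 212.6 seen 216 jig [ -80.2 -103.2]
rod a pred 148.9 seen 150 jig [-60.  -42.9]
rod b pred 149.1 seen 150 jig [  0.  -42.7]
rod c pred 149.5 seen 150 jig [ 60.  -42.4]
```

View pics/w38c.png

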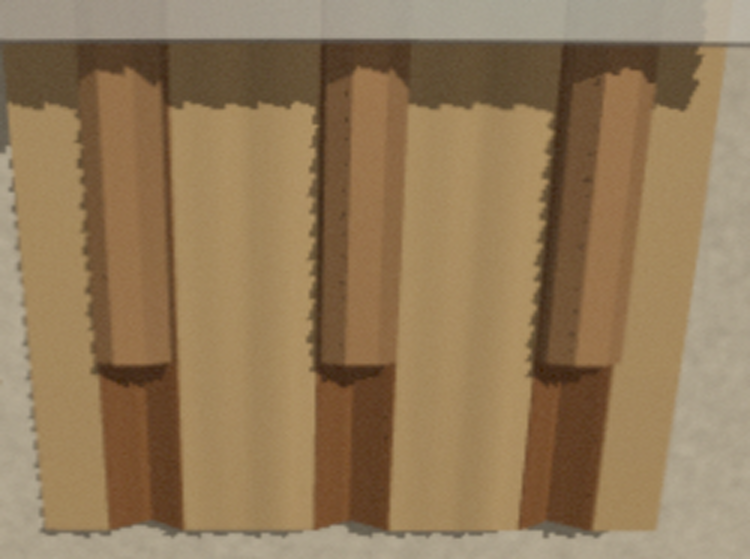

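The three rod ends lie at jig y = -42.4 to -42.9 (home is -42, 1 px ≈ 0.9 mm), and each ran onto a firm stop. One last crop of the cup stack before handing in.

```bash
python3 - 2>/dev/null <<'E'
from jm import *
c=snap('scene','s39.png'); im=c['bgr']
u,v=map(int,proj(c,[.469,-.19,.05])); a=cv2.resize(im[v-45:v+45,u-50:u+50],None,fx=4,fy=4)
u,v=map(int,proj(c,[.503,.24,.03])); b=cv2.resize(im[v-45:v+45,u-50:u+50],None,fx=4,fy=4)
cv2.imwrite('pics/s39c.png',np.hstack([a,b])); s=observe(); print(s['time'],s['dq'].round(3),s['ft_force'])
E
```

```text
67.5 [ 0.001 -0.006  0.005  0.     0.001  0.002] [0.39367859 0.86466487 0.02128094]
```

View pics/s39c.png

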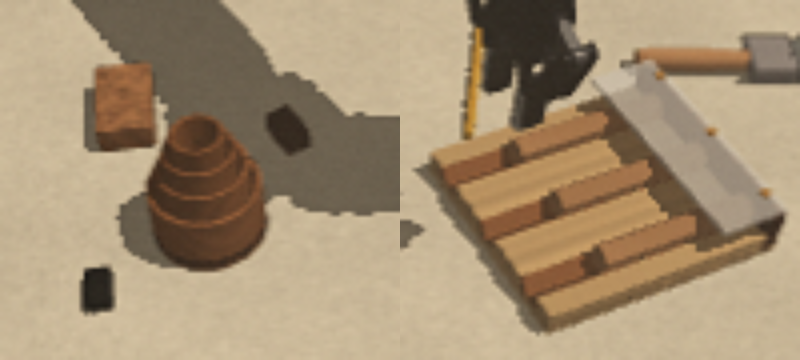

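The four cups stand nested and upright, the three rods lie level and in line in their grooves, and the bystanders are in place. Handing in.

```bash
python3 -c "
from rig import close_job; print(close_job())"
```

```text
the job is handed in; nothing more can be done
None
```

The cups are nested and the three rods are loaded in the jig. I handed the job in at 67.5 s of the 210 s; no verdict is reported.

- **Cups:** cup1, cup2 and cup3 stand in size order, upright in cup0, which was left standing where it was. Cup4 is absent. The last scene crop shows the four rims evenly stepped, and the green cup, green rod and purple rod were left alone.
- **Rods:** one rod lies in each groove, slid until it met a firm stop with 6.5 to 8.5 N along the groove. In the last view the rear ends sit at jig y -42.4 to -42.9 mm, against -42 mm when home. That is within about one pixel (0.9 mm).
- **Disagreements:**
  - The rod in groove b first met groove friction about 2 mm short. I eased it and slid it on to the stop.
  - The top camera placed the jig 2–3 mm off the wrist camera. I used the wrist fit, and the rods seated where it predicted.
  - My automatic check of the jig's near edge read 3 mm out, most likely because it caught the shadow line; by eye the edge agreed.

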